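# Vise up a heating manifold and load its valve inserts

### The job

Clear the copper offcut out of the vise into the scrap bin, then lay the brass manifold bar ports up, its plain end on the parallels between the vise jaws and its ported end resting level on the screw jack, let go of it, and crank the vise until the jaw holds the bar tight against the fixed jaw. Then drop the white-capped valve inserts, as many as are laid out, one to a port until each cap sits down on the bar; any ports will do. Leave everything else on the bench where it is.

Things in the scene. Friction and masses are not known exactly. Their poses are not given: they have to be found in the camera images.
- vise: Iron machine vise on a round base, fixed. Origin on the bench; x from crank to fixed jaw, y along the jaws (y -40 to 40 mm). Fixed jaw's face at x = 30, jaw tops z = 133, bed z = 95. Two steel parallels 6 mm wide along the jaws, x -2 to 4 and 22 to 28, tops z = 113. The 40 mm bar tight against the fixed jaw has its centre line at x = 10. Screw and crank axis: y = 0, z = 75. Body ends x -93, 71.
- jaw (a joint): Travel in m of the moving jaw (crank side) towards the fixed jaw. Its face is at vise x = -26 mm + travel (opening 56 mm - travel). Starts at 0 to 6.5 mm; reaches the 40 mm bar, when that is against the fixed jaw, at 16 mm. It pushes a loose bar along before it.
- crank (a joint): Crank angle in rad, growing clockwise as seen by someone at the crank looking along vise +x; clockwise closes the jaw, 10 mm a turn. At 0 the arm points up; at a quarter turn it points to vise -y. Stays where it is left. Turns with 0.25 N m (7 N at the pin); stiffens once the jaw bears on the bar, then a quarter to half a turn more makes it tight.
- crank_pin (a point): Middle of the crank's black handle: round pin 18 mm in diameter, 46 mm long, parallel to vise x, 38 mm off the crank axis, at vise x = -142 mm. It spins freely on the arm, so it can be held and led round full circles about the axis with the gripper pointing down. Crank arm 24 mm behind this point (vise +x side), hub radius 10 mm, vise body 49 mm behind.
- jack_top (a point): Centre of the top of a machinist's screw jack fixed to the bench on the vise's -y side (iron foot 60 mm in diameter, flat round steel head 32 mm in diameter), 113 mm above the bench, level with the parallels.
- bar: Square brass manifold bar, 0.65 kg, 280 mm long (x), 40 mm wide (y), 32 mm high (z); a threaded spigot of 28 mm diameter sticks out 14 mm more at its +x end. Origin: middle of the underside of the 280 mm block, z up through the ports. The plain end is x -140 to -60 mm; five ports are in the top of the rest. It starts lying on the bench, ports up.
- port1 (a point): Point in port 1, 14 mm below the centre of its mouth: where the end of a seated insert comes. Bar x = -30 mm, y = 0, z = 18 mm; the mouth is at z = 32 mm, in the bar's top face. Round bore 27 mm in diameter, 17 mm deep, edge chamfered 2 mm.
- port2 (a point): Point in port 2, 14 mm below the centre of its mouth: where the end of a seated insert comes. Bar x = 8 mm, y = 0, z = 18 mm; the mouth is at z = 32 mm, in the bar's top face. Round bore 27 mm in diameter, 17 mm deep, edge chamfered 2 mm.
- port3 (a point): Point in port 3, 14 mm below the centre of its mouth: where the end of a seated insert comes. Bar x = 46 mm, y = 0, z = 18 mm; the mouth is at z = 32 mm, in the bar's top face. Round bore 27 mm in diameter, 17 mm deep, edge chamfered 2 mm.
- port4 (a point): Point in port 4, 14 mm below the centre of its mouth: where the end of a seated insert comes. Bar x = 84 mm, y = 0, z = 18 mm; the mouth is at z = 32 mm, in the bar's top face. Round bore 27 mm in diameter, 17 mm deep, edge chamfered 2 mm.
- port5 (a point): Point in port 5, 14 mm below the centre of its mouth: where the end of a seated insert comes. Bar x = 122 mm, y = 0, z = 18 mm; the mouth is at z = 32 mm, in the bar's top face. Round bore 27 mm in diameter, 17 mm deep, edge chamfered 2 mm.
- insert1: Valve insert, 60 g: brass shank 24 mm in diameter and 14 mm long below a white ribbed cap 32 mm in diameter (33 over the ribs) and 16 mm high. Origin: centre of the shank's end, z up to the cap. Nearly all its weight is in the shank, on which it stands on the bench. Three to five of the five are there.
- insert2: Valve insert, 60 g: brass shank 24 mm in diameter and 14 mm long below a white ribbed cap 32 mm in diameter (33 over the ribs) and 16 mm high. Origin: centre of the shank's end, z up to the cap. Nearly all its weight is in the shank, on which it stands on the bench. Three to five of the five are there.
- insert3: Valve insert, 60 g: brass shank 24 mm in diameter and 14 mm long below a white ribbed cap 32 mm in diameter (33 over the ribs) and 16 mm high. Origin: centre of the shank's end, z up to the cap. Nearly all its weight is in the shank, on which it stands on the bench. Three to five of the five are there.
- insert4: Valve insert, 60 g: brass shank 24 mm in diameter and 14 mm long below a white ribbed cap 32 mm in diameter (33 over the ribs) and 16 mm high. Origin: centre of the shank's end, z up to the cap. Nearly all its weight is in the shank, on which it stands on the bench. Three to five of the five are there.
- insert5: Valve insert, 60 g: brass shank 24 mm in diameter and 14 mm long below a white ribbed cap 32 mm in diameter (33 over the ribs) and 16 mm high. Origin: centre of the shank's end, z up to the cap. Nearly all its weight is in the shank, on which it stands on the bench. Three to five of the five are there.
- offcut: Offcut of copper tube, 28 mm in diameter, 56 mm long (along its y), 0.12 kg. Origin at its centre. It lies along the jaws in the groove between the two parallels, centre 124 mm above the bench.
- scrap_bin: Fixed grey open bin, 150 (x) x 140 (y) mm outside, 60 mm high, wall 4 mm. Origin: centre of its underside.
- elbow: Copper pipe elbow standing on one socket, 45 mm high, 29 mm to one side, 32 mm across; stays put.
- wrench: Steel wrench lying behind the vise; stays put.
- tape: Roll of white tape, 90 mm across, 24 mm high; stays put.
- tin: Tin can, 74 mm across, 100 mm high; stays put.
- spray: Blue bottle with a red cap, 64 mm across, 190 mm high; stays put.

How it is judged:
On the way, in this order (a step that is already met when the one before it is completed fails the run):
1. the offcut is out of the vise and in the scrap bin (x of offcut in the frame of scrap_bin between -0.075 and 0.075 m and y of offcut in the frame of scrap_bin between -0.07 and 0.07 m and z of offcut in the frame of scrap_bin between 0 and 0.055 m and contact force between the fingers and offcut below 0.3 N), for 0.2 s.
2. the bar lies released, level on the parallels and on the jack, its ports up and its plain end between the jaws, vise not yet tight (z of bar in the frame of vise between 0.11 and 0.116 m and angle between bar's own z axis and vertical below 0.04 rad and angle between the x axis of bar and the y axis of vise, either way round below 0.12 rad and y of jack_top in the frame of bar between -0.016 and 0.016 m and x of jack_top in the frame of bar between 0.03 and 0.135 m and z of jack_top in the frame of bar between -0.004 and 0.004 m and y of bar in the frame of vise between -0.14 and -0.07 m and y of port1 in the frame of vise below -0.04 m and contact force between the fingers and bar below 0.3 N and contact force between jaw and bar below 5 N), for 0.3 s.
3. the vise holds the bar tight against the fixed jaw (z of bar in the frame of vise between 0.11 and 0.116 m and angle between bar's own z axis and vertical below 0.04 rad and angle between the x axis of bar and the y axis of vise, either way round below 0.12 rad and y of jack_top in the frame of bar between -0.016 and 0.016 m and x of jack_top in the frame of bar between 0.03 and 0.135 m and z of jack_top in the frame of bar between -0.004 and 0.004 m and y of bar in the frame of vise between -0.14 and -0.07 m and y of port1 in the frame of vise below -0.04 m and contact force between the fingers and bar below 0.3 N and contact force between jaw and bar above 12 N and x of bar in the frame of vise between 0.007 and 0.014 m and angle between the x axis of bar and the y axis of vise, either way round below 0.035 rad), for 0.3 s.
4. every insert sits down in a port ((distance between insert1 and port1 below 0.004 m or distance between insert1 and port2 below 0.004 m or distance between insert1 and port3 below 0.004 m or distance between insert1 and port4 below 0.004 m or distance between insert1 and port5 below 0.004 m) and (distance between insert2 and port1 below 0.004 m or distance between insert2 and port2 below 0.004 m or distance between insert2 and port3 below 0.004 m or distance between insert2 and port4 below 0.004 m or distance between insert2 and port5 below 0.004 m) and (distance between insert3 and port1 below 0.004 m or distance between insert3 and port2 below 0.004 m or distance between insert3 and port3 below 0.004 m or distance between insert3 and port4 below 0.004 m or distance between insert3 and port5 below 0.004 m) and (distance between insert4 and port1 below 0.004 m or distance between insert4 and port2 below 0.004 m or distance between insert4 and port3 below 0.004 m or distance between insert4 and port4 below 0.004 m or distance between insert4 and port5 below 0.004 m) and (distance between insert5 and port1 below 0.004 m or distance between insert5 and port2 below 0.004 m or distance between insert5 and port3 below 0.004 m or distance between insert5 and port4 below 0.004 m or distance between insert5 and port5 below 0.004 m) and contact force between the fingers and insert1 below 0.3 N and linear speed of each of insert1, insert2, insert3, insert4, insert5 below 0.02 m/s and contact force between the fingers and insert2 below 0.3 N and contact force between the fingers and insert3 below 0.3 N and contact force between the fingers and insert4 below 0.3 N and contact force between the fingers and insert5 below 0.3 N), for 0.3 s.
At the end, for the whole second after the job is handed in: Offcut in the bin; bar on parallels and jack head (within 3 and 4 mm in height, tilt under 2 degrees), no port between the jaws, pressed on the fixed jaw by over 12 N; each insert in its own port, cap within 4 mm of its mouth; all released, at rest (all of step 1 and all of step 3 and all of step 4); the robot touches nothing.
It fails at once if the elbow is moved more than 3 cm (distance of elbow from where it was at the start of the episode above 0.03 m).
It fails at once if the wrench is moved more than 3 cm (distance of wrench from where it was at the start of the episode above 0.03 m).
It fails at once if the tape is moved more than 3 cm (distance of tape from where it was at the start of the episode above 0.03 m).
It fails at once if the tin is moved more than 3 cm (distance of tin from where it was at the start of the episode above 0.03 m).
It fails at once if the spray is moved more than 3 cm (distance of spray from where it was at the start of the episode above 0.03 m).
Of insert1, insert2, insert3, insert4, insert5 only 3 to 5 are there at a start; the rules pass over those that are not, and their reading is None.
At some moment in a run one of insert1, insert2, insert3, insert4, insert5 may be knocked a few centimetres aside while the robot is not near it.
It also fails if it takes over 210 s, if anything falls off the work surface, if the arm or the gripper's body presses on something with over 40 N, if the wrist force passes 120 N, or if a joint passes its speed limit or range.

### The arm

A 6-joint arm with a two-finger parallel gripper is mounted at the origin on the work surface. World frame = base frame: x ahead of the robot, y to its left, z up, the work surface at z = 0. Lengths are in m, angles in rad, forces in N, time in s.
With the tool pointing down it reaches from about 0.3 to 0.85 m from the base axis. Payload 4.2 kg.
Tool frame: the origin (TCP) lies at the centre of the arm's flange, where the gripper is bolted on; the fingertips stand 191 mm ahead of it and the grasp point (between the pads) lies 172 mm ahead of it (manip.tcp_to_tips is the distance from the TCP to the fingertips, in m); z points along the fingers, x is the direction in which the jaws open and shut, and the axes are right-handed (so a half turn about z gives the same grasp; the last joint's range is limited). The gripper opens to 91 mm and grips with 3 to 60 N. Pads are 32 mm wide; open, the fingers measure 118 mm over their backs; the gripper's body (76 mm by 178 mm) begins 60 mm behind the grasp point.
Start: joints at [-1.278, 0.32, 1.565, -0, 1.257, -0.02], TCP at [0.177, -0.547, 0.405] pointing down, gripper open.
Joint ranges: [-3.11, 3.11], [-0.84, 2.01], [0.21, 2.61], [-1.34, 4.49], [0.05, 2.63], [-2.56, 2.56]. Speed limits (rad/s): [2.57, 2.57, 3.14, 3.14, 3.14, 3.14].

### API

Orientations are given as a unit quaternion [x, y, z, w].
In Python, from plant import sense, cams, manip, finder gives the robot as it stands. The module is installed in compiled form; this text tells all that it offers.
- The arm moves only by the tool send_rows, never from a script. Its argument "deltas" is a list of rows, each an object of numbers: "tx", "ty", "tz": the shift along the tool's x, y, z in mm; "turn": the turn about the tool's z in units of 8 degrees (1.0 is 8 degrees). In form: [{"tx": .., "ty": .., "tz": .., "turn": ..}, ...]. A call has 1 to 20 rows; each row shifts and turns the commanded pose from where the row before left it, along the tool's axes as they then stand; what a row does not reach is not made up. A row lasts 1/8 s, in which the tool goes at most 62.5 mm and 10.7 degrees, less where a joint would pass 70% of its speed; a pose out of reach is approached as far as the arm can. A call is refused whole if a number of a shift passes 62.5 or a number of a turn 1, either way. A call with a gripper value outside its range is refused whole. "grip" is the opening in per cent of the stroke, from 0 (shut) to 100 (fully open), set as the call begins (left out, the last holds). The fingers move at their own pace and stop on an object; "squeeze" is the grip in N (left out, the last holds). Time passes only in rows, so rows that do not move let the fingers close. It gives the time, the measured TCP pose, the force and the opening at its end, in the units of the state.
- sense(): the state, without advancing time (a new reading comes with each control period).
- cams.get_image(name): name is "side" or "top" or "wrist"; returns a dict with "color" (420x560x3 uint8, red, green, blue), "depth" (420x560 float32, m along the optical axis (not along the pixel's ray), 0 where there is no reading), "vertical_fov" (degrees; the focal length in pixels is half the picture's height over the tangent of half this angle, whatever the lens; pixels are square), "cx", "cy" (the principal point, pixels), "rvec" (rotation vector, rad) and "tvec" (3), from world to camera coordinates, as OpenCV has them. Camera axes: x right, y down, z forward; pixel columns grow to the right and rows downward; lengths in m; the calibration is good to about 2 mm. The wrist camera is an equidistant fisheye: a pixel r from the principal point sees the ray r / f radians off the axis. A picture is of the moment at which its call begins.
- manip.close_job(): hands the job in, once; it reports no verdict.
Trained networks look in a picture, given as the dict that the camera call returned (one of the last four; its "shot" number tells which), for a name from the list of things; names that differ only in an ending like _2 or _b are one class to them, and where a whole thing is asked for, a point or a joint stands for the part that bears it (a point fixed in the world has none). Each returns a list of dicts, best first, with "score" (0 to 1); they miss things now and then, are a little off and sometimes report something else, mostly with a low value. They report only what shows in the picture. A call takes as long as a camera call.
- finder.boxes_of(picture, target): "point" ([x, y, z] in m, in world coordinates, good to about 4 mm: the middle of the surface that is visible of it).
- finder.spot_point(picture, target): "point" ([x, y, z] in m, in world coordinates, good to about 4 mm: a listed point, or the origin of a listed thing).
The state is a dict: "clock": time; "q": joint angles; "joint_velocities": joint speeds; "joint_torque": joint torques, N m; "position": TCP position; "tool_rot": TCP orientation; "ft_force": force on the tool from outside, world axes, zero at the start; "wrist_torque": the same for the moment, N m; "width": finger opening in m.
Only numpy, scipy, OpenCV 4.12 (cv2) and the standard library are available. Lean on these libraries where they do the work, as an engineer would, in place of code of your own. Each camera call takes 0.05 s, during which the arm holds its last target.

## Working session

There is one attempt and no reset: what is moved stays moved. The work goes in short steps, Python scripts to look and compute and a tool call to move; the robot and the scene stay as the last step left them, time stands still between calls to the robot, and variables do not carry over. Pictures are saved under pics/ and viewed, and the job is handed in when it is done.

Besides the shell and the picture viewer there is one more tool, called after ">>>" by a JSON object that holds its "fn" and its "kwargs", one argument or row to a line. send_rows: Moves the arm, as the interface text tells. Its arguments: {"type":"object","properties":{"deltas":{"type":"array","items":{"type":"object","properties":{"tx":{"type":"number"},"ty":{"type":"number"},"tz":{"type":"number"},"turn":{"type":"number"}}}},"grip":{"type":"number"},"squeeze":{"type":"number"}},"required":["deltas"]}

```bash
mkdir -p pics; ls; python3 - <<'E'
from plant import sense,cams,manip,finder
import cv2
print(sense())
for n in ["side","top","wrist"]:
    p=cams.get_image(n)
    cv2.imwrite(f"pics/{n}0.png",p["color"][:,:,::-1])
    print(n,p["vertical_fov"],p["cx"],p["cy"],p["rvec"],p["tvec"],p["shot"])
E
```

```text
pics
{'clock': 0.0, 'q': array([-1.27799934e+00,  3.20284554e-01,  1.56569078e+00, -1.29866533e-05,
        1.25739144e+00, -2.00164581e-02]), 'joint_velocities': array([-0.00126941,  0.00017434, -0.00168905, -0.00076869, -0.00033239,
        0.00135957]), 'joint_torque': array([-3.52662988e-03, -4.12466133e+01, -2.31975406e+01,  7.25886365e-02,
        4.58736287e-02, -1.60774316e-04]), 'position': array([ 0.17688832, -0.54693238,  0.40391964]), 'tool_rot': array([ 8.08622147e-01, -5.88327661e-01, -7.10441797e-04, -5.31218462e-04]), 'ft_force': array([ 0.23912279, -0.03362215, -0.21396289]), 'wrist_torque': array([-0.03990004, -0.0029994 ,  0.00053744]), 'width': 0.09133115684006936}
side 49.42958108899853 285.2383388231345 202.9798520645467 [ 0.31616441 -2.84501829  1.069722  ] [0.59005202 0.12989978 1.2579816 ] 1
top 44.57966717462257 283.08122351726286 204.7099608790801 [ 2.15332346 -2.20930399  0.09168157] [0.05334721 0.60072303 1.7129139 ] 2
wrist 65.70646984690485 276.09717418316944 207.9529336916288 [-2.36617168  1.72002198  0.22531008] [-0.57431744 -0.02915028  0.39159828] 3
```

View pics/top0.png

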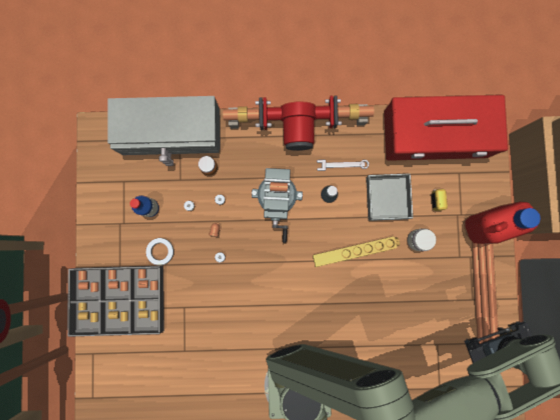

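View pics/side0.png

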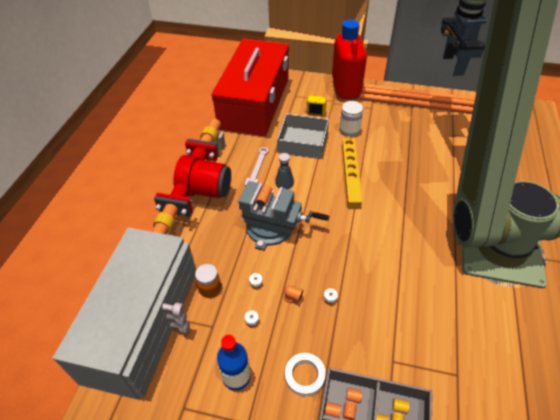

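View pics/wrist0.png

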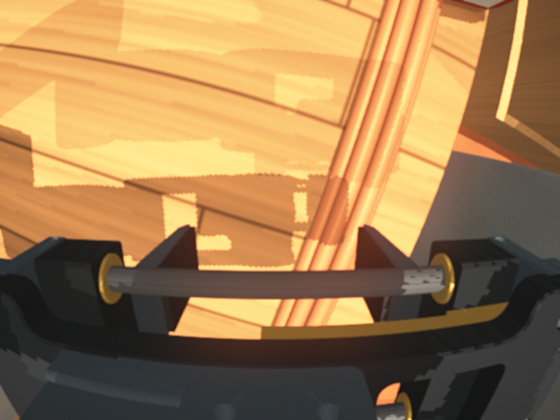

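```bash
cat > h.py <<'E'
from plant import sense,cams,manip,finder
import cv2, numpy as np
from scipy.spatial.transform import Rotation as R
np.set_printoptions(precision=4,suppress=True)
def fpx(p): return p["color"].shape[0]/2/np.tan(np.radians(p["vertical_fov"])/2)
def cloud(p):
    d=p["depth"]; f=fpx(p); h,w=d.shape
    u,v=np.meshgrid(np.arange(w),np.arange(h))
    C=np.stack([(u-p["cx"])/f*d,(v-p["cy"])/f*d,d],-1)
    Rm=cv2.Rodrigues(np.array(p["rvec"]))[0]
    W=(C-np.array(p["tvec"]))@Rm
    W[d==0]=np.nan
    return W
def proj(p,X):
    f=fpx(p);Rm=cv2.Rodrigues(np.array(p["rvec"]))[0]
    c=np.atleast_2d(X)@Rm.T+np.array(p["tvec"])
    return np.stack([c[:,0]/c[:,2]*f+p["cx"],c[:,1]/c[:,2]*f+p["cy"]],-1)
def save(p,name,crop=None,scale=1):
    im=p["color"][:,:,::-1]
    if crop: x0,y0,x1,y1=crop; im=im[y0:y1,x0:x1]
    if scale!=1: im=cv2.resize(im,None,fx=scale,fy=scale,interpolation=cv2.INTER_CUBIC)
    cv2.imwrite("pics/"+name,im)
E
python3 - <<'E'
from h import *
P={n:cams.get_image(n) for n in ["side","top"]}
save(P["top"],"top1.png",(120,130,460,290),2.3)
save(P["side"],"side1.png",(160,100,400,350),2.3)
import pickle; pickle.dump(P,open("P0.pkl","wb"))
for n,p in P.items():
    for t in ["vise","jaw","crank_pin","jack_top","bar","port1","port5","insert1","offcut","scrap_bin","elbow","wrench","tape","tin","spray"]:
        print(n,t,[(np.round(r["point"],3).tolist(),round(float(r["score"]),2)) for r in finder.spot_point(p,t)][:6])
print(sense()["clock"])
E
```

```text
side vise [([0.642, 0.06, 0.002], 0.64)]Traceback (most recent call last):
  File "<stdin>", line 8, in <module>
ValueError: it knows: bar, crank_pin, elbow, insert, jack_top, offcut, port, scrap_bin, spray, tape, tin, vise, wrench
```

View pics/top1.png

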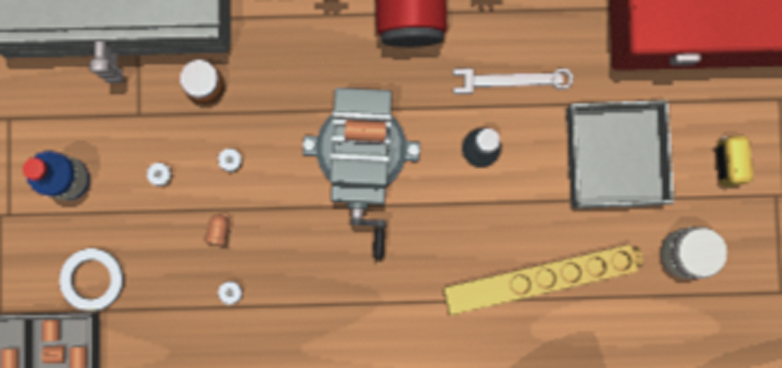

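View pics/side1.png

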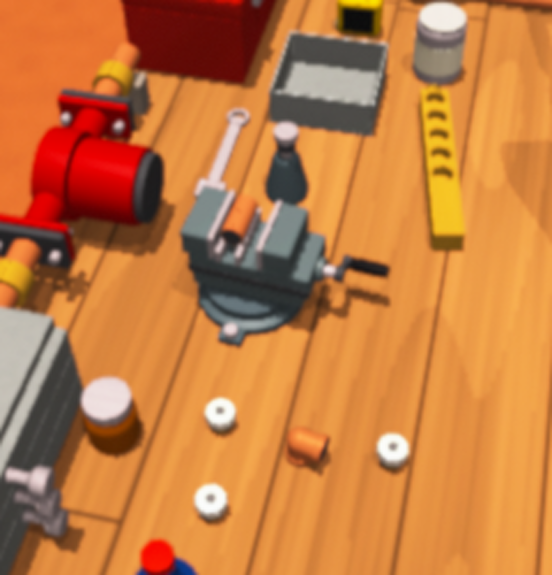

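```bash
python3 - <<'E'
from h import *
for n in ["side","top"]:
    p=cams.get_image(n)
    for t in "bar, crank_pin, elbow, insert, jack_top, offcut, port, scrap_bin, spray, tape, tin, vise, wrench".split(", "):
        print(n,t,[(np.round(r["point"],3).tolist(),round(float(r["score"]),2)) for r in finder.spot_point(p,t)][:6])
print(sense()["clock"])
E
```

```text
side bar [([0.436, -0.201, -0.001], 0.77)]
side crank_pin [([0.499, 0.032, 0.06], 0.57)]
side elbow [([0.533, 0.263, -0.001], 0.6)]
side insert [([0.631, 0.252, 0.003], 0.71), ([0.61, 0.355, -0.001], 0.64), ([0.434, 0.253, -0.003], 0.47)]
side jack_top [([0.437, -0.199, -0.0], 0.66), ([0.64, -0.119, 0.116], 0.59)]
side offcut [([0.656, 0.06, 0.12], 0.6), ([0.612, 0.354, 0.002], 0.57)]
side port [([0.433, -0.17, 0.02], 0.91), ([0.444, -0.204, 0.021], 0.89), ([0.466, -0.318, 0.02], 0.88), ([0.455, -0.283, 0.014], 0.78), ([0.452, -0.242, 0.02], 0.77)]
side scrap_bin [([0.619, -0.323, -0.003], 0.76), ([0.433, -0.17, 0.019], 0.44), ([0.452, -0.244, 0.022], 0.31)]
side spray [([0.608, 0.493, 0.001], 0.63)]
side tape [([0.46, 0.456, 0.002], 0.88), ([0.453, -0.244, 0.022], 0.75), ([0.499, 0.035, 0.06], 0.28)]
side tin [([0.47, -0.42, -0.004], 0.9), ([0.643, 0.06, 0.002], 0.25)]
side vise [([0.642, 0.059, 0.002], 0.95), ([0.444, -0.211, 0.016], 0.58)]
side wrench [([0.742, -0.173, 0.0], 0.56), ([0.639, -0.119, 0.117], 0.33)]
top bar [([0.44, -0.196, -0.002], 0.84)]
top crank_pin [([0.495, 0.0
[... 232 characters left out ...]
, 0.51), ([0.62, -0.32, 0.004], 0.45), ([0.465, -0.324, 0.014], 0.44)]
top offcut [([0.656, 0.048, 0.125], 0.69), ([0.644, 0.056, 0.001], 0.63), ([0.456, 0.46, 0.001], 0.43)]
top port [([0.468, -0.324, 0.016], 0.83), ([0.443, -0.205, 0.018], 0.74), ([0.434, -0.171, 0.017], 0.66), ([0.449, -0.244, 0.016], 0.62), ([0.458, -0.283, 0.019], 0.61)]
top scrap_bin [([0.618, -0.317, -0.002], 0.94)]
top spray [([0.609, 0.495, -0.002], 0.67)]
top tape [([0.454, 0.459, -0.002], 0.68), ([0.739, -0.176, 0.003], 0.43)]
top tin [([0.472, -0.413, -0.001], 0.68), ([0.533, 0.27, -0.001], 0.68)]
top vise [([0.643, 0.055, 0.001], 0.83)]
top wrench [([0.654, 0.05, 0.127], 0.72), ([0.74, -0.173, 0.006], 0.67)]
1.7
```

```bash
python3 - <<'E'
from h import *
import pickle
P=pickle.load(open("P0.pkl","rb"))
for n in P:
    W=cloud(P[n]); 
    m=(abs(W[...,0]-.642)<.12)&(abs(W[...,1]-.06)<.07)
    X=W[m]
    t=X[abs(X[:,2]-.133)<.004]
    print(n,len(t),t.mean(0))
    # columns profile along x for |y-.058|<.03
    for x in np.arange(.56,.73,.005):
        s=X[(abs(X[:,0]-x)<.0025)&(abs(X[:,1]-.057)<.035)]
        if len(s): print(round(x,4),len(s),np.percentile(s[:,2],[50,90]).round(3))
    # edges of jaw tops
    t=X[(abs(X[:,2]-.133)<.004)]
    for a,b in [(.55,.625),(.668,.73)]:
        s=t[(t[:,0]>a)&(t[:,0]<b)]
        if len(s)>5:
            rect=cv2.minAreaRect((s[:,:2]*1000).astype(np.float32)); print("rect",a,rect,len(s), s[:,2].mean())
    j=W[(abs(W[...,0]-.641)<.05)&(abs(W[...,1]+.119)<.05)&(W[...,2]>.105)&(W[...,2]<.122)]
    print("jack",len(j),j.mean(0),j.min(0),j.max(0))
E
```

```text
side 749 [0.6437 0.0588 0.134 ]
0.56 69 [0.005 0.099]
0.565 63 [0.094 0.098]
0.57 56 [0.095 0.099]
0.575 88 [0.097 0.13 ]
0.58 85 [0.125 0.136]
0.585 45 [0.134 0.136]
0.59 53 [0.134 0.136]
0.595 49 [0.134 0.137]
0.6 47 [0.135 0.137]
0.605 42 [0.135 0.137]
0.61 40 [0.134 0.137]
0.615 42 [0.134 0.136]
0.62 15 [0.047 0.135]
0.625 14 [0.095 0.1  ]
0.63 45 [0.096 0.099]
0.635 78 [0.098 0.117]
0.64 99 [0.115 0.134]
0.645 60 [0.134 0.139]
0.65 57 [0.136 0.14 ]
0.655 75 [0.119 0.14 ]
0.66 56 [0.119 0.138]
0.665 63 [0.106 0.133]
0.67 89 [0.123 0.135]
0.675 68 [0.131 0.136]
0.68 57 [0.133 0.136]
0.685 68 [0.128 0.135]
0.69 70 [0.132 0.136]
0.695 79 [0.128 0.136]
0.7 74 [0.111 0.135]
0.705 76 [0.13  0.135]
0.71 42 [0.113 0.135]
0.715 19 [0.001 0.005]
0.72 22 [0.002 0.003]
0.725 22 [0.002 0.004]
rect 0.55 ((596.9456176757812, 60.9074592590332), (81.3941650390625, 40.79633331298828), 85.8107681274414) 324 0.13423068999239302
rect 0.668 ((689.5382690429688, 52.903194427490234), (81.89060974121094, 42.07933807373047), 86.34358978271484) 318 0.13375816129285859
jack 87 [ 0.6351 -0.1194  0.1133] [ 0.
[... 450 characters left out ...]
14 0.13 ]
0.645 41 [0.135 0.138]
0.65 30 [0.138 0.143]
0.655 32 [0.137 0.142]
0.66 28 [0.136 0.141]
0.665 33 [0.13  0.137]
0.67 35 [0.123 0.136]
0.675 41 [0.132 0.137]
0.68 32 [0.133 0.138]
0.685 33 [0.132 0.137]
0.69 39 [0.134 0.139]
0.695 27 [0.132 0.136]
0.7 39 [0.133 0.136]
0.705 31 [0.134 0.139]
0.71 25 [0.132 0.136]
0.715 3 [0.129 0.13 ]
rect 0.55 ((598.2264404296875, 60.785369873046875), (78.3509750366211, 40.15016174316406), 85.12987518310547) 214 0.13311370489830757
rect 0.668 ((690.3840942382812, 53.632286071777344), (79.0072021484375, 39.71395492553711), 84.91259002685547) 232 0.13291102703792743
jack 77 [ 0.6368 -0.1211  0.1127] [ 0.6221 -0.1367  0.1059] [ 0.6517 -0.107   0.12  ]
```

```bash
cat >> h.py <<'E'
VO=np.array([.641,.0575]); VY=np.radians(-4.6)
def v2w(x,y): 
    c,s=np.cos(VY),np.sin(VY); return VO+np.array([c*x-s*y,s*x+c*y])
def w2v(W):
    c,s=np.cos(VY),np.sin(VY); d=np.asarray(W)[...,:2]-VO
    return np.stack([c*d[...,0]+s*d[...,1],-s*d[...,0]+c*d[...,1]],-1)
def plan(x,y,z,yaw=None):
    """target TCP (z=tips height) ; prints needed turn, then translation in tool axes after the turn"""
    s=sense(); M=R.from_quat(s["tool_rot"]).as_matrix(); p=s["position"]
    cy=np.degrees(np.arctan2(M[1,0],M[0,0]))
    if yaw is None: yaw=cy
    d=(cy-yaw+180)%360-180
    T=np.array([x,y,z+manip.tcp_to_tips])
    cc,ss=np.cos(np.radians(yaw)),np.sin(np.radians(yaw))
    M2=np.array([[cc,ss,0],[ss,-cc,0],[0,0,-1]])
    t=M2.T@(T-p)*1000
    print("clock",round(s["clock"],2),"tips",(p-[0,0,manip.tcp_to_tips]).round(4),"yaw",cy.round(2),"w",round(s["width"],4),"F",s["ft_force"].round(1),"tilt",np.degrees(np.arccos(-M[2,2])).round(2))
    print("turn units",round(d/8,3),"then t",t.round(1))
E
python3 - <<'E'
from h import *
import pickle
P=pickle.load(open("P0.pkl","rb"))
for n in P:
    W=cloud(P[n]).reshape(-1,3); W=W[np.isfinite(W).all(1)]; v=w2v(W)*1000; z=W[:,2]*1000
    m=(v[:,0]>2)&(v[:,0]<24)&(abs(v[:,1])<50)&(z>129)
    print(n,v[m].min(0),v[m].max(0),np.percentile(v[m],[5,50,95],axis=0))
    C=P[n]["color"].reshape(-1,3)[np.isfinite(cloud(P[n]).reshape(-1,3)).all(1)].astype(int)
    m=(v[:,0]>-10)&(v[:,0]<30)&(abs(v[:,1])<50)&(z>115)&(C[:,0]-C[:,2]>60)
    print(n,"copper",v[m].min(0),v[m].max(0),np.percentile(v[m],[5,50,95],axis=0))
    # jaw moving face
    for lo,hi in((-60,-10),(25,80)):
        m=(v[:,0]>lo)&(v[:,0]<hi)&(abs(v[:,1])<35)&(abs(z-133)<5); print("jaw",np.percentile(v[m],[2,98],axis=0))
o=v2w(.006,0); plan(o[0],o[1],.20,-94.6)
E
```

```text
side [  2.0186 -38.1795] [23.7217 23.5148] [[  2.8222 -32.0294]
 [ 11.3882  -3.0177]
 [ 21.9571  21.8656]]
side copper [ -2.9803 -43.7117] [29.8444 24.78  ] [[ -2.0645 -33.6124]
 [  8.8645  -6.4968]
 [ 28.7546  21.3245]]
jaw [[-59.1548 -33.3995]
 [-24.5768  34.3697]]
jaw [[ 28.2373 -33.172 ]
 [ 67.8124  32.9295]]
top [  2.0681 -32.6466] [23.9061 22.5332] [[  3.3197 -30.0468]
 [ 12.4072  -6.3018]
 [ 22.6432  19.7894]]
top copper [  0.0778 -32.4711] [24.4569 22.3284] [[  1.0344 -29.1605]
 [ 11.1433  -5.1618]
 [ 22.6432  19.2813]]
jaw [[-59.5426 -32.9007]
 [-23.4475  33.7453]]
jaw [[ 29.9399 -33.5399]
 [ 69.4615  33.954 ]]
clock 1.7 tips [ 0.1769 -0.5471  0.214 ] yaw -72.08 w 0.0911 F [ 0.4 -0.7  0. ] tilt 0.0
turn units 2.815 then t [-639.9 -420.1   14. ]
```

>>> {"fn": "send_rows", "kwargs": {
  "deltas": [
    {"turn":0.94},
    {"turn":0.94},
    {"turn":0.94},
    {"tx":-20,"ty":-13},
    {"tx":-40,"ty":-26,"tz":1},
    {"tx":-50,"ty":-33,"tz":1},
    {"tx":-50,"ty":-33,"tz":1},
    {"tx":-50,"ty":-33,"tz":1},
    {"tx":-50,"ty":-33,"tz":1},
    {"tx":-50,"ty":-33,"tz":1},
    {"tx":-50,"ty":-33,"tz":1},
    {"tx":-50,"ty":-33,"tz":1},
    {"tx":-50,"ty":-33,"tz":1},
    {"tx":-50,"ty":-33,"tz":1},
    {"tx":-50,"ty":-33,"tz":1},
    {"tx":-40,"ty":-26,"tz":1},
    {"tx":-30,"ty":-18,"tz":1},
    {"tx":-10,"ty":-6},
    {},
    {}
  ]
}}

```text
schema error: expected keys tx, ty, tz, turn
```

```bash
python3 - <<'E'
from h import *
o=v2w(.005,-.005); plan(o[0],o[1],.118,-94.6)
p=cams.get_image("wrist"); save(p,"w1.png")
p=cams.get_image("top"); save(p,"t2.png",(120,100,460,330),2.3)
E
```

```text
clock 1.7 tips [ 0.1769 -0.5471  0.214 ] yaw -72.08 w 0.0911 F [ 0.4 -0.7  0. ] tilt 0.0
turn units 2.815 then t [-634.9 -419.1   96. ]
```

View pics/w1.png

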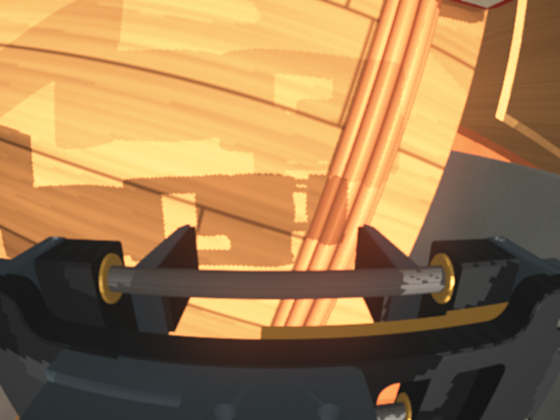

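>>> {"fn": "send_rows", "kwargs": {
  "deltas": [
    {"tx":0,"ty":0,"tz":0,"turn":0.94},
    {"tx":0,"ty":0,"tz":0,"turn":0.94},
    {"tx":0,"ty":0,"tz":0,"turn":0.94},
    {"tx":-20,"ty":-13,"tz":0,"turn":0},
    {"tx":-40,"ty":-26,"tz":1,"turn":0},
    {"tx":-50,"ty":-33,"tz":1,"turn":0},
    {"tx":-50,"ty":-33,"tz":1,"turn":0},
    {"tx":-50,"ty":-33,"tz":1,"turn":0},
    {"tx":-50,"ty":-33,"tz":1,"turn":0},
    {"tx":-50,"ty":-33,"tz":1,"turn":0},
    {"tx":-50,"ty":-33,"tz":1,"turn":0},
    {"tx":-50,"ty":-33,"tz":1,"turn":0},
    {"tx":-50,"ty":-33,"tz":1,"turn":0},
    {"tx":-50,"ty":-33,"tz":1,"turn":0},
    {"tx":-50,"ty":-33,"tz":1,"turn":0},
    {"tx":-40,"ty":-26,"tz":1,"turn":0},
    {"tx":-25,"ty":-18,"tz":1,"turn":0},
    {"tx":-8,"ty":-6,"tz":0,"turn":0},
    {"tx":0,"ty":0,"tz":0,"turn":0},
    {"tx":0,"ty":0,"tz":0,"turn":0}
  ]
}}

```text
clock: 4.3
position: [0.645, 0.0491, 0.392]
tool_rot: [-0.678, 0.735, -0.0, -0.0]
ft_force: [0.3, -0.3, 0.0]
width: 0.0914
```

```bash
python3 - <<'E'
from h import *
o=v2w(.005,-.005); plan(o[0],o[1],.118,-94.6)
p=cams.get_image("wrist"); save(p,"w2.png")
p=cams.get_image("top"); save(p,"t2.png",(120,100,460,330),2.3)
E
```

```text
clock 4.3 tips [0.645  0.0491 0.2012] yaw -94.67 w 0.0914 F [ 0.3 -0.3  0. ] tilt 0.04
turn units -0.009 then t [-3.  -0.4 83.2]
```

View pics/w2.png

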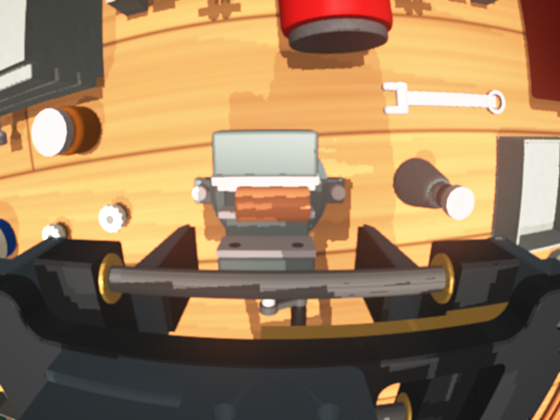

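```bash
cat >> h.py <<'E'
def wcloud(p):
    d=p["depth"]; f=fpx(p); h,w=d.shape
    u,v=np.meshgrid(np.arange(w),np.arange(h))
    a,b=u-p["cx"],v-p["cy"]; r=np.hypot(a,b)+1e-9; th=r/f
    k=np.tan(th)/r
    C=np.stack([a*k*d,b*k*d,d],-1)
    Rm=cv2.Rodrigues(np.array(p["rvec"]))[0]
    W=(C-np.array(p["tvec"]))@Rm; W[d==0]=np.nan
    return W
E
python3 - <<'E'
from h import *
p=cams.get_image("wrist"); W=wcloud(p)
for u,v in [(215,134),(316,134),(213,178),(318,180),(235,190),(312,190),(310,218),(235,218),(273,200),(265,155),(225,245),(310,245),(115,217),(53,232),(450,200)]:
    X=W[v,u]; print((u,v),X, w2v(X)*1000)
v=w2v(W)*1000; z=W[...,2]*1000
for lo,hi in((-60,-10),(25,80)):
    m=(v[...,0]>lo)&(v[...,0]<hi)&(abs(v[...,1])<50)&(abs(z-133)<4); q=v[m]
    print("jaw",np.percentile(q,[2,98],axis=0), cv2.minAreaRect(q.astype(np.float32)),z[m].mean())
m=(abs(v[...,0]-13)<10)&(abs(v[...,1])<50)&(z>131); print("offcut",np.percentile(v[m],[2,50,98],axis=0),z[m].max())
for t in ["offcut","insert","vise","jack_top","crank_pin"]:
    print(t,[(np.round(r["point"],3).tolist(),(w2v(r["point"])*1000).round(1),round(float(r["score"]),2)) for r in finder.spot_point(p,t)][:6])
E
```

```text
(215, 134) [0.714  0.0886 0.1335] [70.2798 36.8736]
(316, 134) [0.7076 0.0143 0.1329] [ 69.8052 -37.7108]
(213, 178) [0.6813 0.0936 0.1342] [37.2464 39.2578]
(318, 180) [0.6542 0.003  0.0308] [ 17.5077 -53.2748]
(235, 190) [0.6668 0.0808 0.1146] [23.8518 25.2592]
(312, 190) [0.6616 0.0182 0.1143] [ 23.6896 -37.5657]
(310, 218) [0.6126 0.0141 0.0314] [-24.7811 -45.5533]
(235, 218) [0.6381 0.0862 0.0969] [-5.2102 28.3734]
(273, 200) [0.6614 0.0499 0.1379] [20.9409 -5.956 ]
(265, 155) [0.6949 0.053  0.1342] [54.1299 -0.1389]
(225, 245) [0.6224 0.0936 0.1217] [-21.435   34.4846]
(310, 245) [0.6172 0.023  0.1226] [-21.0054 -36.3106]
(115, 217) [0.6315 0.2435 0.0309] [-24.3965 184.6228]
(53, 232) [0.6184 0.3487 0.0317] [-45.9213 288.4576]
(450, 200) [ 0.6433 -0.1095  0.1136] [  15.6803 -166.2599]
jaw [[-37.8774 -37.8092]
 [-20.5927  38.2705]] ((-29.679725646972656, 0.3874092102050781), (19.006629943847656, 79.79802703857422), 0.22564145922660828) 133.96760888493242
jaw [[ 26.1011 -37.3084]
 [ 71.9089  37.9976]] ((48.954410552978516, 0.6495552062988281), (80.45490264892578, 47.69192886352539), 89.86168670654297) 133.7937069594767
offcut [[  3.8454 -31.1153]
 [ 16.6058  37.5768]
 [ 22.9273  46.4998]] 324.883015739957
offcut []
insert [([0.611, 0.358, -0.003], array([-54.2, 297.2]), 0.86), ([0.627, 0.252, 0.002], array([-29.9, 193.2]), 0.84)]
vise [([0.638, 0.059, -0.001], array([-2.7,  1. ]), 0.61), ([0.501, 0.031, 0.055], array([-137.6,  -38. ]), 0.58), ([0.629, 0.252, -0.0], array([-27.8, 193.2]), 0.25)]
jack_top [([0.64, -0.117, 0.111], array([  13. , -173.7]), 0.56)]
crank_pin [([0.498, 0.033, 0.057], array([-140.7,  -36.2]), 0.83)]
```

>>> {"fn": "send_rows", "kwargs": {
  "deltas": [
    {"tx":-3,"ty":0,"tz":20,"turn":0},
    {"tx":0,"ty":0,"tz":25,"turn":0},
    {"tx":0,"ty":0,"tz":25,"turn":0},
    {"tx":0,"ty":0,"tz":10,"turn":0},
    {"tx":0,"ty":0,"tz":4,"turn":0},
    {"tx":0,"ty":0,"tz":0,"turn":0}
  ]
}}

```text
clock: 5.45
position: [0.6462, 0.0529, 0.3083]
tool_rot: [-0.678, 0.735, -0.0, 0.0]
ft_force: [0.0, 0.2, 0.7]
width: 0.0911
```

>>> {"fn": "send_rows", "kwargs": {
  "deltas": [
    {"tx":0,"ty":0,"tz":0,"turn":0},
    {"tx":0,"ty":0,"tz":0,"turn":0},
    {"tx":0,"ty":0,"tz":0,"turn":0},
    {"tx":0,"ty":0,"tz":0,"turn":0},
    {"tx":0,"ty":0,"tz":0,"turn":0},
    {"tx":0,"ty":0,"tz":0,"turn":0}
  ],
  "grip": 0,
  "squeeze": 20
}}

```text
clock: 6.2
position: [0.646, 0.0529, 0.3078]
tool_rot: [-0.678, 0.735, -0.0, -0.0]
ft_force: [-0.1, -0.7, 2.0]
width: 0.0558
```

>>> {"fn": "send_rows", "kwargs": {
  "deltas": [
    {"tx":0,"ty":0,"tz":-15,"turn":0},
    {"tx":0,"ty":0,"tz":-35,"turn":0},
    {"tx":0,"ty":0,"tz":-30,"turn":0},
    {"tx":20,"ty":0,"tz":-10,"turn":0},
    {"tx":40,"ty":0,"tz":0,"turn":0},
    {"tx":50,"ty":0,"tz":0,"turn":0},
    {"tx":50,"ty":0,"tz":0,"turn":0},
    {"tx":50,"ty":-3,"tz":0,"turn":0},
    {"tx":50,"ty":0,"tz":0,"turn":0},
    {"tx":50,"ty":0,"tz":0,"turn":0},
    {"tx":40,"ty":0,"tz":10,"turn":0},
    {"tx":20,"ty":0,"tz":30,"turn":0},
    {"tx":4,"ty":0,"tz":40,"turn":0},
    {"tx":0,"ty":0,"tz":40,"turn":0},
    {"tx":0,"ty":0,"tz":35,"turn":0},
    {"tx":0,"ty":0,"tz":15,"turn":0},
    {"tx":0,"ty":0,"tz":0,"turn":0}
  ]
}}

```text
clock: 8.32
position: [0.6182, -0.3206, 0.2267]
tool_rot: [-0.678, 0.735, 0.001, -0.001]
ft_force: [-0.0, -0.6, -0.1]
width: 0.0556
```

```bash
python3 - <<'E'
from h import *
plan(.6185,-.32,.02,-94.6)
p=cams.get_image("side"); save(p,"s3.png",(160,60,460,280),2.3)
for t in ["scrap_bin","offcut"]: print(t,[(np.round(r["point"],3).tolist(),round(float(r["score"]),2)) for r in finder.spot_point(p,t)][:6])
E
```

```text
clock 8.32 tips [ 0.6182 -0.3206  0.0359] yaw -94.66 w 0.0556 F [-0.  -0.6 -0.1] tilt 0.14
turn units -0.008 then t [-0.6 -0.3 15.9]
scrap_bin [([0.619, -0.32, 0.001], 0.57)]
offcut []
```

View pics/s3.png

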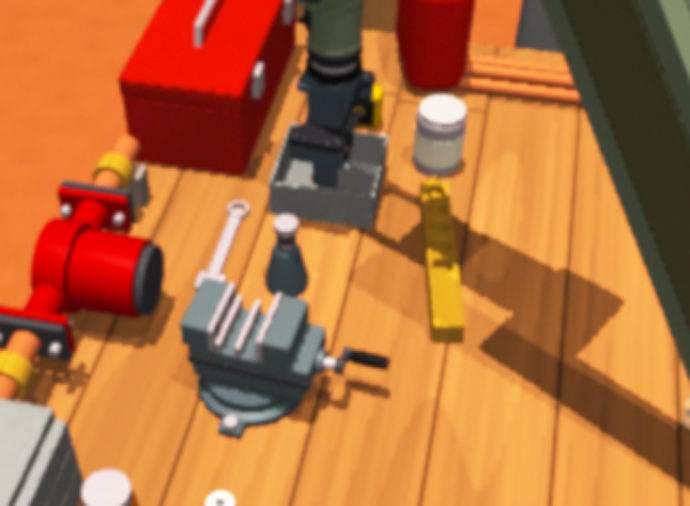

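Gripper is in the bin and the vise is empty. Lower, release, and rise.

>>> {"fn": "send_rows", "kwargs": {
  "deltas": [
    {"tx":0,"ty":0,"tz":10,"turn":0},
    {"tx":0,"ty":0,"tz":4,"turn":0},
    {"tx":0,"ty":0,"tz":0,"turn":0}
  ]
}}

```text
clock: 8.85
position: [0.6186, -0.3199, 0.2133]
tool_rot: [-0.678, 0.735, 0.0, -0.0]
ft_force: [0.6, -0.3, -0.8]
width: 0.0558
```

>>> {"fn": "send_rows", "kwargs": {
  "deltas": [
    {"tx":0,"ty":0,"tz":0,"turn":0},
    {"tx":0,"ty":0,"tz":0,"turn":0},
    {"tx":0,"ty":0,"tz":0,"turn":0},
    {"tx":0,"ty":0,"tz":-25,"turn":0},
    {"tx":0,"ty":0,"tz":-50,"turn":0},
    {"tx":0,"ty":0,"tz":-50,"turn":0},
    {"tx":0,"ty":0,"tz":-25,"turn":0}
  ],
  "grip": 80
}}

```text
clock: 9.72
position: [0.6189, -0.3202, 0.3677]
tool_rot: [-0.678, 0.735, -0.003, 0.001]
ft_force: [-0.3, 0.1, 0.0]
width: 0.0728
```

```bash
python3 - <<'E'
from h import *
p=cams.get_image("wrist"); save(p,"w4.png")
for t in ["bar","port"]: print(t,[(np.round(r["point"],3).tolist(),round(float(r["score"]),2)) for r in finder.spot_point(p,t)][:6])
p=cams.get_image("top"); save(p,"t4.png",(120,100,460,330),2.3)
for t in ["offcut","bar","port","insert"]: print(t,[(np.round(r["point"],4).tolist(),round(float(r["score"]),2)) for r in finder.spot_point(p,t)][:6])
W=cloud(p);C=p["color"].astype(int)
m=(W[...,2]>.024)&(W[...,2]<.045)&(abs(W[...,0]-.45)<.09)&(abs(W[...,1]+.21)<.2)&(C[...,0]-C[...,2]>60)
q=W[m]; print(m.sum(),cv2.minAreaRect((q[:,:2]*1000).astype(np.float32)),q[:,2].mean())
plan(.4405,-.1986,.12,12.5-0)
E
```

```text
bar [([0.44, -0.199, -0.005], 0.86)]
port [([0.442, -0.211, 0.016], 0.82), ([0.467, -0.319, 0.013], 0.79), ([0.459, -0.283, 0.022], 0.76), ([0.451, -0.245, 0.021], 0.61)]
offcut []
bar [([0.4405, -0.1951, 0.0007], 0.8)]
port [([0.4442, -0.2072, 0.0163], 0.97), ([0.4584, -0.2842, 0.0157], 0.93), ([0.4345, -0.1681, 0.0179], 0.71), ([0.4638, -0.3236, 0.0155], 0.69), ([0.4509, -0.2461, 0.0193], 0.62)]
insert [([0.6298, 0.2532, 0.0016], 0.61), ([0.4343, 0.2573, -0.0008], 0.49), ([0.6087, 0.3563, -0.0021], 0.46)]
464 ((434.9999084472656, -176.7171173095703), (40.04907989501953, 234.24588012695312), 11.794219970703125) 0.03230968780902946
clock 10.12 tips [ 0.6186 -0.32    0.1709] yaw -94.64 w 0.073 F [ 0.3 -0.2  0.6] tilt 0.2
turn units -13.392 then t [-147.6 -157.    50.9]
```

View pics/w4.png

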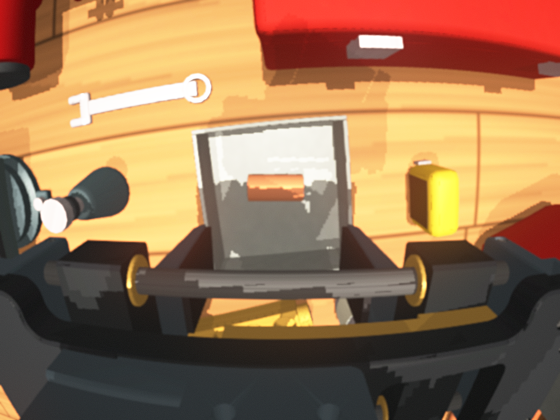

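View pics/t4.png

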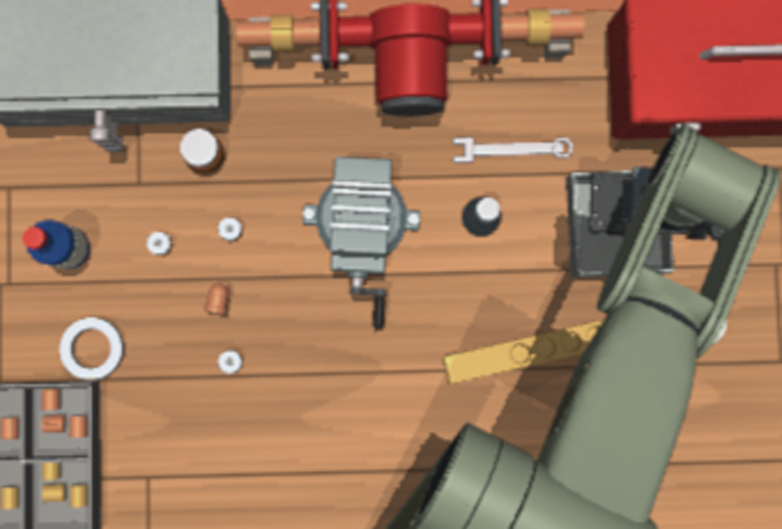

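```bash
python3 - <<'E'
from h import *
import pickle
P=pickle.load(open("P0.pkl","rb"))
for n in P:
    p=P[n]; W=cloud(p);C=p["color"].astype(int)
    m=(W[...,2]>.026)&(W[...,2]<.040)&(abs(W[...,0]-.45)<.09)&(abs(W[...,1]+.21)<.2)&(C[...,0]-C[...,2]>60)&(C[...,1]-C[...,2]>40)
    q=W[m]; r=cv2.minAreaRect((q[:,:2]*1000).astype(np.float32)); print(n,m.sum(),r,q[:,2].mean())
    a=np.radians(-78); u=np.array([np.cos(a),np.sin(a)]); w=np.array([-u[1],u[0]])
    s=q[:,:2]@u*1000; t=q[:,:2]@w*1000
    print(np.percentile(s,[0,1,99,100]),np.percentile(t,[0,2,98,100]), "slope",np.polyfit(s,t,1)[0], np.arctan(np.polyfit(s,t,1)[0])*57.3)
    for off in (130,):
        s0=np.percentile(s,0.5); c=(s0+140)*u+np.mean(np.percentile(t,[1,99]))*w; print("origin",c)
E
```

```text
side 740 ((438.7432556152344, -206.47503662109375), (41.271995544433594, 297.01507568359375), 11.433084487915039) 0.03341396173136517
[144.7183 146.1381 433.1708 441.692 ] [364.8018 366.8822 406.4908 407.5685] slope -0.01025227223341734 -0.5874346179797478
origin [ 437.6313 -199.0571]
top 703 ((440.4532165527344, -204.9490203857422), (40.17201614379883, 292.0687255859375), 11.631407737731934) 0.03228952728347249
[145.9623 147.8608 432.8987 438.0717] [367.781  368.8427 407.834  409.1745] slope -0.005497591038517181 -0.315008792975768
origin [ 439.4666 -199.6849]
```

>>> {"fn": "send_rows", "kwargs": {
  "deltas": [
    {"tx":0,"ty":0,"tz":0,"turn":-0.95},
    {"tx":0,"ty":0,"tz":0,"turn":-0.95},
    {"tx":0,"ty":0,"tz":0,"turn":-0.95},
    {"tx":0,"ty":0,"tz":0,"turn":-0.95},
    {"tx":0,"ty":0,"tz":0,"turn":-0.95},
    {"tx":0,"ty":0,"tz":0,"turn":-0.95},
    {"tx":0,"ty":0,"tz":0,"turn":-0.95},
    {"tx":0,"ty":0,"tz":0,"turn":-0.95},
    {"tx":0,"ty":0,"tz":0,"turn":-0.95},
    {"tx":0,"ty":0,"tz":0,"turn":-0.95},
    {"tx":0,"ty":0,"tz":0,"turn":-0.95},
    {"tx":0,"ty":0,"tz":0,"turn":-0.95},
    {"tx":0,"ty":0,"tz":0,"turn":-0.95},
    {"tx":0,"ty":0,"tz":0,"turn":-0.93},
    {"tx":0,"ty":0,"tz":0,"turn":0}
  ],
  "grip": 100
}}

```text
clock: 12.0
position: [0.6187, -0.3201, 0.3625]
tool_rot: [0.995, 0.1, -0.001, -0.001]
ft_force: [-0.0, 0.8, 0.9]
width: 0.0912
```

```bash
python3 - <<'E'
from h import *
plan(.439,-.1975,.06,11.6)
E
```

```text
clock 12.0 tips [ 0.6187 -0.3201  0.1717] yaw 11.51 w 0.0912 F [-0.   0.8  0.9] tilt 0.11
turn units -0.011 then t [-151.4 -156.2  111.7]
```

>>> {"fn": "send_rows", "kwargs": {
  "deltas": [
    {"tx":-20,"ty":-20,"tz":0,"turn":0},
    {"tx":-35,"ty":-35,"tz":5,"turn":0},
    {"tx":-40,"ty":-40,"tz":20,"turn":0},
    {"tx":-35,"ty":-38,"tz":30,"turn":0},
    {"tx":-16,"ty":-18,"tz":30,"turn":0},
    {"tx":-5,"ty":-5,"tz":20,"turn":0},
    {"tx":0,"ty":0,"tz":6,"turn":0},
    {"tx":0,"ty":0,"tz":0,"turn":0}
  ]
}}

```text
clock: 13.0
position: [0.44, -0.198, 0.2528]
tool_rot: [0.995, 0.101, 0.0, 0.0]
ft_force: [0.0, -1.3, 0.5]
width: 0.0908
```

```bash
python3 - <<'E'
from h import *
plan(.439,-.1975,.005,11.6)
p=cams.get_image("wrist"); save(p,"w5.png")
p=cams.get_image("side"); save(p,"s5.png",(260,60,460,280),2.5)
E
```

```text
clock 13.0 tips [ 0.44  -0.198  0.062] yaw 11.55 w 0.0908 F [ 0.  -1.3  0.5] tilt 0.03
turn units -0.007 then t [-0.9 -0.7 57. ]
```

View pics/w5.png

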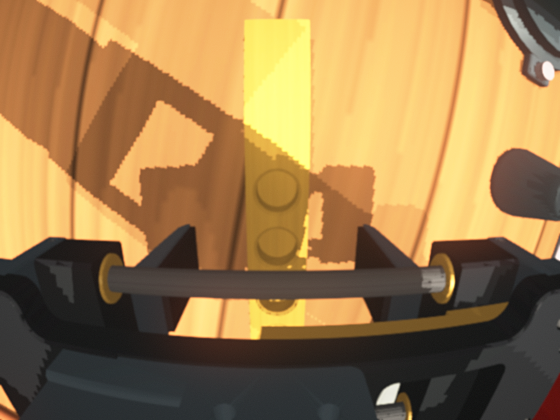

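View pics/s5.png

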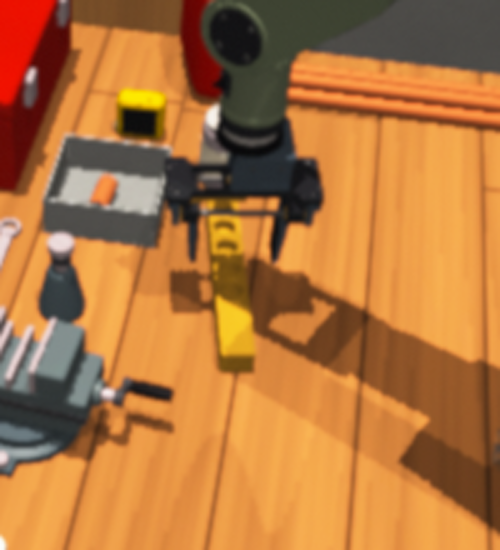

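>>> {"fn": "send_rows", "kwargs": {
  "deltas": [
    {"tx":-1,"ty":-1,"tz":15,"turn":0},
    {"tx":0,"ty":0,"tz":20,"turn":0},
    {"tx":0,"ty":0,"tz":15,"turn":0},
    {"tx":0,"ty":0,"tz":6,"turn":0},
    {"tx":0,"ty":0,"tz":0,"turn":0}
  ]
}}

```text
clock: 13.72
position: [0.4386, -0.1971, 0.197]
tool_rot: [0.995, 0.101, 0.0, 0.0]
ft_force: [-0.7, 0.3, -0.9]
width: 0.0911
```

>>> {"fn": "send_rows", "kwargs": {
  "deltas": [
    {"tx":0,"ty":0,"tz":0,"turn":0},
    {"tx":0,"ty":0,"tz":0,"turn":0},
    {"tx":0,"ty":0,"tz":0,"turn":0},
    {"tx":0,"ty":0,"tz":0,"turn":0},
    {"tx":0,"ty":0,"tz":0,"turn":0},
    {"tx":0,"ty":0,"tz":0,"turn":0},
    {"tx":0,"ty":0,"tz":0,"turn":0},
    {"tx":0,"ty":0,"tz":0,"turn":0}
  ],
  "grip": 0,
  "squeeze": 55
}}

```text
clock: 14.72
position: [0.4387, -0.1969, 0.1969]
tool_rot: [0.995, 0.101, 0.001, 0.0]
ft_force: [2.4, 0.3, -1.1]
width: 0.0401
```

>>> {"fn": "send_rows", "kwargs": {
  "deltas": [
    {"tx":0,"ty":0,"tz":-5,"turn":0},
    {"tx":0,"ty":0,"tz":-15,"turn":0},
    {"tx":0,"ty":0,"tz":-25,"turn":0},
    {"tx":0,"ty":0,"tz":-30,"turn":0},
    {"tx":0,"ty":0,"tz":-35,"turn":0},
    {"tx":0,"ty":0,"tz":-35,"turn":0},
    {"tx":0,"ty":0,"tz":-30,"turn":0},
    {"tx":0,"ty":0,"tz":-10,"turn":0},
    {"tx":0,"ty":0,"tz":0,"turn":0.6},
    {"tx":0,"ty":0,"tz":0,"turn":0.7},
    {"tx":0,"ty":0,"tz":0,"turn":0.7},
    {"tx":0,"ty":0,"tz":0,"turn":0}
  ]
}}

```text
clock: 16.23
position: [0.4376, -0.1967, 0.3801]
tool_rot: [0.999, -0.038, -0.002, -0.001]
ft_force: [0.5, -0.1, -5.7]
width: 0.0396
```

```bash
python3 - <<'E'
from h import *
o=v2w(.005,-.095); plan(o[0],o[1],.160,-4.6)
p=cams.get_image("wrist"); save(p,"w6.png")
W=wcloud(p)
p=cams.get_image("side"); save(p,"s6.png",(200,60,460,280),2.5)
Ws=cloud(p); C=p["color"].astype(int)
m=(Ws[...,2]>.1)&(abs(Ws[...,0]-.44)<.1)&(abs(Ws[...,1]+.2)<.2)&(C[...,0]-C[...,2]>70)&(C[...,1]-C[...,2]>60)
q=Ws[m]; print(len(q),q.min(0),q.max(0))
# top-face plane fit
t=q[q[:,2]>np.percentile(q[:,2],50)]
A=np.c_[t[:,:2],np.ones(len(t))]; print(np.linalg.lstsq(A,t[:,2],rcond=None)[0])
for r in finder.spot_point(p,"port")[:6]+finder.spot_point(p,"bar"): print(r["point"],r["score"])
E
```

```text
clock 16.23 tips [ 0.4376 -0.1967  0.1893] yaw -4.33 w 0.0396 F [ 0.5 -0.1 -5.7] tilt 0.24
turn units 0.034 then t [ 187.3 -174.6   29.3]
501 [ 0.4155 -0.3007  0.185 ] [ 0.4646 -0.0581  0.289 ]
[-0.243  -0.0302  0.3242]
[0.4324, -0.2822, 0.1992] 0.88
[0.4402, -0.1707, 0.2014] 0.83
[0.4337, -0.2429, 0.206] 0.81
[0.4397, -0.2065, 0.2022] 0.76
[0.4246, -0.3195, 0.2008] 0.58
[0.6464, 0.06, 0.002] 0.42
[0.6382, -0.1172, 0.1121] 0.37
```

View pics/s6.png

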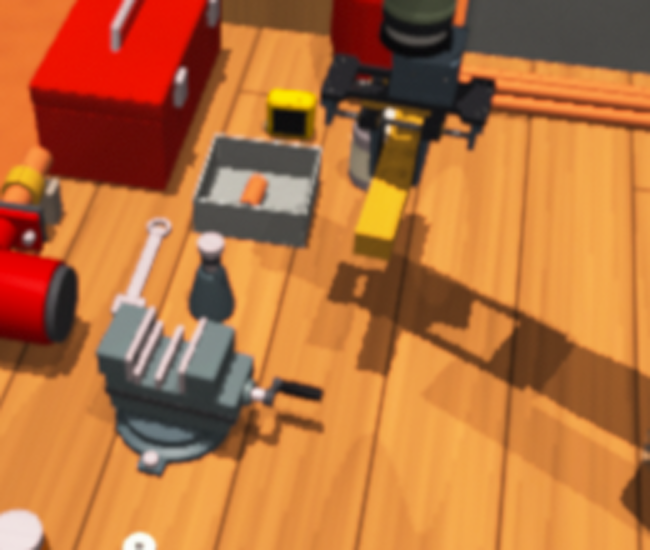

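View pics/w6.png

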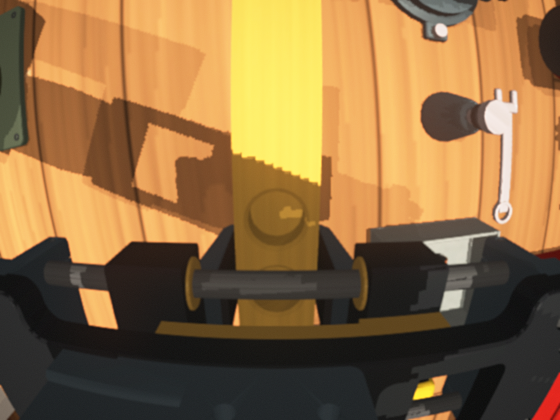

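>>> {"fn": "send_rows", "kwargs": {
  "deltas": [
    {"tx":10,"ty":-10,"tz":0,"turn":0.04},
    {"tx":20,"ty":-20,"tz":0,"turn":0},
    {"tx":30,"ty":-28,"tz":0,"turn":0},
    {"tx":35,"ty":-32,"tz":0,"turn":0},
    {"tx":35,"ty":-32,"tz":0,"turn":0},
    {"tx":30,"ty":-28,"tz":0,"turn":0},
    {"tx":17,"ty":-16,"tz":0,"turn":0},
    {"tx":8,"ty":-8,"tz":0,"turn":0},
    {"tx":2,"ty":-2,"tz":0,"turn":0},
    {"tx":0,"ty":0,"tz":0,"turn":0},
    {"tx":0,"ty":0,"tz":15,"turn":0},
    {"tx":0,"ty":0,"tz":15,"turn":0},
    {"tx":0,"ty":0,"tz":6,"turn":0},
    {"tx":0,"ty":0,"tz":0,"turn":0},
    {"tx":0,"ty":0,"tz":0,"turn":0}
  ]
}}

```text
clock: 18.3
position: [0.6393, -0.0368, 0.3462]
tool_rot: [0.999, -0.041, 0.001, 0.0]
ft_force: [-0.0, -0.1, -6.6]
width: 0.04
```

```bash
python3 - <<'E'
from h import *
o=v2w(.005,-.0935); plan(o[0],o[1],.120,-4.6)
p=cams.get_image("wrist"); save(p,"w7.png")
W=wcloud(p); v=w2v(W)*1000; z=W[...,2]*1000
C=p["color"].astype(int); br=(C[...,0]-C[...,2]>70)&(C[...,1]-C[...,2]>60)
m=br&(v[...,1]>-60)&(v[...,1]<60)&(z>165)&(z<200)&(abs(v[...,0])<40)
for y in range(-50,60,10):
    q=v[m&(abs(v[...,1]-y)<3)]; 
    if len(q)>5: print(y,q[:,0].min(),q[:,0].max(),z[m&(abs(v[...,1]-y)<3)].mean())
for lo,hi in((-60,-10),(25,80)):
    m=(v[...,0]>lo)&(v[...,0]<hi)&(abs(v[...,1])<50)&(abs(z-133)<4); q=v[m]
    if len(q)>5: print("jaw",np.percentile(q,[1,99],axis=0))
p=cams.get_image("side"); save(p,"s7.png",(200,60,460,280),2.5)
for r in finder.spot_point(p,"port")[:6]+finder.spot_point(p,"jack_top"): print(np.array(r["point"]),w2v(r["point"])*1000,r["score"])
E
```

```text
clock 18.3 tips [ 0.6393 -0.0368  0.1554] yaw -4.72 w 0.04 F [-0.  -0.1 -6.6] tilt 0.06
turn units -0.015 then t [-0.9 -0.7 35.4]
-50 -13.355548666918876 26.23425257541781 182.3614444187394
-40 -13.500004463818646 26.47552308502138 182.38393390110028
-30 -13.57948623707835 26.25690889736081 182.42793114550685
-20 -13.582470884717672 26.116856200090513 182.41239516812306
-10 -13.435244141782585 26.449467625173966 182.3840830512175
0 -13.473697894593798 26.504257583486993 182.387344606276
10 -13.461831729809246 26.62791001541105 182.40053881406592
20 -13.494389649629783 26.25230042957545 182.4446572974049
30 -13.228418967013738 26.9202567550269 182.43015654621186
jaw [[-59.2338 -38.4363]
 [-20.9883  38.8292]]
jaw [[ 33.689  -38.1572]
 [ 71.3005  38.7373]]
[ 0.6421 -0.0093  0.1691] [  6.4537 -66.4966] 0.97
[ 0.6359 -0.0835  0.1688] [   6.2245 -140.9548] 0.84
[ 0.6302 -0.1209  0.1657] [   3.5423 -178.6915] 0.76
[ 0.6388 -0.0471  0.166 ] [   6.1959 -104.4395] 0.65
[ 0.6273 -0.1602  0.1672] [   3.8034 -218.0975] 0.58
[ 0.6403 -0.119   0.1145] [  13.4574 -175.9876] 0.81
```

View pics/w7.png

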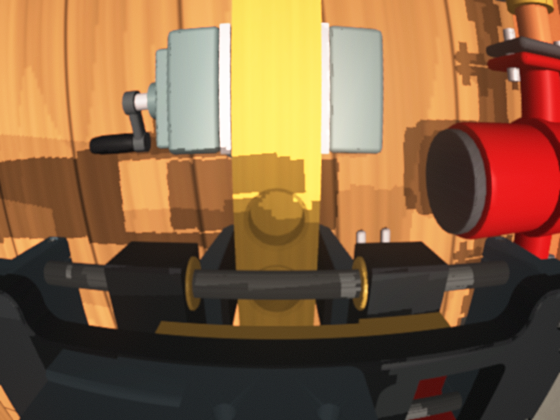

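View pics/s7.png

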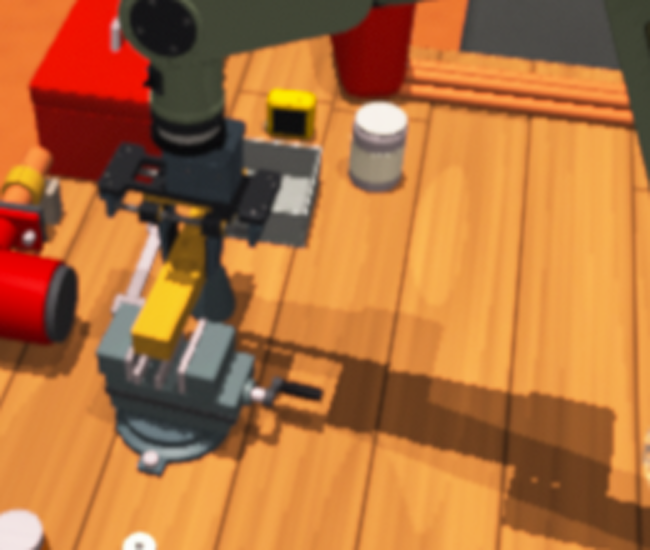

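>>> {"fn": "send_rows", "kwargs": {
  "deltas": [
    {"tx":-1.5,"ty":0,"tz":8,"turn":0},
    {"tx":0,"ty":0,"tz":10,"turn":0},
    {"tx":0,"ty":0,"tz":10,"turn":0},
    {"tx":0,"ty":0,"tz":6,"turn":0},
    {"tx":0,"ty":0,"tz":2,"turn":0},
    {"tx":0,"ty":0,"tz":0,"turn":0},
    {"tx":0,"ty":0,"tz":0,"turn":0}
  ]
}}

```text
clock: 19.38
position: [0.6377, -0.0367, 0.3099]
tool_rot: [0.999, -0.041, 0.0, 0.0]
ft_force: [0.2, -0.3, -5.8]
width: 0.0399
```

>>> {"fn": "send_rows", "kwargs": {
  "deltas": [
    {"tx":0,"ty":0,"tz":0.5,"turn":0},
    {"tx":0,"ty":0,"tz":0.5,"turn":0},
    {"tx":0,"ty":0,"tz":0,"turn":0},
    {"tx":0,"ty":0,"tz":0,"turn":0}
  ]
}}

```text
clock: 19.88
position: [0.6376, -0.0367, 0.3099]
tool_rot: [0.999, -0.041, 0.001, 0.0]
ft_force: [-3.2, 0.8, 5.7]
width: 0.0399
```

>>> {"fn": "send_rows", "kwargs": {
  "deltas": [
    {"tx":0,"ty":0,"tz":-0.5,"turn":0},
    {"tx":0,"ty":0,"tz":0,"turn":0}
  ]
}}

```text
clock: 20.12
position: [0.6376, -0.0367, 0.3099]
tool_rot: [0.999, -0.041, 0.0, 0.0]
ft_force: [-1.8, 0.9, 5.2]
width: 0.0396
```

>>> {"fn": "send_rows", "kwargs": {
  "deltas": [
    {"tx":0,"ty":0,"tz":0,"turn":0},
    {"tx":0,"ty":0,"tz":0,"turn":0},
    {"tx":0,"ty":0,"tz":0,"turn":0},
    {"tx":0,"ty":0,"tz":0,"turn":0},
    {"tx":0,"ty":0,"tz":0,"turn":0}
  ],
  "grip": 65
}}

```text
clock: 20.75
position: [0.6376, -0.0367, 0.3092]
tool_rot: [0.999, -0.041, 0.0, 0.0]
ft_force: [0.8, -0.1, -0.6]
width: 0.0595
```

>>> {"fn": "send_rows", "kwargs": {
  "deltas": [
    {"tx":0,"ty":0,"tz":-15,"turn":0},
    {"tx":0,"ty":0,"tz":-35,"turn":0},
    {"tx":0,"ty":0,"tz":-50,"turn":0},
    {"tx":0,"ty":0,"tz":-40,"turn":0},
    {"tx":0,"ty":0,"tz":-10,"turn":0},
    {"tx":0,"ty":0,"tz":0,"turn":0}
  ]
}}

```text
clock: 21.5
position: [0.6374, -0.0366, 0.4596]
tool_rot: [0.999, -0.041, 0.0, 0.0]
ft_force: [-0.1, 0.1, -0.7]
width: 0.0594
```

```bash
python3 - <<'E'
from h import *
p=cams.get_image("wrist"); save(p,"w8.png")
W=wcloud(p); v=w2v(W)*1000; z=W[...,2]*1000
C=p["color"].astype(int); br=(C[...,0]-C[...,2]>70)&(C[...,1]-C[...,2]>60)
m=br&(v[...,1]>-130)&(v[...,1]<60)&(z>135)&(z<155)&(abs(v[...,0])<40)
for y in range(-130,60,10):
    q=v[m&(abs(v[...,1]-y)<3)]; 
    if len(q)>5: print(y,q[:,0].min(),q[:,0].max(),z[m&(abs(v[...,1]-y)<3)].mean())
for lo,hi in((-60,-15),(25,80)):
    m=(v[...,0]>lo)&(v[...,0]<hi)&(abs(v[...,1])<50)&(abs(z-133)<4); q=v[m]
    if len(q)>5: print("jaw",np.percentile(q,[1,99],axis=0))
for r in finder.spot_point(p,"crank_pin"): print("pin",np.array(r["point"]),w2v(r["point"])*1000,r["score"])
p=cams.get_image("side"); save(p,"s8.png",(200,60,460,280),2.5)
for r in finder.spot_point(p,"port")[:6]: print(np.array(r["point"]),w2v(r["point"])*1000,r["score"])
for r in finder.spot_point(p,"crank_pin"): print("pin",np.array(r["point"]),w2v(r["point"])*1000,r["score"])
print(finder.spot_point(p,"insert"))
plan(.5,.03,.2,-94.6)
E
```

```text
-130 -14.805208904596372 23.7417284276584 145.8229985381586
-120 -14.746944504326963 23.642893792443907 145.89202711436633
-110 -14.500783963964265 24.40805546106423 145.5819369267745
-100 -14.367215747177951 25.154495931082288 145.7648243776386
-90 -14.174032751669927 25.065499190537878 145.90797000698674
-80 -14.973768729565302 24.840363072190016 145.2699834996715
-70 -14.823072867293147 24.718208460335358 145.34324936358254
-60 -14.666833867332043 23.718195940037614 145.88219807646655
-50 -14.58441355434881 24.541736363902164 146.0239688196661
-40 -14.398894803001657 24.47499542945873 146.1257423801083
-30 -15.224904408919505 23.522150308705612 146.19672089412265
-20 -15.185762102523542 23.513077498396616 146.06623382800288
-10 -15.147925145343445 23.423546572287425 146.15163516469684
0 -15.08799029834182 23.420096880100168 146.1080605698712
10 -14.178259314092946 23.441336910556615 146.1542650527213
20 -15.07704089200473 23.45386251067114 146.06582437625138
30 -15.014176074450944 23.453076586397454 146.10845056551426
40 -15.048577725162628 24.342785351367283 146.1702596204836
jaw [[-59.4939 -38.4821]
 [-21.2627  39.2461]]
jaw [[ 31.7172 -38.6716]
 [ 71.9624  38.9998]]
pin [0.5007 0.0295 0.0578] [-137.6025  -39.1617] 0.58
[ 0.6376 -0.0111  0.1351] [  2.1126 -68.6517] 0.95
[ 0.6285 -0.1579  0.1305] [   4.8151 -215.7087] 0.92
[ 0.6324 -0.0848  0.132 ] [   2.84   -142.5313] 0.88
[ 0.631  -0.1237  0.1287] [   4.5643 -181.4183] 0.75
[ 0.6359 -0.046   0.1322] [   3.217  -103.5756] 0.61
pin [0.4997 0.031  0.0587] [-138.7196  -37.7467] 0.46
[{'point': [0.4333, 0.2534, -0.0017], 'score': 0.69}, {'point': [0.587, 0.3412, 0.0008], 'score': 0.55}, {'point': [0.6306, 0.2511, 0.0031], 'score': 0.53}]
clock 21.8 tips [ 0.6376 -0.0367  0.267 ] yaw -4.72 w 0.0591 F [ 0.3 -0.6 -0.4] tilt 0.15
turn units 11.235 then t [-55.4 142.5  67. ]
```

View pics/w8.png

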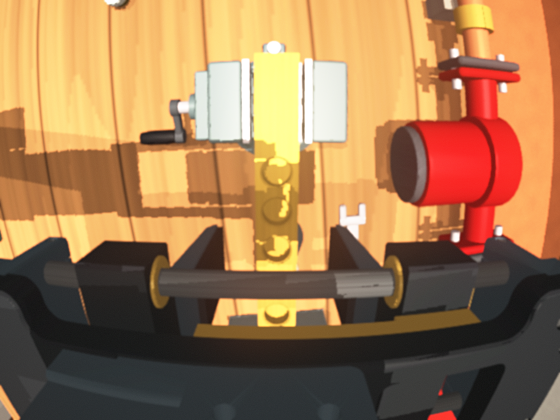

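View pics/s8.png

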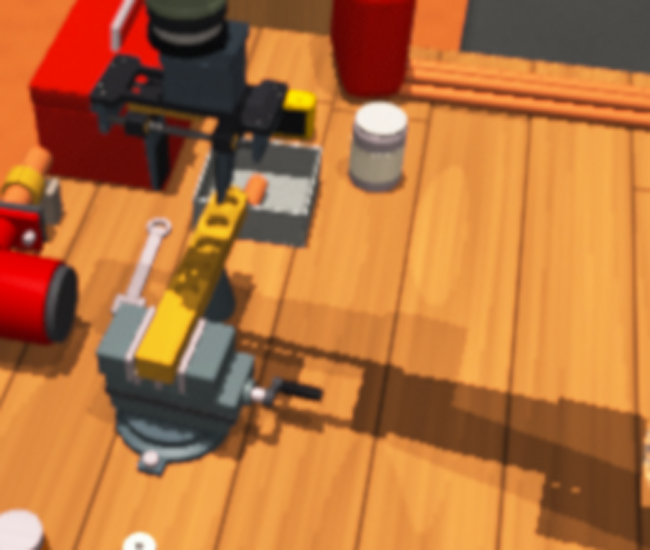

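```bash
python3 - <<'E'
from h import *
p=cams.get_image("wrist"); s=sense()
Rm=cv2.Rodrigues(np.array(p["rvec"]))[0]; c=-Rm.T@np.array(p["tvec"])
M=R.from_quat(s["tool_rot"]).as_matrix(); print("cam in tool",M.T@(c-s["position"]), "axis in tool",M.T@Rm[2])
for n in ["top","side","wrist"]:
    p=cams.get_image(n); W=(wcloud if n=="wrist" else cloud)(p); C=p["color"].astype(int); v=w2v(W)*1000; z=W[...,2]*1000
    m=(v[...,0]<-119)&(v[...,0]>-175)&(abs(v[...,1])<60)&(z>20)&(z<130)
    print(n,m.sum(),np.percentile(v[m],[2,50,98],axis=0),np.percentile(z[m],[2,50,98]))
    m=m&(C.sum(-1)<170)
    if m.sum()>5: print(n,m.sum(),np.percentile(v[m],[2,50,98],axis=0),np.percentile(z[m],[2,50,98]))
save(cams.get_image("top"),"t9.png",(200,120,320,260),5)
E
```

```text
cam in tool [ 0.0004 -0.0718  0.0192] axis in tool [-0.0009  0.255   0.9669]
top 71 [[-163.4228  -41.7798]
 [-143.2408  -34.1997]
 [-120.4489  -25.2631]] [55.4369 65.2583 74.0365]
top 58 [[-163.4514  -41.8562]
 [-141.9907  -35.3382]
 [-120.3235  -26.8979]] [55.3773 64.7103 74.1113]
side 101 [[-164.962   -40.9816]
 [-142.7196  -31.0228]
 [-120.9817  -25.1864]] [56.1501 65.1587 69.8058]
side 73 [[-161.322   -37.3389]
 [-139.5771  -29.8156]
 [-120.6616  -25.2328]] [55.5215 63.7058 69.5864]
wrist 457 [[-160.4501  -41.512 ]
 [-139.083   -33.0351]
 [-119.9213  -24.4689]] [58.8577 65.7377 68.3751]
wrist 284 [[-159.0495  -41.1527]
 [-140.645   -35.357 ]
 [-120.0177  -26.2504]] [62.0107 65.6729 68.0576]
```

View pics/t9.png

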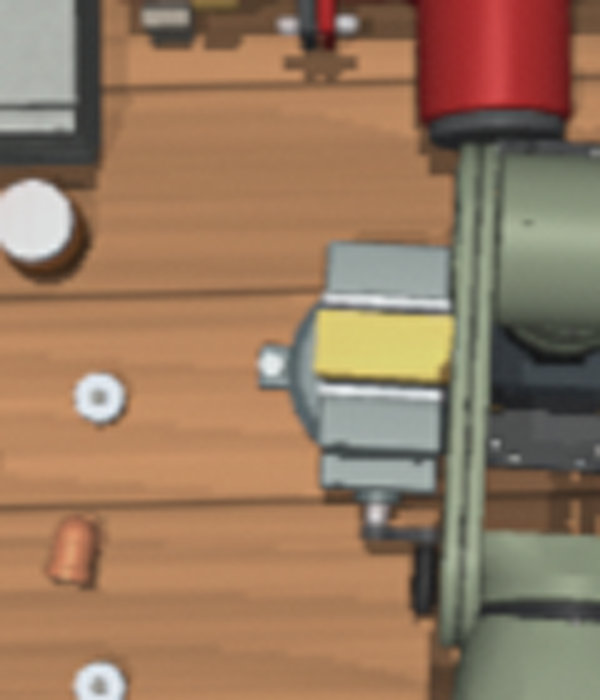

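>>> {"fn": "send_rows", "kwargs": {
  "deltas": [
    {"tx":0,"ty":0,"tz":0,"turn":0.94},
    {"tx":0,"ty":0,"tz":0,"turn":0.94},
    {"tx":0,"ty":0,"tz":0,"turn":0.94},
    {"tx":0,"ty":0,"tz":0,"turn":0.94},
    {"tx":0,"ty":0,"tz":0,"turn":0.94},
    {"tx":0,"ty":0,"tz":0,"turn":0.94},
    {"tx":0,"ty":0,"tz":0,"turn":0.94},
    {"tx":0,"ty":0,"tz":0,"turn":0.94},
    {"tx":0,"ty":0,"tz":0,"turn":0.94},
    {"tx":0,"ty":0,"tz":0,"turn":0.94},
    {"tx":0,"ty":0,"tz":0,"turn":0.94},
    {"tx":0,"ty":0,"tz":0,"turn":0.9},
    {"tx":0,"ty":0,"tz":0,"turn":0}
  ],
  "grip": 50
}}

```text
clock: 23.68
position: [0.6376, -0.0366, 0.4593]
tool_rot: [-0.678, 0.735, -0.0, 0.0]
ft_force: [-0.9, 0.2, -0.1]
width: 0.0452
```

```bash
python3 - <<'E'
from h import *
o=v2w(-.146,-.0335); plan(o[0],o[1],.120,-94.6)
E
```

```text
clock 23.68 tips [ 0.6376 -0.0366  0.2685] yaw -94.55 w 0.0452 F [-0.9  0.2 -0.1] tilt 0.01
turn units 0.006 then t [-60.6 150.1 148.5]
```

>>> {"fn": "send_rows", "kwargs": {
  "deltas": [
    {"tx":-10,"ty":25,"tz":0,"turn":0},
    {"tx":-20,"ty":45,"tz":0,"turn":0},
    {"tx":-20,"ty":45,"tz":10,"turn":0},
    {"tx":-10,"ty":25,"tz":25,"turn":0},
    {"tx":-0.5,"ty":10,"tz":40,"turn":0},
    {"tx":0,"ty":0,"tz":40,"turn":0},
    {"tx":0,"ty":0,"tz":25,"turn":0},
    {"tx":0,"ty":0,"tz":8,"turn":0},
    {"tx":0,"ty":0,"tz":0,"turn":0}
  ]
}}

```text
clock: 24.8
position: [0.4932, 0.0358, 0.3115]
tool_rot: [-0.678, 0.735, -0.0, 0.0]
ft_force: [0.3, -0.1, 0.3]
width: 0.0455
```

```bash
python3 - <<'E'
from h import *
o=v2w(-.146,-.0335); plan(o[0],o[1],.039,-94.6)
p=cams.get_image("wrist"); save(p,"w10.png")
p=cams.get_image("side"); save(p,"s10.png",(200,100,400,280),3)
E
```

```text
clock 24.8 tips [0.4932 0.0358 0.1207] yaw -94.59 w 0.0455 F [ 0.3 -0.1  0.3] tilt 0.02
turn units 0.001 then t [-0.   0.4 81.7]
```

View pics/w10.png

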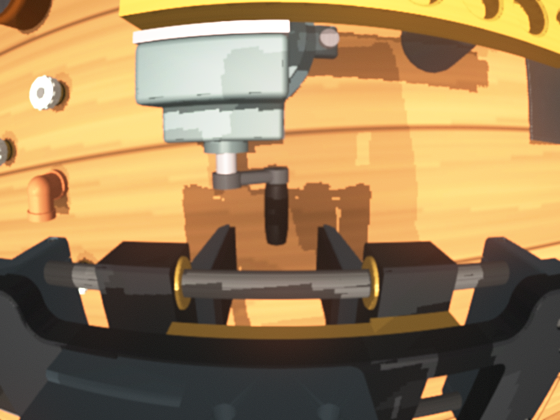

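View pics/s10.png

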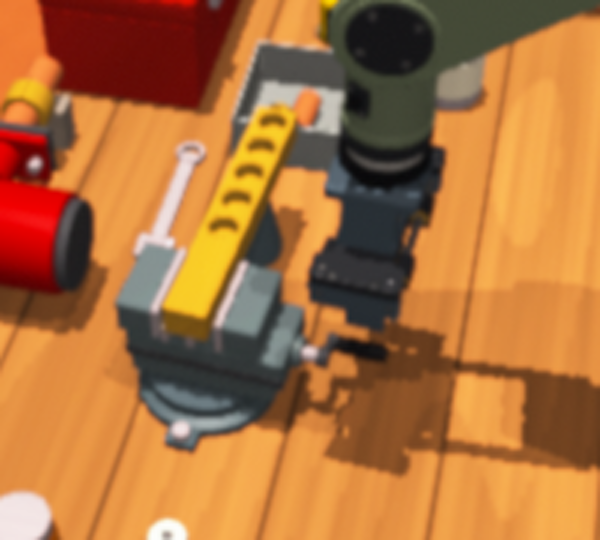

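>>> {"fn": "send_rows", "kwargs": {
  "deltas": [
    {"tx":0,"ty":0,"tz":20,"turn":0},
    {"tx":0,"ty":0,"tz":30,"turn":0},
    {"tx":0,"ty":0,"tz":22,"turn":0},
    {"tx":0,"ty":0,"tz":8,"turn":0},
    {"tx":0,"ty":0,"tz":1.5,"turn":0},
    {"tx":0,"ty":0,"tz":0,"turn":0}
  ]
}}

```text
clock: 25.65
position: [0.4934, 0.0358, 0.2307]
tool_rot: [-0.678, 0.735, -0.001, 0.001]
ft_force: [-0.0, 0.7, -0.1]
width: 0.0454
```

>>> {"fn": "send_rows", "kwargs": {
  "deltas": [
    {"tx":0,"ty":0,"tz":0,"turn":0},
    {"tx":0,"ty":0,"tz":0,"turn":0},
    {"tx":0,"ty":0,"tz":0,"turn":0},
    {"tx":0,"ty":0,"tz":0,"turn":0},
    {"tx":0,"ty":0,"tz":0,"turn":0},
    {"tx":0,"ty":0,"tz":0,"turn":0}
  ],
  "grip": 0,
  "squeeze": 35
}}

```text
clock: 26.4
position: [0.493, 0.0358, 0.2299]
tool_rot: [-0.678, 0.735, -0.0, 0.0]
ft_force: [-0.4, 0.9, 2.5]
width: 0.017
```

```bash
python3 - <<'E'
from h import *
o=v2w(-.146,-.0335); plan(o[0],o[1],.039,-94.6)
s=sense(); print(w2v(s["position"])*1000,(s["position"][2]-.172)*1000)
p=cams.get_image("wrist"); save(p,"w11.png")
p=cams.get_image("side"); save(p,"s11.png",(200,100,400,280),3)
E
```

```text
clock 26.4 tips [0.493  0.0358 0.0391] yaw -94.64 w 0.017 F [-0.4  0.9  2.5] tilt 0.02
turn units -0.005 then t [0.  0.2 0.1]
[-145.7573  -33.4614] 57.87475065615175
```

View pics/s11.png

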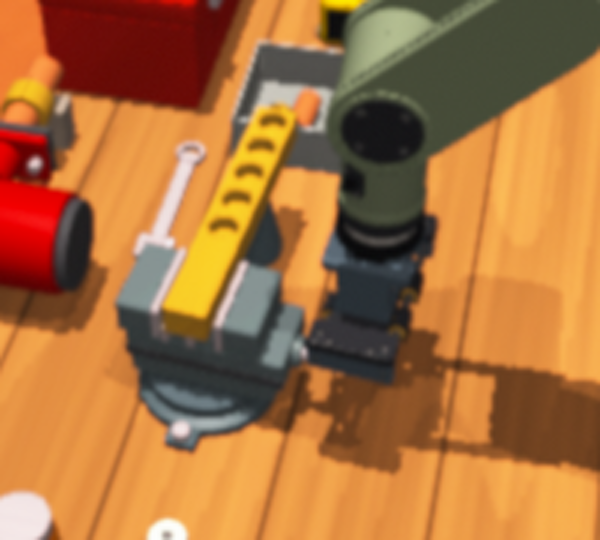

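```bash
python3 - <<'E'
import numpy as np
a=np.radians(117+np.array([0,6,18]+[18*k for k in range(2,20)]))
x=38*np.sin(a);z=-38*np.cos(a)
print(np.degrees(a[-1]))
X=np.round(x*2)/2;Z=np.round(z*2)/2
for i in range(len(a)-1): print(round(np.degrees(a[i+1])),X[i+1]-X[i],Z[i+1]-Z[i])
E
```

```text
459.00000000000006
123 -2.0 3.0
135 -5.0 6.5
153 -9.5 7.0
171 -11.5 3.5
189 -12.0 0.0
207 -11.5 -3.5
225 -9.5 -7.0
243 -7.0 -9.5
261 -3.5 -11.5
279 0.0 -12.0
297 3.5 -11.5
315 7.0 -9.5
333 9.5 -7.0
351 11.5 -3.5
369 12.0 0.0
387 11.5 3.5
405 9.5 7.0
423 7.0 9.5
441 3.5 11.5
459 0.0 12.0
```

First only half, then check forces.

>>> {"fn": "send_rows", "kwargs": {
  "deltas": [
    {"tx":-2,"ty":0,"tz":3,"turn":0},
    {"tx":-5,"ty":0,"tz":6.5,"turn":0},
    {"tx":-9.5,"ty":0,"tz":7,"turn":0},
    {"tx":-11.5,"ty":0,"tz":3.5,"turn":0},
    {"tx":-12,"ty":0,"tz":0,"turn":0}
  ]
}}

```text
clock: 27.12
position: [0.4962, 0.0748, 0.2096]
tool_rot: [-0.678, 0.735, -0.001, -0.001]
ft_force: [0.1, -7.8, 7.5]
width: 0.0171
```

```bash
cat >> h.py <<'E'
def crank():
    s=sense(); v=w2v(s["position"])*1000; z=(s["position"][2]-.172)*1000
    dy,dz=v[1],z-75
    print("t",round(s["clock"],2),"x",v[0].round(1),"y",dy.round(1),"dz",dz.round(1),"r",np.hypot(dy,dz).round(1),"ang",(np.degrees(np.arctan2(-dy,dz))%360).round(1),"F",s["ft_force"].round(1),"T",s["wrist_torque"].round(2),"w",round(s["width"],4))
E
python3 - <<'E'
from h import *
crank()
p=cams.get_image("side"); save(p,"s12.png",(200,100,400,280),3)
p=cams.get_image("wrist"); save(p,"w12.png")
E
```

```text
t 27.12 x -145.7 y 5.7 dz -37.4 r 37.8 ang 188.6 F [ 0.1 -7.8  7.5] T [-1.44  0.06 -0.14] w 0.0171
```

View pics/w12.png

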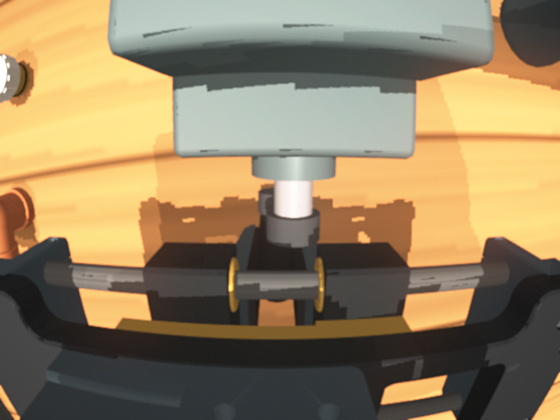

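>>> {"fn": "send_rows", "kwargs": {
  "deltas": [
    {"tx":-11.5,"ty":0,"tz":-3.5,"turn":0},
    {"tx":-9.5,"ty":0,"tz":-7,"turn":0},
    {"tx":-7,"ty":0,"tz":-9.5,"turn":0},
    {"tx":-3.5,"ty":0,"tz":-11.5,"turn":0},
    {"tx":0,"ty":0,"tz":-12,"turn":0},
    {"tx":3.5,"ty":0,"tz":-11.5,"turn":0},
    {"tx":7,"ty":0,"tz":-9.5,"turn":0},
    {"tx":9.5,"ty":0,"tz":-7,"turn":0},
    {"tx":11.5,"ty":0,"tz":-3.5,"turn":0}
  ]
}}

```text
clock: 28.35
position: [0.4961, 0.0756, 0.2853]
tool_rot: [-0.678, 0.735, 0.001, 0.001]
ft_force: [3.7, 5.9, -12.8]
width: 0.0169
```

```bash
python3 - <<'E'
from h import *
crank()
p=cams.get_image("wrist"); save(p,"w13.png")
W=wcloud(p); v=w2v(W)*1000; z=W[...,2]*1000
m=(v[...,0]>-75)&(v[...,0]<-15)&(abs(v[...,1])<30)&(abs(z-133)<4); q=v[m]
if len(q)>5: print("jaw",len(q),np.percentile(q,[1,99],axis=0))
p=cams.get_image("side"); save(p,"s13.png",(200,100,400,280),3)
E
```

```text
t 28.35 x -145.9 y 6.4 dz 38.3 r 38.9 ang 350.5 F [  3.7   5.9 -12.8] T [ 0.89 -0.5   0.13] w 0.0169
jaw 11724 [[-54.4233 -29.4309]
 [-19.9794  29.397 ]]
```

View pics/s13.png

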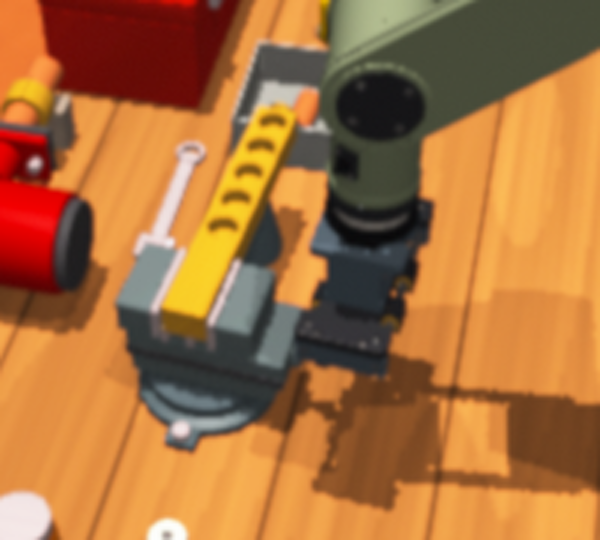

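View pics/w13.png

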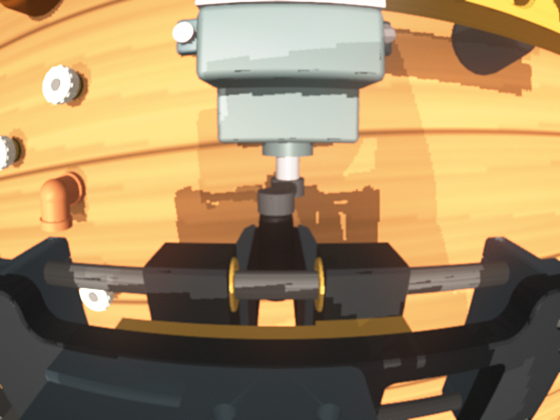

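>>> {"fn": "send_rows", "kwargs": {
  "deltas": [
    {"tx":12,"ty":0,"tz":0.5,"turn":0},
    {"tx":11.5,"ty":0,"tz":3.5,"turn":0},
    {"tx":9.5,"ty":0,"tz":7,"turn":0},
    {"tx":7,"ty":0,"tz":9.5,"turn":0},
    {"tx":3.5,"ty":0,"tz":11.5,"turn":0},
    {"tx":0,"ty":0,"tz":12,"turn":0}
  ]
}}

```text
clock: 29.2
position: [0.4926, 0.0318, 0.2424]
tool_rot: [-0.678, 0.735, -0.001, 0.0]
ft_force: [-0.7, 3.0, 7.6]
width: 0.017
```

```bash
cat > look.py <<'E'
from h import *
import sys
crank()
p=cams.get_image("wrist"); save(p,"w%s.png"%sys.argv[1])
W=wcloud(p); v=w2v(W)*1000; z=W[...,2]*1000
m=(v[...,0]>-75)&(v[...,0]<-5)&(abs(v[...,1])<30)&(abs(z-133)<4); q=v[m]
if len(q)>5: print("jaw",len(q),np.percentile(q,[1,99],axis=0))
p=cams.get_image("side"); save(p,"s%s.png"%sys.argv[1],(200,100,400,280),3)
W=cloud(p); v=w2v(W)*1000; z=W[...,2]*1000
C=p["color"].astype(int); br=(C[...,0]-C[...,2]>70)&(C[...,1]-C[...,2]>60)&(abs(z-145)<6)
for y in (-150,-120,-50,-20,20):
    q=v[br&(abs(v[...,1]-y)<15)]
    if len(q)>5: print(y,len(q),np.percentile(q[:,0],[3,50,97]).round(1))
E
python3 look.py 14
```

```text
t 29.2 x -145.8 y -37.5 dz -4.6 r 37.8 ang 97.0 F [-0.7  3.   7.6] T [0.58 0.28 0.07] w 0.017
jaw 10728 [[-51.6544 -29.3665]
 [-30.408   29.3413]]
-150 76 [-17.    2.4  22.8]
-120 94 [-16.5   3.   23.3]
-50 102 [-14.9   3.8  23.9]
-20 126 [-13.6   4.1  23.7]
20 140 [-13.5   6.   25.8]
```

View pics/s14.png

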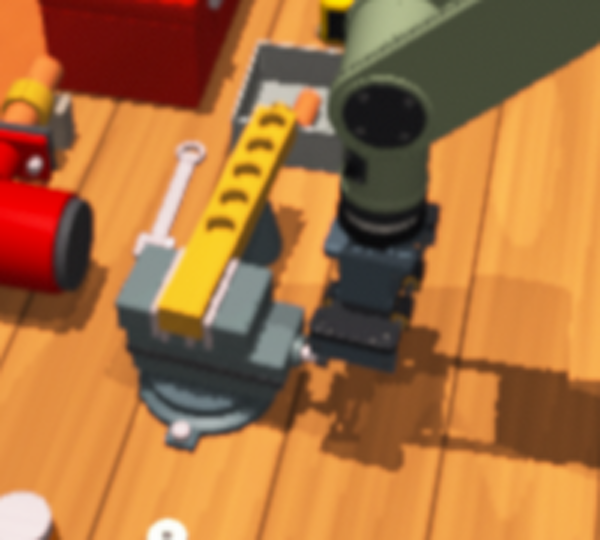

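>>> {"fn": "send_rows", "kwargs": {
  "deltas": [
    {"tx":-3.5,"ty":0,"tz":11.5,"turn":0},
    {"tx":-7,"ty":0,"tz":9.5,"turn":0},
    {"tx":-9.5,"ty":0,"tz":7,"turn":0},
    {"tx":-11.5,"ty":0,"tz":3.5,"turn":0},
    {"tx":-12,"ty":0,"tz":0,"turn":0}
  ]
}}

```text
clock: 29.92
position: [0.4962, 0.0747, 0.2097]
tool_rot: [-0.678, 0.735, -0.001, -0.001]
ft_force: [-0.4, -9.2, 5.5]
width: 0.0171
```

```bash
python3 look.py 15
```

```text
t 29.93 x -145.7 y 5.5 dz -37.3 r 37.7 ang 188.4 F [-0.4 -9.2  5.5] T [-1.42 -0.01 -0.15] w 0.0171
jaw 1579 [[-49.7085 -29.415 ]
 [-47.6549  29.623 ]]
-150 82 [-12.7   9.   25.4]
-120 90 [-13.    5.6  25. ]
-50 99 [-12.    4.3  25.6]
-20 119 [-11.6   8.2  26.6]
20 135 [-11.3   7.1  26.6]
```

>>> {"fn": "send_rows", "kwargs": {
  "deltas": [
    {"tx":-11.5,"ty":0,"tz":-3.5,"turn":0},
    {"tx":-9.5,"ty":0,"tz":-7,"turn":0},
    {"tx":-7,"ty":0,"tz":-9.5,"turn":0},
    {"tx":-3.5,"ty":0,"tz":-11.5,"turn":0}
  ]
}}

```text
clock: 30.52
position: [0.4986, 0.1064, 0.2382]
tool_rot: [-0.678, 0.735, -0.0, -0.002]
ft_force: [8.5, -2.9, -30.0]
width: 0.0171
```

```bash
python3 look.py 16
```

```text
t 30.52 x -145.8 y 37.3 dz -8.8 r 38.3 ang 256.8 F [  8.5  -2.9 -30. ] T [-0.58 -1.29 -0.04] w 0.0171
jaw 7955 [[-47.6736 -29.4757]
 [-31.6704  29.338 ]]
-150 77 [-11.   11.1  28.5]
-120 94 [-11.2   9.6  29.3]
-50 101 [-10.9   5.9  27.1]
-20 125 [-10.3   8.9  28.2]
20 130 [-10.9   7.8  27.8]
```

>>> {"fn": "send_rows", "kwargs": {
  "deltas": [
    {"tx":0,"ty":0,"tz":0,"turn":0},
    {"tx":-0.5,"ty":0,"tz":-6.5,"turn":0},
    {"tx":0.5,"ty":0,"tz":-6.5,"turn":0},
    {"tx":0,"ty":0,"tz":0,"turn":0}
  ],
  "squeeze": 60
}}

```text
clock: 31.12
position: [0.4989, 0.1071, 0.2499]
tool_rot: [-0.678, 0.735, 0.001, -0.001]
ft_force: [8.5, 2.1, -29.7]
width: 0.0166
```

```bash
python3 look.py 17
```

```text
t 31.12 x -145.7 y 38.1 dz 2.9 r 38.2 ang 274.4 F [  8.5   2.1 -29.7] T [ 0.53 -1.32  0.1 ] w 0.0166
jaw 8474 [[-47.2452 -29.4064]
 [-27.8804  29.3713]]
-150 75 [-11.1  10.7  28.2]
-120 89 [-11.3   8.6  27.8]
-50 103 [-11.2   6.2  27.8]
-20 127 [-10.8   9.3  28.1]
20 135 [-10.6   8.3  27.8]
```

>>> {"fn": "send_rows", "kwargs": {
  "deltas": [
    {"tx":1.8,"ty":0,"tz":-6.3,"turn":0},
    {"tx":2.9,"ty":0,"tz":-6,"turn":0},
    {"tx":3.9,"ty":0,"tz":-5.3,"turn":0},
    {"tx":0,"ty":0,"tz":0,"turn":0}
  ]
}}

```text
clock: 31.72
position: [0.4984, 0.1012, 0.2663]
tool_rot: [-0.677, 0.736, 0.004, 0.002]
ft_force: [11.2, 18.9, -40.5]
width: 0.0168
```

```bash
python3 look.py 18
```

```text
t 31.73 x -145.6 y 32.2 dz 19.3 r 37.5 ang 300.9 F [ 11.2  18.9 -40.5] T [ 3.17 -1.65  0.32] w 0.0168
jaw 8745 [[-46.7033 -29.3378]
 [-24.0096  29.4626]]
-150 77 [-10.7  10.   28.2]
-120 95 [-11.1   7.   27.9]
-50 100 [-11.2   7.1  27.8]
-20 124 [-10.    9.   27.8]
20 132 [-10.3   8.5  28.5]
```

View pics/w18.png

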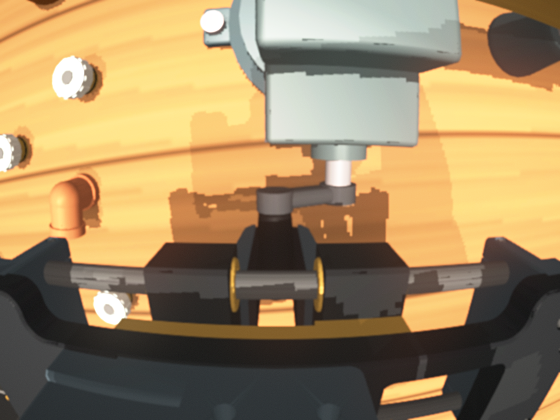

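View pics/s18.png

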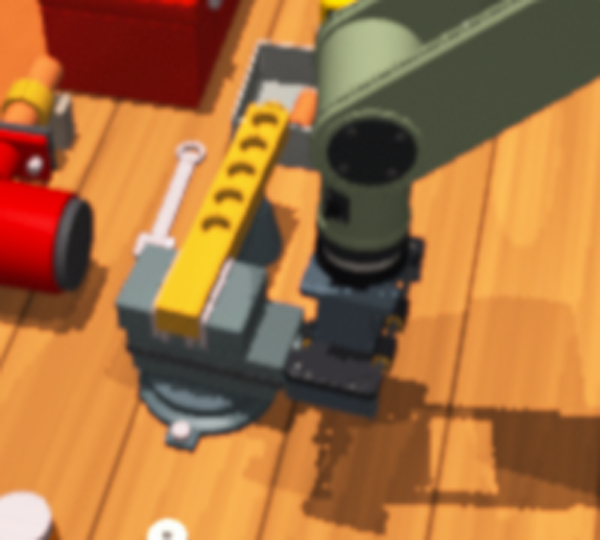

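>>> {"fn": "send_rows", "kwargs": {
  "deltas": [
    {"tx":4.8,"ty":0,"tz":-4.6,"turn":0},
    {"tx":5.5,"ty":0,"tz":-3.7,"turn":0},
    {"tx":0,"ty":0,"tz":0,"turn":0},
    {"tx":0,"ty":0,"tz":0,"turn":0}
  ]
}}

```text
clock: 32.33
position: [0.4977, 0.0939, 0.2748]
tool_rot: [-0.676, 0.737, 0.006, 0.005]
ft_force: [11.5, 34.8, -40.3]
width: 0.0165
```

```bash
python3 look.py 19
```

```text
t 32.33 x -145.8 y 24.8 dz 27.8 r 37.3 ang 318.2 F [ 11.5  34.8 -40.3] T [ 5.93 -1.67  0.43] w 0.0165
jaw 8727 [[-46.3914 -29.4612]
 [-22.5875  29.534 ]]
-150 85 [-10.9   8.8  28.1]
-120 87 [-10.7   8.7  27.6]
-50 100 [-10.6   5.9  27.9]
-20 123 [-10.2   8.9  27.6]
20 141 [-10.5   9.4  28.1]
```

>>> {"fn": "send_rows", "kwargs": {
  "deltas": [
    {"tx":6,"ty":0,"tz":-2.7,"turn":0},
    {"tx":6.4,"ty":0,"tz":-1.6,"turn":0},
    {"tx":0,"ty":0,"tz":0,"turn":0},
    {"tx":0,"ty":0,"tz":0,"turn":0}
  ]
}}

```text
clock: 32.92
position: [0.4969, 0.0851, 0.2806]
tool_rot: [-0.675, 0.738, 0.009, 0.009]
ft_force: [8.2, 54.0, -32.4]
width: 0.0166
```

```bash
python3 look.py 20
```

```text
t 32.92 x -145.8 y 15.9 dz 33.6 r 37.2 ang 334.7 F [  8.2  54.  -32.4] T [ 9.1  -1.23  0.74] w 0.0166
jaw 8712 [[-46.1306 -29.3573]
 [-21.6579  29.4763]]
-150 80 [-10.9  10.7  28. ]
-120 95 [-10.7  12.2  28.1]
-50 99 [-10.9   7.7  27.6]
-20 125 [-9.9  8.8 27.9]
20 133 [-10.2   9.4  28.5]
```

>>> {"fn": "send_rows", "kwargs": {
  "deltas": [
    {"tx":-4,"ty":0,"tz":1.5,"turn":0},
    {"tx":-4,"ty":0,"tz":1.5,"turn":0},
    {"tx":0,"ty":0,"tz":0,"turn":0},
    {"tx":0,"ty":0,"tz":0,"turn":0}
  ]
}}

```text
clock: 33.52
position: [0.4974, 0.0907, 0.2774]
tool_rot: [-0.676, 0.737, 0.007, 0.006]
ft_force: [8.2, 39.1, -33.4]
width: 0.0165
```

```bash
python3 look.py 21
```

```text
t 33.52 x -145.8 y 21.5 dz 30.4 r 37.2 ang 324.7 F [  8.2  39.1 -33.4] T [ 6.82 -1.21  0.55] w 0.0165
jaw 8716 [[-46.3432 -29.3407]
 [-22.0797  29.4003]]
-150 75 [-10.5   8.2  27.4]
-120 94 [-10.3  10.4  28.5]
-50 103 [-10.4   6.4  27.2]
-20 120 [-10.    9.3  27.4]
20 139 [-10.1   9.4  28.4]
```

```bash
python3 - <<'E'
import cv2,numpy as np
a=[cv2.imread(f"pics/w{i}.png")[120:330,180:400] for i in (19,20,21)]
cv2.imwrite("pics/cmp.png",cv2.resize(np.hstack(a),None,fx=1.2,fy=1.6))
E
```

```text
(no output)
```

View pics/cmp.png

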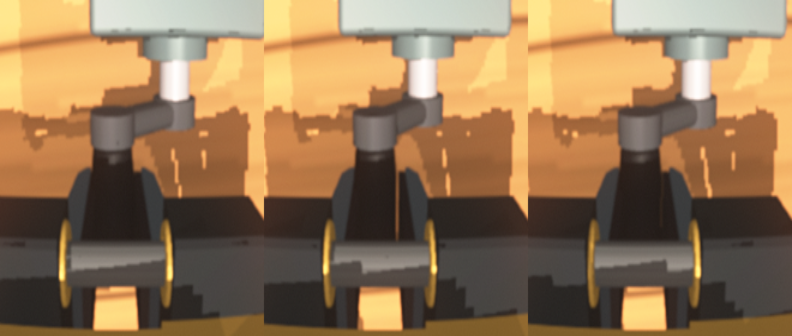

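>>> {"fn": "send_rows", "kwargs": {
  "deltas": [
    {"tx":-3,"ty":0,"tz":2,"turn":0},
    {"tx":-3,"ty":0,"tz":2.5,"turn":0},
    {"tx":0,"ty":0,"tz":0,"turn":0},
    {"tx":0,"ty":0,"tz":0,"turn":0}
  ]
}}

```text
clock: 34.12
position: [0.4977, 0.0956, 0.2728]
tool_rot: [-0.676, 0.737, 0.006, 0.005]
ft_force: [8.4, 33.8, -32.3]
width: 0.0166
```

```bash
python3 look.py 22
```

```text
t 34.12 x -145.9 y 26.4 dz 25.8 r 37.0 ang 314.3 F [  8.4  33.8 -32.3] T [ 5.8  -1.25  0.4 ] w 0.0166
jaw 8711 [[-46.499  -29.4612]
 [-23.039   29.3532]]
-150 78 [-11.    7.6  27.8]
-120 92 [-11.2   9.1  28.4]
-50 99 [-10.9   6.2  27.1]
-20 124 [-10.5   8.2  28.2]
20 133 [-10.5   9.2  28.6]
```

```bash
python3 - <<'E'
import numpy as np
a=np.radians([316,304,292,280,268,256,244,236])
y=-37.8*np.sin(a);dz=37.8*np.cos(a)
y=np.r_[19.9,y];dz=np.r_[30,dz]
Y=np.round(y*2)/2;Z=np.round(dz*2)/2
for i in range(len(a)): print(round(np.degrees(a[i])),"tx",-(Y[i+1]-Y[i]),"tz",-(Z[i+1]-Z[i]))
E
```

```text
316 tx -6.5 tz 3.0
304 tx -5.0 tz 6.0
292 tx -3.5 tz 7.0
280 tx -2.0 tz 7.5
268 tx -1.0 tz 8.0
256 tx 1.5 tz 7.5
244 tx 2.5 tz 7.5
236 tx 2.5 tz 4.5
```

>>> {"fn": "send_rows", "kwargs": {
  "deltas": [
    {"tx":-6.5,"ty":0,"tz":3,"turn":0},
    {"tx":-5,"ty":0,"tz":6,"turn":0},
    {"tx":-3.5,"ty":0,"tz":7,"turn":0},
    {"tx":-2,"ty":0,"tz":7.5,"turn":0},
    {"tx":0,"ty":0,"tz":0,"turn":0},
    {"tx":0,"ty":0,"tz":0,"turn":0}
  ]
}}

```text
clock: 34.98
position: [0.4986, 0.107, 0.2489]
tool_rot: [-0.678, 0.735, 0.001, -0.001]
ft_force: [8.1, 4.7, -31.6]
width: 0.0165
```

```bash
python3 look.py 23
```

```text
t 34.98 x -145.9 y 37.9 dz 1.9 r 37.9 ang 272.8 F [  8.1   4.7 -31.6] T [ 0.57 -1.28 -0.05] w 0.0165
jaw 8288 [[-47.3567 -29.406 ]
 [-28.5911  29.4036]]
-150 80 [-10.9   7.7  28. ]
-120 92 [-11.1   8.8  27.9]
-50 103 [-10.9   5.9  27.5]
-20 127 [-11.    8.9  27.8]
20 134 [-10.6   8.8  27.9]
```

```bash
python3 - <<'E'
from h import *
p=cams.get_image("wrist"); save(p,"w24.png",(150,100,420,340),2.5)
W=wcloud(p); v=w2v(W)*1000; z=W[...,2]*1000
m=(v[...,0]<-108)&(v[...,0]>-129)&(abs(v[...,1])<60)&(z>25)&(z<125)
q=np.c_[v[m],z[m]]
for y in range(-16,60,4):
    s=q[abs(q[:,1]-y)<2]
    if len(s)>3: print(y,len(s),np.percentile(s[:,2],[10,50,95]).round(1),s[:,0].min().round(1),s[:,0].max().round(1))
E
```

```text
-8 52 [80.5 82.8 83.9] -115.0 -108.1
-4 99 [84.2 85.  86.1] -115.1 -108.0
0 117 [85.3 86.1 87. ] -114.8 -108.0
4 130 [84.1 85.3 86.6] -115.2 -108.1
8 131 [81.4 82.7 84.6] -115.1 -108.2
12 105 [80.8 82.1 83.1] -114.6 -108.1
16 98 [80.8 81.9 83.1] -114.7 -108.2
20 213 [ 78.5  82.2 100.5] -128.9 -108.0
24 465 [ 71.1  86.9 113.5] -128.9 -108.1
28 167 [ 77.4  81.9 110.5] -129.0 -108.0
32 337 [79.1 81.5 83.2] -129.0 -108.0
36 382 [82.4 83.6 84.7] -129.0 -108.0
40 337 [82.5 83.5 84.9] -129.0 -108.0
44 333 [79.6 81.5 83.5] -128.9 -108.0
48 133 [ 74.4  79.2 112.1] -128.9 -108.0
52 367 [ 70.1  94.3 114.1] -129.0 -127.6
56 100 [ 73.3  87.6 101.9] -129.0 -127.8
```

View pics/w24.png

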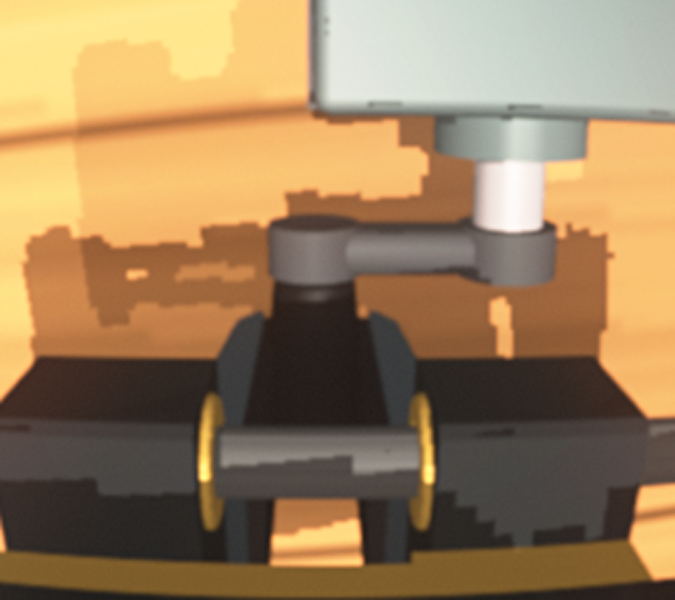

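>>> {"fn": "send_rows", "kwargs": {
  "deltas": [
    {"tx":-1,"ty":0,"tz":8,"turn":0},
    {"tx":1.5,"ty":0,"tz":7.5,"turn":0},
    {"tx":2.5,"ty":0,"tz":7.5,"turn":0},
    {"tx":0,"ty":0,"tz":0,"turn":0},
    {"tx":0,"ty":0,"tz":0,"turn":0}
  ]
}}

```text
clock: 35.75
position: [0.4982, 0.1021, 0.2284]
tool_rot: [-0.678, 0.735, -0.001, -0.002]
ft_force: [3.6, -8.2, -11.5]
width: 0.0167
```

```bash
python3 look.py 25
```

```text
t 35.75 x -145.9 y 33.0 dz -18.6 r 37.8 ang 240.6 F [  3.6  -8.2 -11.5] T [-1.41 -0.62 -0.3 ] w 0.0167
jaw 6909 [[-48.0913 -29.449 ]
 [-35.6624  29.2194]]
-150 79 [-11.5   6.4  26.9]
-120 94 [-11.4   9.6  27.7]
-50 105 [-11.3   6.4  27.5]
-20 123 [-10.6   8.   27.8]
20 135 [-10.9   8.   27.6]
```

>>> {"fn": "send_rows", "kwargs": {
  "deltas": [
    {"tx":0,"ty":0,"tz":0,"turn":0},
    {"tx":0,"ty":0,"tz":0,"turn":0},
    {"tx":0,"ty":0,"tz":0,"turn":0},
    {"tx":0,"ty":0,"tz":0,"turn":0}
  ],
  "grip": 50
}}

```text
clock: 36.35
position: [0.4985, 0.104, 0.2302]
tool_rot: [-0.678, 0.735, -0.0, 0.0]
ft_force: [-0.3, 0.1, 0.3]
width: 0.0461
```

```bash
cat > ang.py <<'E'
from h import *
import sys
crank()
p=cams.get_image("wrist"); save(p,"w%s.png"%sys.argv[1],(150,60,420,340),2)
W=wcloud(p); v=w2v(W)*1000; z=W[...,2]*1000
m=(v[...,0]<-112)&(v[...,0]>-124)&(abs(v[...,1])<60)&(z>25)&(z<128)
q=np.c_[v[m],z[m]]
for y in range(-52,60,4):
    s=q[abs(q[:,1]-y)<2]
    if len(s)>3: print((y,len(s),np.percentile(s[:,2],[50,95]).round(1).tolist()),end=" ")
print()
for r in finder.spot_point(p,"crank_pin"): print("pin",np.array(r["point"]),w2v(r["point"])*1000,r["score"])
E
python3 ang.py 26
```

```text
t 36.35 x -145.7 y 34.9 dz -16.8 r 38.7 ang 244.3 F [-0.3  0.1  0.3] T [ 0.02  0.02 -0.04] w 0.0461
(-40, 112, [122.6, 127.0]) (-36, 28, [122.4, 126.9]) (-8, 22, [82.5, 84.0]) (-4, 58, [85.0, 86.0]) (0, 71, [85.9, 86.7]) (4, 79, [85.5, 86.6]) (8, 97, [82.5, 126.7]) (12, 52, [74.2, 78.7]) (16, 31, [69.7, 71.6]) (20, 87, [55.4, 67.3]) (24, 168, [57.5, 62.6]) (28, 188, [58.3, 59.7]) (32, 186, [57.1, 59.0]) (36, 112, [54.2, 56.2]) 
pin [0.5045 0.0918 0.049 ] [-138.8111   23.2424] 0.65
```

View pics/w26.png

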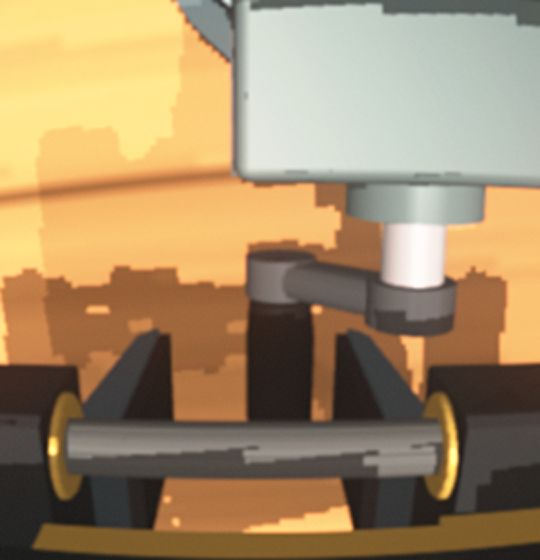

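>>> {"fn": "send_rows", "kwargs": {
  "deltas": [
    {"tx":6.5,"ty":0,"tz":5,"turn":0},
    {"tx":0,"ty":0,"tz":4,"turn":0},
    {"tx":0,"ty":0,"tz":0,"turn":0}
  ]
}}

```text
clock: 36.83
position: [0.4978, 0.0971, 0.2204]
tool_rot: [-0.678, 0.735, 0.0, -0.001]
ft_force: [0.2, 0.5, -0.5]
width: 0.0457
```

>>> {"fn": "send_rows", "kwargs": {
  "deltas": [
    {"tx":0,"ty":0,"tz":0,"turn":0},
    {"tx":0,"ty":0,"tz":0,"turn":0},
    {"tx":0,"ty":0,"tz":0,"turn":0},
    {"tx":0,"ty":0,"tz":0,"turn":0},
    {"tx":0,"ty":0,"tz":0,"turn":0}
  ],
  "grip": 0
}}

```text
clock: 37.45
position: [0.498, 0.0971, 0.221]
tool_rot: [-0.678, 0.735, -0.0, -0.0]
ft_force: [0.2, -1.0, 0.2]
width: 0.0166
```

```bash
python3 ang.py 27
```

```text
t 37.45 x -145.7 y 28.0 dz -26.0 r 38.2 ang 227.2 F [ 0.2 -1.   0.2] T [-0.27 -0.    0.02] w 0.0166
(-48, 33, [118.6, 127.3]) (-44, 479, [125.1, 127.8]) (-40, 179, [126.8, 127.9]) (-36, 204, [126.7, 127.8]) (-32, 206, [126.8, 127.8]) (-28, 228, [126.8, 127.8]) (-24, 236, [126.9, 127.8]) (-20, 248, [126.8, 127.8]) (-16, 267, [126.8, 127.9]) (-12, 276, [126.7, 127.8]) (-8, 132, [126.6, 127.7]) (-4, 66, [85.0, 86.3]) (0, 81, [86.0, 87.2]) (4, 83, [85.3, 86.6]) (8, 90, [82.4, 84.5]) (12, 50, [73.6, 78.7]) (16, 159, [125.8, 127.7]) (20, 482, [126.4, 127.7]) (24, 544, [126.0, 127.7]) (28, 588, [125.7, 127.6]) (32, 555, [125.8, 127.8]) (36, 467, [126.4, 127.7]) (40, 124, [126.5, 127.7]) 
pin [0.5062 0.093  0.0473] [-137.2129   24.5748] 0.87
```

>>> {"fn": "send_rows", "kwargs": {
  "deltas": [
    {"tx":-2.5,"ty":0,"tz":-3,"turn":0},
    {"tx":0,"ty":0,"tz":0,"turn":0},
    {"tx":0,"ty":0,"tz":0,"turn":0}
  ]
}}

```text
clock: 37.92
position: [0.4982, 0.099, 0.2229]
tool_rot: [-0.678, 0.735, -0.001, -0.001]
ft_force: [2.4, -6.3, -8.2]
width: 0.0168
```

```bash
cat >> h.py <<'E'
def tang():
    s=sense(); v=w2v(s["position"])*1000; z=(s["position"][2]-.172)*1000-75
    a=np.arctan2(-v[1],z); f=s["ft_force"]; Fy=-np.sin(VY)*f[0]+np.cos(VY)*f[1]
    print("ang",np.degrees(a)%360,"tang force",-np.cos(a)*Fy-np.sin(a)*f[2])
E
python3 -c "
from h import *
crank();tang()"
```

```text
t 37.92 x -145.7 y 29.9 dz -24.1 r 38.4 ang 231.1 F [ 2.4 -6.3 -8.2] T [-1.01 -0.37 -0.04] w 0.0168
ang 231.07463530812444 tang force -10.224526089953285
```

>>> {"fn": "send_rows", "kwargs": {
  "deltas": [
    {"tx":-2.2,"ty":0,"tz":-3.3,"turn":0},
    {"tx":0,"ty":0,"tz":0,"turn":0},
    {"tx":0,"ty":0,"tz":0,"turn":0}
  ]
}}

```text
clock: 38.3
position: [0.4983, 0.101, 0.2256]
tool_rot: [-0.678, 0.735, -0.001, -0.001]
ft_force: [3.7, -7.5, -11.5]
width: 0.0169
```

```bash
python3 -c "
from h import *
crank();tang()"
```

```text
t 38.3 x -145.7 y 31.9 dz -21.4 r 38.5 ang 236.1 F [  3.7  -7.5 -11.5] T [-1.14 -0.56 -0.08] w 0.0169
ang 236.14818811147688 tang force -13.50814944348408
```

>>> {"fn": "send_rows", "kwargs": {
  "deltas": [
    {"tx":-2,"ty":0,"tz":-3.5,"turn":0},
    {"tx":-1,"ty":0,"tz":-3.5,"turn":0},
    {"tx":0,"ty":0,"tz":0,"turn":0},
    {"tx":0,"ty":0,"tz":0,"turn":0}
  ]
}}

```text
clock: 38.8
position: [0.4986, 0.1042, 0.2317]
tool_rot: [-0.678, 0.735, -0.0, -0.001]
ft_force: [5.3, -4.8, -18.7]
width: 0.0169
```

```bash
python3 -c "
from h import *
crank();tang()"
```

```text
t 38.8 x -145.7 y 35.2 dz -15.3 r 38.4 ang 246.4 F [  5.3  -4.8 -18.7] T [-0.74 -0.82 -0.02] w 0.0169
ang 246.4198252858148 tang force -18.869586809033883
```

>>> {"fn": "send_rows", "kwargs": {
  "deltas": [
    {"tx":1,"ty":0,"tz":3.5,"turn":0},
    {"tx":2,"ty":0,"tz":3.5,"turn":0},
    {"tx":0,"ty":0,"tz":0,"turn":0},
    {"tx":0,"ty":0,"tz":0,"turn":0}
  ]
}}

```text
clock: 39.3
position: [0.4983, 0.1013, 0.2262]
tool_rot: [-0.678, 0.735, -0.0, -0.001]
ft_force: [3.5, -6.0, -9.3]
width: 0.0168
```

```bash
python3 -c "
from h import *
crank();tang()"; python3 ang.py 28
```

```text
t 39.3 x -145.7 y 32.2 dz -20.8 r 38.4 ang 237.1 F [ 3.5 -6.  -9.3] T [-0.9  -0.43 -0.02] w 0.0168
ang 237.10019410311202 tang force -10.895422358191759
t 39.3 x -145.7 y 32.2 dz -20.8 r 38.4 ang 237.1 F [ 3.5 -6.  -9.3] T [-0.9  -0.43 -0.02] w 0.0168
(-44, 20, [117.3, 127.2]) (-40, 175, [120.9, 127.1]) (-24, 4, [127.9, 127.9]) (-20, 5, [127.6, 127.7]) (-16, 6, [127.7, 127.9]) (-12, 6, [127.6, 127.9]) (-8, 41, [82.7, 127.6]) (-4, 60, [85.1, 86.1]) (0, 72, [86.0, 86.9]) (4, 81, [85.1, 86.6]) (8, 90, [82.4, 84.7]) (12, 50, [75.7, 79.0]) (16, 33, [72.8, 74.6]) (20, 48, [70.3, 126.8]) (24, 124, [60.1, 68.4]) (28, 198, [62.4, 66.0]) (32, 228, [63.2, 64.5]) (36, 200, [62.0, 63.7]) (40, 97, [58.8, 61.9]) (44, 16, [124.5, 127.4]) 
pin [0.4322 0.2538 0.0011] [-223.8705  178.9222] 0.69
pin [0.5077 0.0965 0.0518] [-135.9984   28.1839] 0.64
```

>>> {"fn": "send_rows", "kwargs": {
  "deltas": [
    {"tx":2.2,"ty":0,"tz":3.3,"turn":0},
    {"tx":0,"ty":0,"tz":0,"turn":0},
    {"tx":0,"ty":0,"tz":0,"turn":0}
  ]
}}

```text
clock: 39.78
position: [0.4981, 0.0994, 0.2236]
tool_rot: [-0.678, 0.735, -0.0, -0.0]
ft_force: [2.3, -5.8, -6.4]
width: 0.0166
```

```bash
python3 -c "
from h import *
crank();tang()"
```

```text
t 39.77 x -145.8 y 30.3 dz -23.4 r 38.3 ang 232.3 F [ 2.3 -5.8 -6.4] T [-0.97 -0.26  0.05] w 0.0166
ang 232.25817446305797 tang force -8.485238989856938
```

>>> {"fn": "send_rows", "kwargs": {
  "deltas": [
    {"tx":2.5,"ty":0,"tz":3,"turn":0},
    {"tx":0,"ty":0,"tz":0,"turn":0},
    {"tx":0,"ty":0,"tz":0,"turn":0}
  ]
}}

```text
clock: 40.15
position: [0.4979, 0.0972, 0.221]
tool_rot: [-0.678, 0.735, -0.0, -0.0]
ft_force: [1.0, -3.6, 0.1]
width: 0.0168
```

```bash
python3 -c "
from h import *
crank();tang()"
```

```text
t 40.15 x -145.8 y 28.1 dz -26.0 r 38.2 ang 227.2 F [ 1.  -3.6  0.1] T [-0.68 -0.1  -0.04] w 0.0168
ang 227.19583699346325 tang force -2.36907585886267
```

>>> {"fn": "send_rows", "kwargs": {
  "deltas": [
    {"tx":2.6,"ty":0,"tz":2.8,"turn":0},
    {"tx":0,"ty":0,"tz":0,"turn":0},
    {"tx":0,"ty":0,"tz":0,"turn":0}
  ]
}}

```text
clock: 40.52
position: [0.4978, 0.0947, 0.2185]
tool_rot: [-0.678, 0.735, -0.0, 0.0]
ft_force: [-0.2, -3.0, 5.3]
width: 0.0165
```

```bash
python3 -c "
from h import *
crank();tang()"
```

```text
t 40.52 x -145.7 y 25.6 dz -28.5 r 38.3 ang 221.9 F [-0.2 -3.   5.3] T [-0.58  0.12 -0.03] w 0.0165
ang 221.86011540245485 tang force 1.2570239519976583
```

>>> {"fn": "send_rows", "kwargs": {
  "deltas": [
    {"tx":2.8,"ty":0,"tz":2.5,"turn":0},
    {"tx":0,"ty":0,"tz":0,"turn":0},
    {"tx":0,"ty":0,"tz":0,"turn":0}
  ]
}}

```text
clock: 40.9
position: [0.4976, 0.092, 0.2163]
tool_rot: [-0.678, 0.735, -0.0, 0.0]
ft_force: [-2.0, -2.5, 6.9]
width: 0.0162
```

```bash
python3 -c "
from h import *
crank();tang()"; python3 ang.py 29
```

```text
t 40.9 x -145.7 y 22.9 dz -30.7 r 38.3 ang 216.7 F [-2.  -2.5  6.9] T [-0.36  0.22  0.04] w 0.0162
ang 216.68744926422167 tang force 1.950557532572386
t 40.9 x -145.7 y 22.9 dz -30.7 r 38.3 ang 216.7 F [-2.  -2.5  6.9] T [-0.36  0.22  0.04] w 0.0162
(-52, 472, [122.3, 126.8]) (-48, 362, [122.3, 126.7]) (-44, 206, [122.1, 123.5]) (-40, 216, [122.3, 123.5]) (-36, 227, [122.1, 123.5]) (-32, 258, [122.1, 123.5]) (-28, 275, [122.1, 123.3]) (-24, 268, [122.1, 123.5]) (-20, 290, [122.2, 123.4]) (-16, 289, [122.2, 123.5]) (-12, 42, [122.7, 126.7]) (-8, 71, [83.7, 127.9]) (-4, 93, [85.4, 127.9]) (0, 112, [86.1, 127.9]) (4, 113, [85.6, 127.9]) (8, 114, [83.2, 127.9]) (12, 477, [123.0, 127.2]) (16, 506, [121.7, 123.3]) (20, 581, [121.5, 123.3]) (24, 602, [121.3, 123.2]) (28, 579, [121.4, 123.3]) (32, 525, [122.3, 125.4]) (36, 165, [126.2, 127.9]) (40, 23, [127.8, 128.0]) (44, 33, [127.9, 128.0]) (48, 34, [127.8, 128.0]) (52, 24, [127.8, 128.0]) (56, 17, [127.8, 128.0]) 
pin [0.509  0.0874 0.0422] [-133.9728   19.2174] 0.79
```

>>> {"fn": "send_rows", "kwargs": {
  "deltas": [
    {"tx":-8.5,"ty":0,"tz":-8.5,"turn":0},
    {"tx":-5.5,"ty":0,"tz":-10.5,"turn":0},
    {"tx":-2,"ty":0,"tz":-11.5,"turn":0},
    {"tx":0.5,"ty":0,"tz":-6.5,"turn":0},
    {"tx":0,"ty":0,"tz":0,"turn":0},
    {"tx":0,"ty":0,"tz":0,"turn":0}
  ]
}}

```text
clock: 41.75
position: [0.4989, 0.1074, 0.2485]
tool_rot: [-0.678, 0.735, 0.001, -0.001]
ft_force: [9.0, -0.5, -27.3]
width: 0.0169
```

```bash
python3 -c "
from h import *
crank();tang()"; python3 ang.py 30
```

```text
t 41.75 x -145.6 y 38.3 dz 1.5 r 38.4 ang 272.2 F [  9.   -0.5 -27.3] T [-0.14 -1.21  0.13] w 0.0169
ang 272.1835380203415 tang force -27.27943392205571
t 41.75 x -145.6 y 38.3 dz 1.5 r 38.4 ang 272.2 F [  9.   -0.5 -27.3] T [-0.14 -1.21  0.13] w 0.0169
(-8, 22, [82.6, 83.7]) (-4, 43, [84.8, 86.0]) (0, 51, [86.0, 87.1]) (4, 57, [85.2, 86.8]) (8, 53, [82.7, 84.4]) (12, 31, [82.0, 83.3]) (16, 31, [81.7, 83.0]) (20, 32, [82.2, 83.2]) (24, 31, [82.2, 83.2]) (28, 37, [82.1, 83.0]) (32, 183, [82.2, 84.1]) (36, 217, [84.5, 85.8]) (40, 200, [84.7, 85.9]) (44, 191, [82.8, 84.5]) (48, 28, [78.8, 79.9]) 
pin [0.5074 0.1006 0.0741] [-136.6262   32.2466] 0.67
pin [ 0.6283  0.2559 -0.0004] [-28.5706 196.7424] 0.53
```

>>> {"fn": "send_rows", "kwargs": {
  "deltas": [
    {"tx":-0.5,"ty":0,"tz":6.5,"turn":0},
    {"tx":1,"ty":0,"tz":6,"turn":0},
    {"tx":1,"ty":0,"tz":5.5,"turn":0},
    {"tx":2.5,"ty":0,"tz":5,"turn":0},
    {"tx":0,"ty":0,"tz":0,"turn":0},
    {"tx":0,"ty":0,"tz":0,"turn":0}
  ]
}}

```text
clock: 42.6
position: [0.4985, 0.1024, 0.2277]
tool_rot: [-0.678, 0.735, -0.0, -0.001]
ft_force: [4.0, -6.8, -10.2]
width: 0.0167
```

```bash
python3 -c "
from h import *
crank();tang()"; python3 ang.py 31
```

```text
t 42.6 x -145.7 y 33.4 dz -19.3 r 38.5 ang 240.0 F [  4.   -6.8 -10.2] T [-1.32 -0.6  -0.06] w 0.0167
ang 240.00315330077075 tang force -12.038271732525718
t 42.6 x -145.7 y 33.4 dz -19.3 r 38.5 ang 240.0 F [  4.   -6.8 -10.2] T [-1.32 -0.6  -0.06] w 0.0167
(-40, 168, [121.6, 127.2]) (-8, 24, [83.0, 83.9]) (-4, 59, [85.0, 86.4]) (0, 70, [85.9, 87.0]) (4, 75, [85.4, 86.4]) (8, 88, [82.1, 84.5]) (12, 44, [76.2, 78.1]) (16, 39, [73.6, 74.9]) (20, 35, [71.0, 72.5]) (24, 101, [61.7, 125.9]) (28, 185, [63.5, 66.4]) (32, 222, [64.7, 65.9]) (36, 196, [64.0, 65.3]) (40, 141, [61.1, 63.4]) (44, 11, [125.8, 127.7]) 
pin [0.5064 0.0981 0.0539] [-137.4225   29.6744] 0.59
```

>>> {"fn": "send_rows", "kwargs": {
  "deltas": [
    {"tx":2,"ty":0,"tz":3,"turn":0},
    {"tx":2,"ty":0,"tz":2.5,"turn":0},
    {"tx":1,"ty":0,"tz":1.5,"turn":0},
    {"tx":0,"ty":0,"tz":0,"turn":0},
    {"tx":0,"ty":0,"tz":0,"turn":0}
  ]
}}

```text
clock: 43.32
position: [0.498, 0.0983, 0.2225]
tool_rot: [-0.678, 0.735, -0.0, -0.0]
ft_force: [2.3, -3.2, -4.0]
width: 0.0166
```

```bash
python3 -c "
from h import *
crank();tang()"
```

```text
t 43.33 x -145.8 y 29.2 dz -24.5 r 38.2 ang 230.0 F [ 2.3 -3.2 -4. ] T [-0.61 -0.29 -0.02] w 0.0166
ang 229.98182726463943 tang force -4.987545922734023
```

>>> {"fn": "send_rows", "kwargs": {
  "deltas": [
    {"tx":0,"ty":0,"tz":0,"turn":0},
    {"tx":0,"ty":0,"tz":0,"turn":0},
    {"tx":0,"ty":0,"tz":0,"turn":0},
    {"tx":0,"ty":0,"tz":0,"turn":0}
  ],
  "grip": 50
}}

```text
clock: 43.82
position: [0.498, 0.0985, 0.2227]
tool_rot: [-0.678, 0.735, 0.0, 0.0]
ft_force: [-0.1, -0.2, 0.4]
width: 0.0454
```

```bash
python3 ang.py 32
```

```text
t 43.83 x -145.8 y 29.4 dz -24.3 r 38.1 ang 230.5 F [-0.1 -0.2  0.4] T [0.04 0.02 0.02] w 0.0454
(-44, 318, [121.6, 127.7]) (-40, 65, [127.0, 127.8]) (-36, 81, [127.1, 127.9]) (-32, 74, [127.2, 127.9]) (-28, 86, [127.1, 127.9]) (-24, 47, [127.4, 127.9]) (-8, 31, [82.8, 84.2]) (-4, 64, [85.1, 86.0]) (0, 77, [85.9, 86.9]) (4, 205, [121.6, 127.8]) (8, 210, [125.6, 127.8]) (12, 178, [126.3, 127.9]) (16, 151, [126.7, 127.9]) (20, 218, [124.9, 127.9]) (24, 296, [59.1, 127.7]) (28, 324, [59.2, 127.9]) (32, 348, [58.2, 127.8]) (36, 219, [125.7, 127.8]) (40, 106, [127.0, 127.9]) (44, 120, [127.0, 127.9]) (48, 116, [127.1, 127.9]) (52, 107, [127.3, 127.9]) (56, 99, [125.7, 127.7]) 
pin [0.5058 0.0918 0.0497] [-137.5153   23.3466] 0.96
```

>>> {"fn": "send_rows", "kwargs": {
  "deltas": [
    {"tx":0,"ty":0,"tz":-20,"turn":0},
    {"tx":0,"ty":0,"tz":-50,"turn":0},
    {"tx":0,"ty":0,"tz":-60,"turn":0},
    {"tx":0,"ty":0,"tz":-50,"turn":0},
    {"tx":0,"ty":0,"tz":-20,"turn":0},
    {"tx":0,"ty":0,"tz":0,"turn":0}
  ]
}}

```text
clock: 44.68
position: [0.4981, 0.0984, 0.4242]
tool_rot: [-0.678, 0.735, -0.001, 0.002]
ft_force: [-0.5, 1.1, -0.3]
width: 0.0459
```

```bash
python3 - <<'E'
from h import *
p=cams.get_image("wrist"); save(p,"w33.png")
W=wcloud(p); v=w2v(W)*1000; z=W[...,2]*1000
C=p["color"].astype(int); br=(C[...,0]-C[...,2]>70)&(C[...,1]-C[...,2]>60)
m=br&(v[...,1]>-230)&(v[...,1]<60)&(z>138)&(z<155)&(abs(v[...,0]-5)<40)
for y in range(-220,60,20):
    mm=m&(abs(v[...,1]-y)<5); q=v[mm]
    if len(q)>5: print(y,q[:,0].min().round(1),q[:,0].max().round(1),z[mm].mean().round(1))
for lo,hi in((-75,-5),(25,80)):
    mm=(v[...,0]>lo)&(v[...,0]<hi)&(abs(v[...,1])<30)&(abs(z-133)<4)&~br; q=v[mm]
    if len(q)>5: print("jaw",np.percentile(q,[1,99],axis=0))
for t in ("insert","port","crank_pin"):
    for r in finder.spot_point(p,t): print(t,np.array(r["point"]).round(4),(w2v(r["point"])*1000).round(1),r["score"])
for n in ("top","side"):
    p=cams.get_image(n); save(p,n[0]+"33.png",(120,100,460,330) if n=="top" else (160,60,400,380),2 )
    for t in ("insert","port","offcut"):
        for r in finder.spot_point(p,t): print(n,t,np.array(r["point"]).round(4),(w2v(r["point"])*1000).round(1),round(r["score"],2))
    W=cloud(p); m=(abs(W[...,0]-.72)<.08)&(abs(W[...,1]-.28)<.1)&(W[...,2]>.045); q=W[m]
    if len(q): print("jar",np.percentile(q,[2,98],axis=0))
E
```

```text
-220 -8.3 31.9 145.4
-200 -8.0 32.5 146.0
-180 -8.2 32.5 145.5
-160 -8.3 32.2 145.9
-140 -8.3 32.0 145.6
-120 -8.5 32.1 145.8
-100 -8.3 32.9 145.6
-80 -8.8 32.3 145.6
-60 -8.3 31.7 145.6
-40 -8.7 31.9 146.0
-20 -8.6 31.8 146.0
0 -8.8 31.9 146.0
20 -8.5 31.1 146.0
40 -8.6 31.4 146.0
jaw [[-47.8969 -29.3662]
 [ -8.2023  29.7045]]
jaw [[ 36.1034 -29.3476]
 [ 39.731   17.9893]]
insert [ 0.5842  0.3429 -0.0008] [-79.5 279.9] 0.83
insert [0.4359 0.2539 0.0021] [-220.2  179.3] 0.66
insert [0.6303 0.2552 0.0005] [-26.5 196.2] 0.56
port [ 0.6391 -0.1607  0.1264] [  15.6 -217.6] 0.95
port [ 0.645  -0.0514  0.1296] [  12.7 -108.2] 0.76
port [0.6291 0.254  0.0012] [-27.6 194.9] 0.74
port [ 0.6457 -0.0102  0.1298] [ 10.1 -67.1] 0.69
crank_pin [0.5086 0.0908 0.0463] [-134.6   22.6] 0.68
top insert [ 0.58    0.3418 -0.0011] [-83.6 278.5] 0.64
top insert [ 0.4352  0.2612 -0.0003] [-221.5  186.5] 0.62
top port [ 0.6449 -0.0451  0.1307] [  12.1 -102. ] 0.84
top port [ 0.648  -0.0082  0.1287] [ 12.2 -64.9] 0.81
top port [ 0.6372 -0.1637  0.1274] [  14.  -220.8] 0.7
top port [ 0.6396 -0.1255  0.1302] [  13.3 -182.5] 0.67
top offcut [ 0.6263 -0.3229  0.0215] [  15.9 -380.4] 0.63
top offcut [0.6444 0.0556 0.001 ] [ 3.5 -1.6] 0.46
jar [[0.716  0.2529 0.0466]
 [0.7992 0.3763 0.1438]]
side insert [ 0.4335  0.2567 -0.0011] [-222.8  181.9] 0.71
side insert [0.5848 0.3419 0.0027] [-78.8 279. ] 0.63
side insert [0.6282 0.2503 0.0006] [-28.2 191.2] 0.54
side port [ 0.6403 -0.1227  0.129 ] [  13.8 -179.7] 0.82
side port [ 0.6409 -0.0849  0.1313] [  11.3 -141.9] 0.69
side port [ 0.6468 -0.0463  0.1292] [  14.1 -103. ] 0.65
side port [ 0.6486 -0.0112  0.133 ] [ 13.1 -67.9] 0.63
side port [ 0.6356 -0.1586  0.1314] [  11.9 -215.8] 0.56
side offcut [ 0.6263 -0.3158  0.0172] [  15.3 -373.3] 0.62
side offcut [ 0.6423 -0.0435  0.1332] [   9.4 -100.6] 0.26
jar [[0.7154 0.2573 0.047 ]
 [0.7984 0.3755 0.1404]]
```

View pics/w33.png

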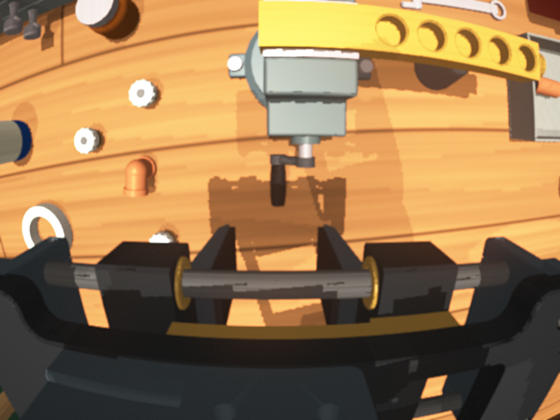

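View pics/t33.png

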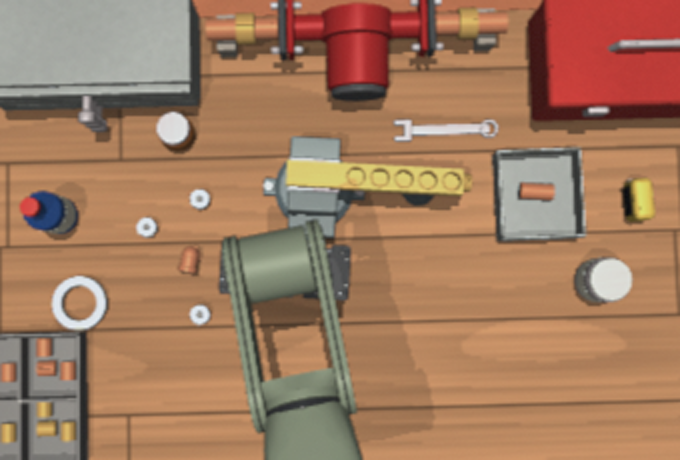

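>>> {"fn": "send_rows", "kwargs": {
  "deltas": [
    {"tx":0,"ty":0,"tz":0,"turn":-0.94},
    {"tx":0,"ty":0,"tz":0,"turn":-0.94},
    {"tx":0,"ty":0,"tz":0,"turn":-0.94},
    {"tx":0,"ty":0,"tz":0,"turn":-0.94},
    {"tx":0,"ty":0,"tz":0,"turn":-0.94},
    {"tx":0,"ty":0,"tz":0,"turn":-0.94},
    {"tx":0,"ty":0,"tz":0,"turn":-0.94},
    {"tx":0,"ty":0,"tz":0,"turn":-0.94},
    {"tx":0,"ty":0,"tz":0,"turn":-0.94},
    {"tx":0,"ty":0,"tz":0,"turn":-0.94},
    {"tx":0,"ty":0,"tz":0,"turn":-0.94},
    {"tx":0,"ty":0,"tz":0,"turn":-0.91},
    {"tx":0,"ty":0,"tz":0,"turn":0}
  ],
  "grip": 60
}}

```text
clock: 46.9
position: [0.498, 0.0984, 0.4226]
tool_rot: [0.999, -0.041, 0.0, 0.0]
ft_force: [0.2, 0.5, -0.4]
width: 0.055
```

```bash
python3 - <<'E'
from h import *
o=v2w(.012,-.215); plan(o[0],o[1],.26,-4.6)
E
```

```text
clock 46.9 tips [0.498  0.0984 0.2318] yaw -4.72 w 0.055 F [ 0.2  0.5 -0.4] tilt 0.01
turn units -0.015 then t [157.8 244.3 -28.2]
```

>>> {"fn": "send_rows", "kwargs": {
  "deltas": [
    {"tx":10,"ty":20,"tz":-8,"turn":0},
    {"tx":25,"ty":35,"tz":-10,"turn":0},
    {"tx":30,"ty":45,"tz":-10,"turn":0},
    {"tx":30,"ty":50,"tz":0,"turn":0},
    {"tx":30,"ty":45,"tz":0,"turn":0},
    {"tx":20,"ty":30,"tz":0,"turn":0},
    {"tx":10,"ty":15,"tz":0,"turn":0},
    {"tx":3,"ty":4,"tz":0,"turn":0},
    {"tx":0,"ty":0,"tz":0,"turn":0},
    {"tx":0,"ty":0,"tz":0,"turn":0}
  ]
}}

```text
clock: 48.15
position: [0.6354, -0.1564, 0.451]
tool_rot: [0.999, -0.04, 0.0, -0.0]
ft_force: [-0.2, 0.6, 0.5]
width: 0.0547
```

```bash
python3 - <<'E'
from h import *
p=cams.get_image("wrist"); save(p,"w34.png")
W=wcloud(p); v=w2v(W)*1000; z=W[...,2]*1000
crank()
top=(abs(z-145.5)<4)&(v[...,0]>-20)&(v[...,0]<45)&(v[...,1]>-260)&(v[...,1]<50)
for y in range(-240,60,20):
    mm=top&(abs(v[...,1]-y)<5); q=v[mm]
    if len(q)>5: print(y,q[:,0].min().round(1),q[:,0].max().round(1),z[mm].mean().round(1))
hole=(z<140)&(z>120)&(v[...,0]>-4)&(v[...,0]<30)&(v[...,1]>-250)&(v[...,1]<-45)
n,l,st,ce=cv2.connectedComponentsWithStats(hole.astype(np.uint8))
for i in range(1,n):
    if st[i,4]>60:
        q=v[l==i]; print("hole",st[i,4],ce[i].round(0),q.min(0).round(1),q.max(0).round(1),((q.min(0)+q.max(0))/2).round(1),z[l==i].min().round(1))
for t in ("port",):
    for r in finder.spot_point(p,t): print(t,np.array(r["point"]).round(4),(w2v(r["point"])*1000).round(1),r["score"])
E
```

```text
t 48.2 x 11.6 y -213.7 dz 204.1 r 295.5 ang 46.3 F [0.7 0.  0. ] T [-0.01 -0.06  0.  ] w 0.0545
-240 -6.6 32.2 144.0
-220 -7.3 32.1 145.6
-200 -7.1 32.5 146.0
-180 -7.7 31.5 145.9
-160 -7.6 31.2 146.0
-140 -8.3 31.9 145.8
-120 -8.2 31.8 145.9
-100 -8.2 31.7 145.7
-80 -8.3 31.8 146.0
-60 -8.4 31.0 145.6
-40 -7.7 32.1 146.1
hole 636 [276.  42.] [ -1.7 -76.6] [ 25.2 -52.7] [ 11.7 -64.7] 126.7
hole 697 [276.  83.] [  -1.9 -116.5] [ 25.6 -90.7] [  11.8 -103.6] 126.9
hole 695 [276. 125.] [  -1.1 -155.7] [  25.2 -129.5] [  12.  -142.6] 127.1
hole 679 [276. 167.] [  -1.1 -194.4] [  26.  -168.6] [  12.4 -181.5] 127.2
hole 600 [277. 207.] [  -0.6 -231.8] [  26.  -207.9] [  12.7 -219.8] 127.4
port [ 0.638  -0.1613  0.1273] [  14.6 -218.3] 0.93
port [ 0.6496 -0.0098  0.1298] [ 14.  -66.4] 0.77
port [ 0.6445 -0.0531  0.128 ] [  12.4 -110. ] 0.65
port [ 0.6386 -0.1256  0.1362] [  12.3 -182.7] 0.64
port [ 0.639  -0.0837  0.1337] [   9.3 -140.9] 0.58
```

View pics/w34.png

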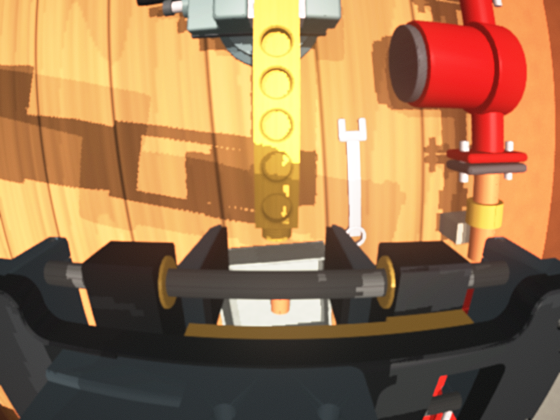

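```bash
python3 - <<'E'
from h import *
plan(.4345,.2556,.11,-4.6)
E
```

```text
clock 48.25 tips [ 0.6355 -0.1566  0.2603] yaw -4.58 w 0.0545 F [-0.1  0.6  0.4] tilt 0.02
turn units 0.003 then t [-233.4 -394.7  150.3]
```

>>> {"fn": "send_rows", "kwargs": {
  "deltas": [
    {"tx":-12,"ty":-20,"tz":0,"turn":0},
    {"tx":-24,"ty":-40,"tz":0,"turn":0},
    {"tx":-30,"ty":-50,"tz":0,"turn":0},
    {"tx":-30,"ty":-50,"tz":0,"turn":0},
    {"tx":-30,"ty":-50,"tz":0,"turn":0},
    {"tx":-30,"ty":-50,"tz":0,"turn":0},
    {"tx":-30,"ty":-50,"tz":0,"turn":0},
    {"tx":-24,"ty":-43,"tz":10,"turn":0},
    {"tx":-15,"ty":-27,"tz":30,"turn":0},
    {"tx":-8,"ty":-15,"tz":40,"turn":0},
    {"tx":0,"ty":0,"tz":40,"turn":0},
    {"tx":0,"ty":0,"tz":25,"turn":0},
    {"tx":0,"ty":0,"tz":5,"turn":0},
    {"tx":0,"ty":0,"tz":0,"turn":0}
  ]
}}

```text
clock: 50.0
position: [0.4356, 0.2552, 0.3013]
tool_rot: [0.999, -0.04, 0.0, -0.0]
ft_force: [0.9, -0.4, 0.3]
width: 0.0549
```

```bash
cat > ins.py <<'E'
from h import *
import sys
tag=sys.argv[1]; gx,gy=map(float,sys.argv[2:4])
p=cams.get_image("wrist"); save(p,"w%s.png"%tag,(100,60,460,340),2)
W=wcloud(p); z=W[...,2]; C=p["color"].astype(int)
m=(np.hypot(W[...,0]-gx,W[...,1]-gy)<.035)&(z>.026)&(z<.036)
q=W[m]
if len(q)>20:
    c=q[:,:2]; (cx,cy),r=cv2.minEnclosingCircle((c*1000).astype(np.float32))
    lo,hi=np.percentile(c,[1,99],axis=0)
    print("cap",len(q),"circ",round(cx,1),round(cy,1),round(r,1),"mid",((lo+hi)/2*1000).round(1),"ext",((hi-lo)*1000).round(1),"z",q[:,2].mean().round(4))
for r in finder.spot_point(p,"insert"): print("net",np.array(r["point"]).round(4),round(r["score"],2))
plan(gx,gy,.017,-4.6)
E
python3 ins.py 35 .4345 .2556
```

```text
cap 1238 circ 434.5 255.5 16.9 mid [434.5 255.8] ext [30.2 30.4] z 0.0308
net [0.4328 0.2567 0.0019] 0.76
net [ 0.6298  0.2531 -0.0016] 0.67
net [0.5876 0.3417 0.0023] 0.63
clock 50.1 tips [0.4359 0.2552 0.1112] yaw -4.64 w 0.0547 F [-0.2  0.1  1.2] tilt 0.16
turn units -0.005 then t [-1.4 -0.3 94.2]
```

View pics/w35.png

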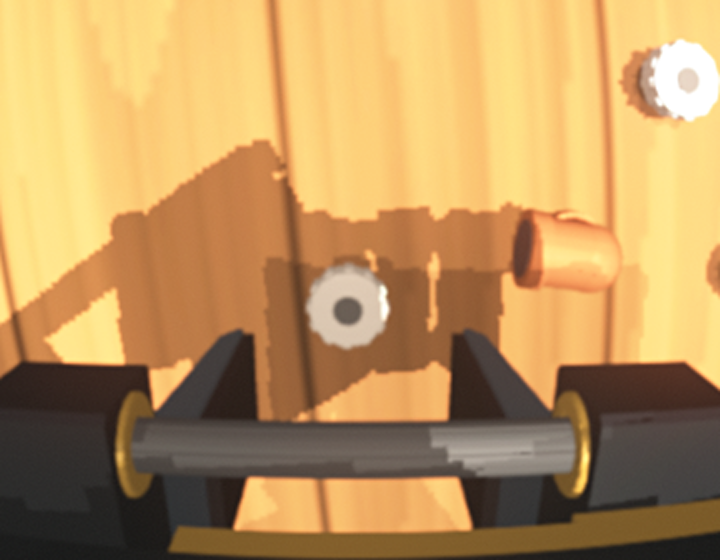

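>>> {"fn": "send_rows", "kwargs": {
  "deltas": [
    {"tx":-1.4,"ty":-0.4,"tz":20,"turn":0},
    {"tx":0,"ty":0,"tz":30,"turn":0},
    {"tx":0,"ty":0,"tz":28,"turn":0},
    {"tx":0,"ty":0,"tz":12,"turn":0},
    {"tx":0,"ty":0,"tz":4,"turn":0},
    {"tx":0,"ty":0,"tz":0,"turn":0}
  ]
}}

```text
clock: 50.85
position: [0.4345, 0.2556, 0.2073]
tool_rot: [0.999, -0.041, 0.001, -0.0]
ft_force: [0.2, 0.9, 0.2]
width: 0.0548
```

>>> {"fn": "send_rows", "kwargs": {
  "deltas": [
    {"tx":0,"ty":0,"tz":0,"turn":0},
    {"tx":0,"ty":0,"tz":0,"turn":0},
    {"tx":0,"ty":0,"tz":0,"turn":0},
    {"tx":0,"ty":0,"tz":0,"turn":0},
    {"tx":0,"ty":0,"tz":0,"turn":0}
  ],
  "grip": 0,
  "squeeze": 15
}}

```text
clock: 51.48
position: [0.4343, 0.2555, 0.207]
tool_rot: [0.999, -0.04, 0.0, -0.0]
ft_force: [-0.8, 0.3, 4.6]
width: 0.0314
```

```bash
python3 - <<'E'
from h import *
o=v2w(.012,-.1426); plan(o[0],o[1],.200,-4.6)
print(o)
E
```

```text
clock 51.48 tips [0.4343 0.2555 0.0162] yaw -4.64 w 0.0314 F [-0.8  0.3  4.6] tilt 0.04
turn units -0.005 then t [ 234.   323.4 -183.8]
[ 0.6415 -0.0856]
```

>>> {"fn": "send_rows", "kwargs": {
  "deltas": [
    {"tx":0,"ty":0,"tz":-15,"turn":0},
    {"tx":0,"ty":0,"tz":-40,"turn":0},
    {"tx":0,"ty":0,"tz":-55,"turn":0},
    {"tx":10,"ty":15,"tz":-50,"turn":0},
    {"tx":25,"ty":35,"tz":-24,"turn":0},
    {"tx":35,"ty":48,"tz":0,"turn":0},
    {"tx":35,"ty":48,"tz":0,"turn":0},
    {"tx":35,"ty":48,"tz":0,"turn":0},
    {"tx":35,"ty":48,"tz":0,"turn":0},
    {"tx":30,"ty":40,"tz":0,"turn":0},
    {"tx":18,"ty":25,"tz":0,"turn":0},
    {"tx":8,"ty":12,"tz":0,"turn":0},
    {"tx":3,"ty":4.4,"tz":0,"turn":0},
    {"tx":0,"ty":0,"tz":0,"turn":0},
    {"tx":0,"ty":0,"tz":0,"turn":0}
  ]
}}

```text
clock: 53.35
position: [0.6408, -0.0847, 0.3909]
tool_rot: [0.999, -0.04, -0.0, -0.0]
ft_force: [-0.0, 0.3, -0.8]
width: 0.0312
```

```bash
python3 - <<'E'
from h import *
o=v2w(.012,-.1426); plan(o[0],o[1],.155,-4.6)
p=cams.get_image("wrist"); save(p,"w36.png",(100,60,460,340),2)
W=wcloud(p); v=w2v(W)*1000; z=W[...,2]*1000
C=p["color"].astype(int)
m=(abs(z-214)<6)&(abs(v[...,0]-12)<25)&(abs(v[...,1]+142)<30); q=v[m]
print("held",len(q), q.min(0) if len(q) else 0,q.max(0) if len(q) else 0)
hole=(z<140)&(z>120)&(v[...,0]>-4)&(v[...,0]<30)&(v[...,1]>-250)&(v[...,1]<-45)
n,l,st,ce=cv2.connectedComponentsWithStats(hole.astype(np.uint8))
for i in range(1,n):
    if st[i,4]>60:
        q=v[l==i]; print("hole",st[i,4],ce[i].round(0),((q.min(0)+q.max(0))/2).round(1))
p=cams.get_image("side"); save(p,"s36.png",(200,60,400,260),3)
E
```

```text
clock 53.35 tips [ 0.6408 -0.0847  0.2001] yaw -4.57 w 0.0312 F [-0.   0.3 -0.8] tilt 0.02
turn units 0.004 then t [ 0.8  0.8 45.1]
held 2383 [ -12.8641 -147.348 ] [  36.6125 -123.3533]
hole 1128 [277. 119.] [ 11.8 -66.4]
hole 1040 [277. 172.] [  12.1 -105.4]
hole 635 [277. 218.] [  12.5 -142.4]
hole 575 [277. 310.] [  12.1 -224. ]
```

View pics/w36.png

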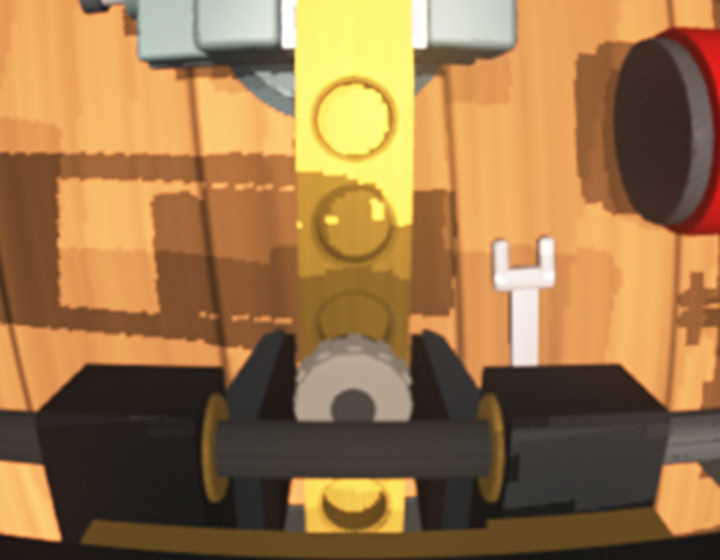

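View pics/s36.png

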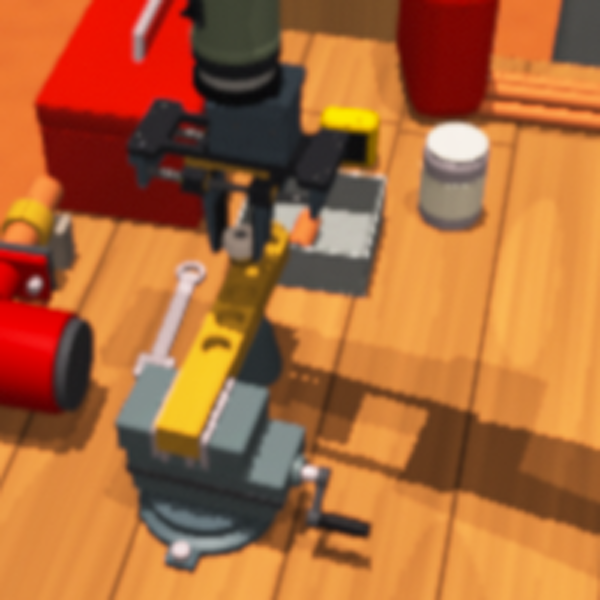

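>>> {"fn": "send_rows", "kwargs": {
  "deltas": [
    {"tx":0.8,"ty":0.8,"tz":10,"turn":0},
    {"tx":0,"ty":0,"tz":15,"turn":0},
    {"tx":0,"ty":0,"tz":10,"turn":0},
    {"tx":0,"ty":0,"tz":5,"turn":0},
    {"tx":0,"ty":0,"tz":5,"turn":0},
    {"tx":0,"ty":0,"tz":2,"turn":0},
    {"tx":0,"ty":0,"tz":0,"turn":0}
  ]
}}

```text
clock: 54.32
position: [0.6419, -0.0866, 0.3436]
tool_rot: [0.999, -0.04, -0.0, -0.0]
ft_force: [-0.6, 2.4, -1.3]
width: 0.0313
```

```bash
python3 - <<'E'
from h import *
o=v2w(.012,-.1426); plan(o[0],o[1],.149,-4.6)
E
```

```text
clock 54.33 tips [ 0.6419 -0.0866  0.1528] yaw -4.64 w 0.0313 F [-0.6  2.4 -1.3] tilt 0.02
turn units -0.005 then t [-0.4 -0.9  3.8]
```

>>> {"fn": "send_rows", "kwargs": {
  "deltas": [
    {"tx":0,"ty":-0.8,"tz":2,"turn":0},
    {"tx":0,"ty":0,"tz":1.5,"turn":0},
    {"tx":0,"ty":0,"tz":0,"turn":0}
  ]
}}

```text
clock: 54.7
position: [0.6421, -0.086, 0.3401]
tool_rot: [0.999, -0.04, 0.0, 0.0]
ft_force: [-0.1, -1.1, -0.2]
width: 0.0313
```

>>> {"fn": "send_rows", "kwargs": {
  "deltas": [
    {"tx":0,"ty":0,"tz":0,"turn":0},
    {"tx":0,"ty":0,"tz":0,"turn":0},
    {"tx":0,"ty":0,"tz":0,"turn":0},
    {"tx":0,"ty":0,"tz":-10,"turn":0},
    {"tx":0,"ty":0,"tz":-35,"turn":0},
    {"tx":0,"ty":0,"tz":-30,"turn":0},
    {"tx":0,"ty":0,"tz":0,"turn":0}
  ],
  "grip": 60
}}

```text
clock: 55.58
position: [0.6423, -0.0859, 0.4187]
tool_rot: [0.999, -0.04, 0.003, 0.0]
ft_force: [-1.0, -0.5, -0.8]
width: 0.0546
```

```bash
cat > chk.py <<'E'
from h import *
import sys
p=cams.get_image("wrist"); save(p,"w%s.png"%sys.argv[1],(100,60,460,340),2)
W=wcloud(p); v=w2v(W)*1000; z=W[...,2]*1000
for i,y in enumerate((-66.5,-104.6,-142.6,-180.6,-218.6)):
    m=(np.hypot(v[...,0]-12,v[...,1]-y)<18)&(z>150)&(z<190); q=v[m]
    if len(q)>100: print("port",i+1,len(q),"mid",((q.min(0)+q.max(0))/2).round(1),"z",np.percentile(z[m],[5,50,95]).round(1))
p=cams.get_image("side"); save(p,"s%s.png"%sys.argv[1],(180,60,380,260),3)
W=cloud(p); v=w2v(W)*1000; z=W[...,2]*1000
for i,y in enumerate((-66.5,-104.6,-142.6,-180.6,-218.6)):
    m=(np.hypot(v[...,0]-12,v[...,1]-y)<14)&(z<190)&(z>150); q=v[m]
    if len(q)>10: print("side port",i+1,len(q),"mid",((q.min(0)+q.max(0))/2).round(1),"z",np.percentile(z[m],[5,50,95]).round(1))
for r in finder.spot_point(p,"insert"): print("net",np.array(r["point"]).round(4),(w2v(r["point"])*1000).round(1),round(r["score"],2))
E
python3 chk.py 37
```

```text
port 3 1442 mid [  13.4 -143.2] z [156.1 161.9 163.3]
side port 3 59 mid [  10.9 -142.2] z [153.2 162.5 166.2]
net [ 0.6422 -0.0851  0.1298] [  12.6 -142. ] 0.66
net [ 0.5821  0.3399 -0.0019] [-81.4 276.8] 0.58
net [0.6277 0.252  0.0013] [-28.9 192.8] 0.53
```

View pics/w37.png

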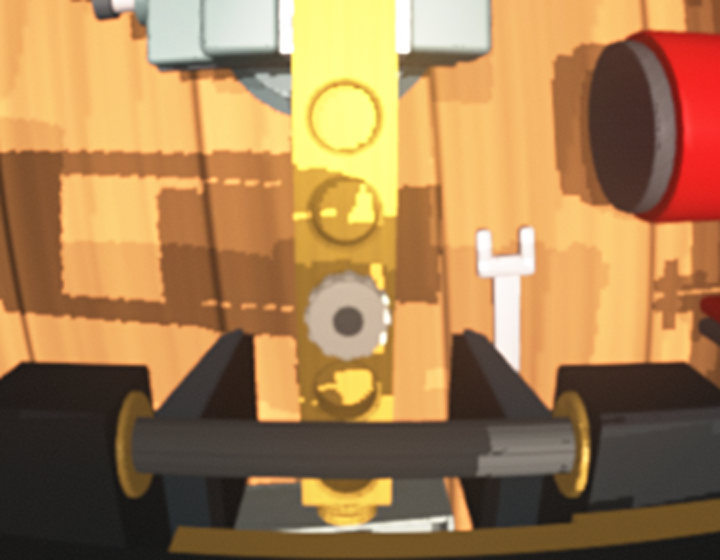

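View pics/s37.png

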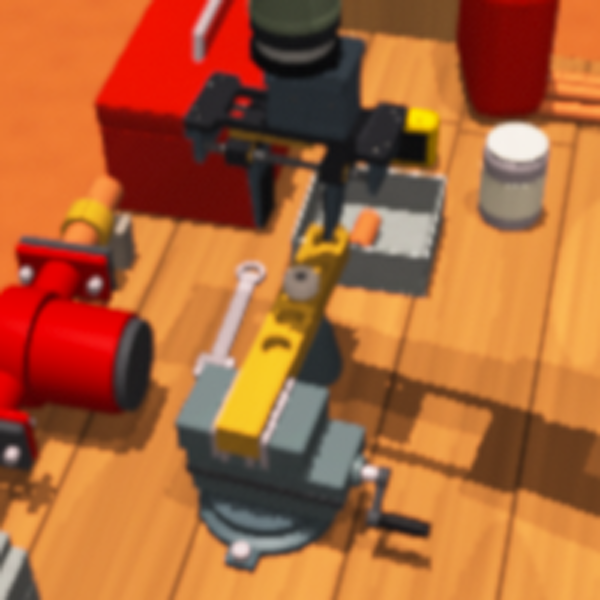

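>>> {"fn": "send_rows", "kwargs": {
  "deltas": [
    {"tx":0,"ty":0,"tz":-20,"turn":-0.94},
    {"tx":0,"ty":0,"tz":0,"turn":-0.94},
    {"tx":0,"ty":0,"tz":0,"turn":-0.94},
    {"tx":0,"ty":0,"tz":0,"turn":-0.94},
    {"tx":0,"ty":0,"tz":0,"turn":-0.94},
    {"tx":0,"ty":0,"tz":0,"turn":-0.94},
    {"tx":0,"ty":0,"tz":0,"turn":-0.94},
    {"tx":0,"ty":0,"tz":0,"turn":-0.94},
    {"tx":0,"ty":0,"tz":0,"turn":-0.94},
    {"tx":0,"ty":0,"tz":0,"turn":-0.94},
    {"tx":0,"ty":0,"tz":0,"turn":-0.94},
    {"tx":0,"ty":0,"tz":0,"turn":-0.91},
    {"tx":0,"ty":0,"tz":0,"turn":0}
  ]
}}

```text
clock: 57.35
position: [0.642, -0.0859, 0.4336]
tool_rot: [0.736, 0.677, -0.001, -0.001]
ft_force: [0.9, 0.1, 0.2]
width: 0.0548
```

```bash
python3 - <<'E'
from h import *
plan(.629,.2525,.11,85.4)
E
```

```text
clock 57.35 tips [ 0.642  -0.0859  0.2428] yaw 85.27 w 0.0548 F [0.9 0.1 0.2] tilt 0.16
turn units -0.016 then t [336.2 -40.1 132.8]
```

>>> {"fn": "send_rows", "kwargs": {
  "deltas": [
    {"tx":20,"ty":-2,"tz":0,"turn":0},
    {"tx":40,"ty":-5,"tz":0,"turn":0},
    {"tx":50,"ty":-6,"tz":0,"turn":0},
    {"tx":50,"ty":-6,"tz":0,"turn":0},
    {"tx":50,"ty":-6,"tz":0,"turn":0},
    {"tx":50,"ty":-6,"tz":0,"turn":0},
    {"tx":40,"ty":-5,"tz":10,"turn":0},
    {"tx":25,"ty":-3,"tz":30,"turn":0},
    {"tx":11,"ty":-1,"tz":40,"turn":0},
    {"tx":0,"ty":0,"tz":35,"turn":0},
    {"tx":0,"ty":0,"tz":15,"turn":0},
    {"tx":0,"ty":0,"tz":0,"turn":0},
    {"tx":0,"ty":0,"tz":0,"turn":0}
  ]
}}

```text
clock: 58.98
position: [0.6297, 0.2525, 0.3069]
tool_rot: [0.735, 0.678, 0.001, 0.001]
ft_force: [1.0, -0.2, -0.3]
width: 0.0549
```

```bash
sed -i 's/plan(gx,gy,.017,-4.6)/plan(gx,gy,.017,float(sys.argv[4]) if len(sys.argv)>4 else -4.6)/' ins.py; python3 ins.py 38 .629 .2525 85.4
```

```text
cap 1195 circ 628.7 252.7 17.1 mid [628.3 252.8] ext [30.5 30.6] z 0.0308
net [ 0.5863  0.3428 -0.001 ] 0.88
net [ 0.6281  0.2559 -0.0026] 0.8
clock 59.08 tips [0.6297 0.2523 0.1162] yaw 85.34 w 0.0546 F [0.7 0.2 1.5] tilt 0.19
turn units -0.008 then t [ 0.1 -0.7 99.2]
```

View pics/w38.png

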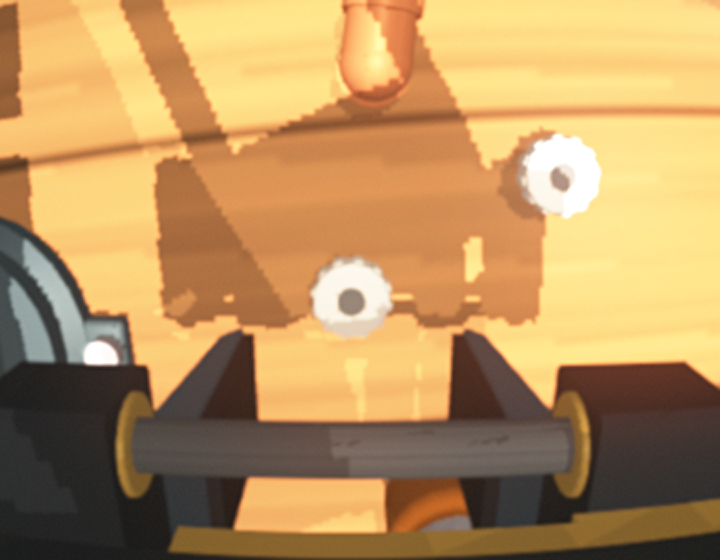

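>>> {"fn": "send_rows", "kwargs": {
  "deltas": [
    {"tx":0.4,"ty":-1.2,"tz":20,"turn":0},
    {"tx":0,"ty":0,"tz":30,"turn":0},
    {"tx":0,"ty":0,"tz":30,"turn":0},
    {"tx":0,"ty":0,"tz":15,"turn":0},
    {"tx":0,"ty":0,"tz":4,"turn":0},
    {"tx":0,"ty":0,"tz":0,"turn":0}
  ]
}}

```text
clock: 59.82
position: [0.6286, 0.2528, 0.2071]
tool_rot: [0.735, 0.678, 0.001, 0.0]
ft_force: [0.0, -0.9, -0.4]
width: 0.0547
```

>>> {"fn": "send_rows", "kwargs": {
  "deltas": [
    {"tx":0,"ty":0,"tz":0,"turn":0},
    {"tx":0,"ty":0,"tz":0,"turn":0},
    {"tx":0,"ty":0,"tz":0,"turn":0},
    {"tx":0,"ty":0,"tz":0,"turn":0},
    {"tx":0,"ty":0,"tz":0,"turn":0}
  ],
  "grip": 0,
  "squeeze": 15
}}

```text
clock: 60.45
position: [0.6283, 0.2528, 0.2068]
tool_rot: [0.735, 0.678, 0.0, 0.0]
ft_force: [0.7, -0.6, 4.7]
width: 0.0313
```

>>> {"fn": "send_rows", "kwargs": {
  "deltas": [
    {"tx":0,"ty":0,"tz":-15,"turn":0},
    {"tx":0,"ty":0,"tz":-45,"turn":0},
    {"tx":0,"ty":0,"tz":-60,"turn":0},
    {"tx":0,"ty":0,"tz":-50,"turn":0},
    {"tx":0,"ty":0,"tz":-20,"turn":0.5},
    {"tx":0,"ty":0,"tz":0,"turn":0.95},
    {"tx":0,"ty":0,"tz":0,"turn":0.95},
    {"tx":0,"ty":0,"tz":0,"turn":0.95},
    {"tx":0,"ty":0,"tz":0,"turn":0.95},
    {"tx":0,"ty":0,"tz":0,"turn":0.95},
    {"tx":0,"ty":0,"tz":0,"turn":0.95},
    {"tx":0,"ty":0,"tz":0,"turn":0.95},
    {"tx":0,"ty":0,"tz":0,"turn":0.95},
    {"tx":0,"ty":0,"tz":0,"turn":0.95},
    {"tx":0,"ty":0,"tz":0,"turn":0.95},
    {"tx":0,"ty":0,"tz":0,"turn":0.95},
    {"tx":0,"ty":0,"tz":0,"turn":0.3},
    {"tx":0,"ty":0,"tz":0,"turn":0}
  ]
}}

```text
clock: 62.7
position: [0.628, 0.2527, 0.3965]
tool_rot: [0.999, -0.04, 0.0, 0.0]
ft_force: [0.1, -1.2, -0.2]
width: 0.0309
```

```bash
python3 - <<'E'
from h import *
o=v2w(.0122,-.1045); plan(o[0],o[1],.200,-4.6)
o=v2w(.0118,-.0665); plan(o[0],o[1],.200,-4.6)
E
```

```text
clock 62.7 tips [0.628  0.2527 0.2057] yaw -4.61 w 0.0309 F [ 0.1 -1.2 -0.2] tilt 0.01
turn units -0.001 then t [ 40.8 298.    5.7]
clock 62.7 tips [0.628  0.2527 0.2057] yaw -4.61 w 0.0309 F [ 0.1 -1.2 -0.2] tilt 0.01
turn units -0.001 then t [ 40.4 260.    5.7]
```

>>> {"fn": "send_rows", "kwargs": {
  "deltas": [
    {"tx":3,"ty":18,"tz":0,"turn":0},
    {"tx":6,"ty":36,"tz":1,"turn":0},
    {"tx":7,"ty":45,"tz":1,"turn":0},
    {"tx":7,"ty":45,"tz":1,"turn":0},
    {"tx":7,"ty":45,"tz":1,"turn":0},
    {"tx":5,"ty":36,"tz":1,"turn":0},
    {"tx":3,"ty":20,"tz":1,"turn":0},
    {"tx":2,"ty":10,"tz":0,"turn":0},
    {"tx":0.4,"ty":5,"tz":0,"turn":0},
    {"tx":0,"ty":0,"tz":0,"turn":0},
    {"tx":0,"ty":0,"tz":0,"turn":0}
  ]
}}

```text
clock: 64.08
position: [0.6474, -0.0087, 0.3902]
tool_rot: [0.999, -0.04, 0.0, -0.0]
ft_force: [-0.2, 0.6, -0.3]
width: 0.0314
```

```bash
python3 - <<'E'
from h import *
o=v2w(.0118,-.0665); plan(o[0],o[1],.153,-4.6)
p=cams.get_image("wrist"); save(p,"w39.png",(100,60,460,340),2)
E
```

```text
clock 64.08 tips [ 0.6474 -0.0087  0.1994] yaw -4.57 w 0.0314 F [-0.2  0.6 -0.3] tilt 0.01
turn units 0.004 then t [ 0.1  1.  46.4]
```

View pics/w39.png

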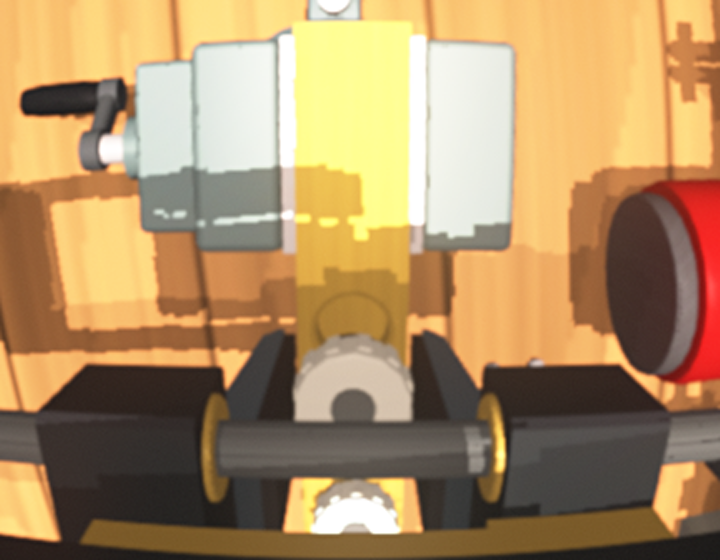

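>>> {"fn": "send_rows", "kwargs": {
  "deltas": [
    {"tx":0,"ty":0.6,"tz":10,"turn":0},
    {"tx":0,"ty":0,"tz":15,"turn":0},
    {"tx":0,"ty":0,"tz":10,"turn":0},
    {"tx":0,"ty":0,"tz":5,"turn":0},
    {"tx":0,"ty":0,"tz":5,"turn":0},
    {"tx":0,"ty":0,"tz":1.5,"turn":0},
    {"tx":0,"ty":0,"tz":0,"turn":0}
  ]
}}

```text
clock: 65.0
position: [0.6474, -0.0103, 0.3438]
tool_rot: [0.999, -0.04, 0.0, 0.0]
ft_force: [-0.1, 0.7, -0.9]
width: 0.0318
```

```bash
python3 - <<'E'
from h import *
o=v2w(.0118,-.0665); plan(o[0],o[1],.149,-4.6)
E
```

```text
clock 65.0 tips [ 0.6474 -0.0103  0.153 ] yaw -4.64 w 0.0318 F [-0.1  0.7 -0.9] tilt 0.03
turn units -0.005 then t [-0.  -0.6  4. ]
```

>>> {"fn": "send_rows", "kwargs": {
  "deltas": [
    {"tx":0,"ty":-0.5,"tz":2,"turn":0},
    {"tx":0,"ty":0,"tz":1.5,"turn":0},
    {"tx":0,"ty":0,"tz":0,"turn":0}
  ]
}}

```text
clock: 65.38
position: [0.6473, -0.0098, 0.34]
tool_rot: [0.999, -0.04, -0.0, 0.0]
ft_force: [0.3, 0.4, -1.0]
width: 0.0316
```

>>> {"fn": "send_rows", "kwargs": {
  "deltas": [
    {"tx":0,"ty":0,"tz":0,"turn":0},
    {"tx":0,"ty":0,"tz":0,"turn":0},
    {"tx":0,"ty":0,"tz":0,"turn":0},
    {"tx":0,"ty":0,"tz":-10,"turn":0},
    {"tx":0,"ty":0,"tz":-35,"turn":0},
    {"tx":0,"ty":0,"tz":-40,"turn":0},
    {"tx":0,"ty":0,"tz":0,"turn":0}
  ],
  "grip": 60
}}

```text
clock: 66.25
position: [0.6477, -0.0097, 0.4299]
tool_rot: [0.999, -0.04, 0.004, -0.0]
ft_force: [0.1, 0.7, -0.6]
width: 0.0549
```

```bash
python3 chk.py 40; python3 -c "
from h import *
plan(.5845,.342,.11,-4.6)"
```

```text
port 1 1331 mid [ 12.6 -66.4] z [156.6 161.9 163.3]
port 3 389 mid [  13.4 -151.8] z [160.8 162.1 163.5]
side port 1 72 mid [ 11.6 -66.4] z [153.5 162.  165. ]
side port 3 40 mid [  11.9 -140. ] z [150.9 161.4 165. ]
net [ 0.6465 -0.0122  0.1328] [ 11.1 -69. ] 0.66
net [ 0.6463 -0.0105  0.1329] [ 10.7 -67.4] 0.63
net [ 0.6423 -0.0856  0.1289] [  12.8 -142.5] 0.49
net [0.5846 0.3417 0.0008] [-79.  278.8] 0.47
clock 66.4 tips [ 0.6471 -0.0097  0.2337] yaw -4.64 w 0.0544 F [-1.  -0.8 -0.6] tilt 0.07
turn units -0.005 then t [ -90.6 -345.6  123.7]
```

View pics/w40.png

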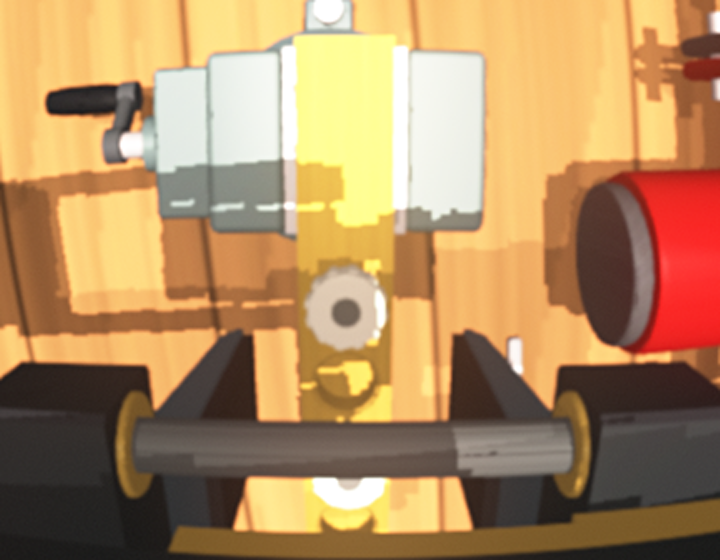

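>>> {"fn": "send_rows", "kwargs": {
  "deltas": [
    {"tx":-5,"ty":-20,"tz":0,"turn":0},
    {"tx":-10,"ty":-40,"tz":0,"turn":0},
    {"tx":-13,"ty":-50,"tz":0,"turn":0},
    {"tx":-13,"ty":-50,"tz":0,"turn":0},
    {"tx":-13,"ty":-50,"tz":0,"turn":0},
    {"tx":-13,"ty":-50,"tz":0,"turn":0},
    {"tx":-11,"ty":-42,"tz":10,"turn":0},
    {"tx":-8,"ty":-28,"tz":30,"turn":0},
    {"tx":-4,"ty":-15,"tz":35,"turn":0},
    {"tx":0,"ty":0,"tz":30,"turn":0},
    {"tx":0,"ty":0,"tz":17,"turn":0},
    {"tx":0,"ty":0,"tz":0,"turn":0},
    {"tx":0,"ty":0,"tz":0,"turn":0}
  ]
}}

```text
clock: 68.03
position: [0.5859, 0.3416, 0.3043]
tool_rot: [0.999, -0.041, 0.001, -0.001]
ft_force: [-0.4, 1.1, -0.1]
width: 0.0547
```

```bash
python3 ins.py 41 .5845 .342
```

```text
cap 1204 circ 583.8 342.9 17.0 mid [584.  343.5] ext [30.  30.2] z 0.0308
net [ 0.5837  0.3407 -0.0022] 0.75
clock 68.12 tips [0.5859 0.3414 0.1139] yaw -4.66 w 0.0545 F [-0.4 -0.5  0.3] tilt 0.16
turn units -0.007 then t [-1.5 -0.5 96.9]
```

View pics/w41.png

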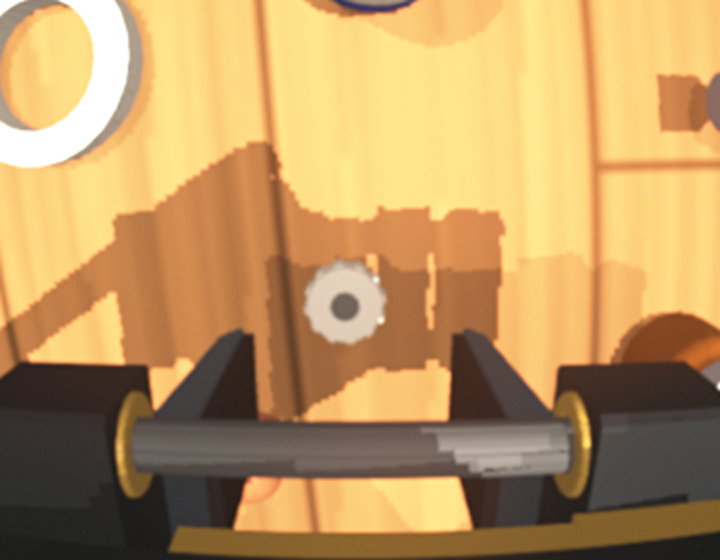

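>>> {"fn": "send_rows", "kwargs": {
  "deltas": [
    {"tx":-2,"ty":-1.5,"tz":20,"turn":0},
    {"tx":0,"ty":0,"tz":30,"turn":0},
    {"tx":0,"ty":0,"tz":30,"turn":0},
    {"tx":0,"ty":0,"tz":13,"turn":0},
    {"tx":0,"ty":0,"tz":4,"turn":0},
    {"tx":0,"ty":0,"tz":0,"turn":0}
  ]
}}

```text
clock: 68.88
position: [0.5841, 0.3432, 0.2072]
tool_rot: [0.999, -0.041, 0.001, -0.0]
ft_force: [0.3, 0.4, 0.1]
width: 0.0548
```

```bash
python3 -c "
from h import *
plan(.5839,.3431,.0165,-4.6)"
```

```text
clock 68.88 tips [0.5841 0.3432 0.0164] yaw -4.65 w 0.0548 F [0.3 0.4 0.1] tilt 0.11
turn units -0.006 then t [-0.2  0.1 -0.1]
```

>>> {"fn": "send_rows", "kwargs": {
  "deltas": [
    {"tx":0,"ty":0,"tz":0,"turn":0},
    {"tx":0,"ty":0,"tz":0,"turn":0},
    {"tx":0,"ty":0,"tz":0,"turn":0},
    {"tx":0,"ty":0,"tz":0,"turn":0},
    {"tx":0,"ty":0,"tz":0,"turn":0}
  ],
  "grip": 0,
  "squeeze": 15
}}

```text
clock: 69.5
position: [0.5838, 0.3431, 0.2067]
tool_rot: [0.999, -0.04, 0.0, -0.0]
ft_force: [-0.6, 0.2, 3.8]
width: 0.0311
```

>>> {"fn": "send_rows", "kwargs": {
  "deltas": [
    {"tx":0,"ty":0,"tz":-15,"turn":0},
    {"tx":0,"ty":0,"tz":-45,"turn":0},
    {"tx":0,"ty":0,"tz":-60,"turn":0},
    {"tx":0,"ty":0,"tz":-50,"turn":0},
    {"tx":0,"ty":0,"tz":-15,"turn":0},
    {"tx":0,"ty":0,"tz":0,"turn":0}
  ]
}}

```text
clock: 70.25
position: [0.5835, 0.3429, 0.3916]
tool_rot: [0.999, -0.04, 0.0, -0.0]
ft_force: [0.2, 0.2, -1.5]
width: 0.0312
```

```bash
python3 -c "
from h import *
o=v2w(.0125,-.2186); plan(o[0],o[1],.20,-4.6)"
```

```text
clock 70.25 tips [0.5835 0.3429 0.2008] yaw -4.64 w 0.0312 F [ 0.2  0.2 -1.5] tilt 0.06
turn units -0.005 then t [ 92.7 498.5   0.8]
```

>>> {"fn": "send_rows", "kwargs": {
  "deltas": [
    {"tx":4,"ty":20,"tz":0,"turn":0},
    {"tx":8,"ty":42,"tz":0,"turn":0},
    {"tx":10,"ty":52,"tz":0,"turn":0},
    {"tx":10,"ty":55,"tz":0,"turn":0},
    {"tx":10,"ty":55,"tz":0,"turn":0},
    {"tx":10,"ty":55,"tz":0,"turn":0},
    {"tx":10,"ty":55,"tz":0,"turn":0},
    {"tx":10,"ty":55,"tz":0,"turn":0},
    {"tx":9,"ty":46,"tz":0,"turn":0},
    {"tx":6,"ty":34,"tz":0,"turn":0},
    {"tx":4,"ty":19,"tz":0,"turn":0},
    {"tx":1.5,"ty":9,"tz":0,"turn":0},
    {"tx":0,"ty":1,"tz":0,"turn":0},
    {"tx":0,"ty":0,"tz":0,"turn":0},
    {"tx":0,"ty":0,"tz":0,"turn":0}
  ]
}}

```text
clock: 72.12
position: [0.6357, -0.1598, 0.3913]
tool_rot: [0.999, -0.04, 0.0, -0.0]
ft_force: [-0.4, 0.9, -1.0]
width: 0.0314
```

```bash
python3 - <<'E'
from h import *
o=v2w(.0125,-.2186); plan(o[0],o[1],.153,-4.6)
p=cams.get_image("wrist"); save(p,"w42.png",(100,60,460,340),2)
E
```

```text
clock 72.12 tips [ 0.6357 -0.1598  0.2005] yaw -4.56 w 0.0314 F [-0.4  0.9 -1. ] tilt 0.01
turn units 0.005 then t [ 0.4  1.6 47.5]
```

View pics/w42.png

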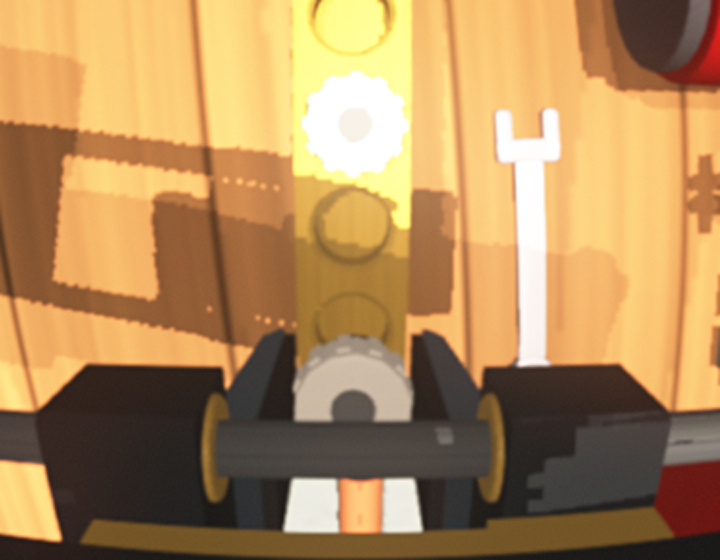

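>>> {"fn": "send_rows", "kwargs": {
  "deltas": [
    {"tx":0.3,"ty":0.8,"tz":10,"turn":0},
    {"tx":0,"ty":0,"tz":15,"turn":0},
    {"tx":0,"ty":0,"tz":10,"turn":0},
    {"tx":0,"ty":0,"tz":4,"turn":0},
    {"tx":0,"ty":0,"tz":0,"turn":0},
    {"tx":0,"ty":0,"tz":0,"turn":0}
  ]
}}

```text
clock: 72.92
position: [0.636, -0.1617, 0.3526]
tool_rot: [0.999, -0.04, 0.0, 0.0]
ft_force: [0.6, -0.2, -1.2]
width: 0.0314
```

```bash
python3 - <<'E'
from h import *
o=v2w(.0125,-.2186); plan(o[0],o[1],.153,-4.6)
E
```

```text
clock 72.92 tips [ 0.636  -0.1617  0.1618] yaw -4.64 w 0.0314 F [ 0.6 -0.2 -1.2] tilt 0.06
turn units -0.005 then t [-0.1 -0.3  8.8]
```

>>> {"fn": "send_rows", "kwargs": {
  "deltas": [
    {"tx":0,"ty":-0.3,"tz":4,"turn":0},
    {"tx":0,"ty":0,"tz":4,"turn":0},
    {"tx":0,"ty":0,"tz":3,"turn":0},
    {"tx":0,"ty":0,"tz":1.5,"turn":0},
    {"tx":0,"ty":0,"tz":0,"turn":0},
    {"tx":0,"ty":0,"tz":0,"turn":0}
  ]
}}

```text
clock: 73.68
position: [0.6359, -0.1613, 0.3397]
tool_rot: [0.999, -0.04, 0.0, 0.0]
ft_force: [0.0, -0.4, -0.8]
width: 0.0313
```

>>> {"fn": "send_rows", "kwargs": {
  "deltas": [
    {"tx":0,"ty":0,"tz":0,"turn":0},
    {"tx":0,"ty":0,"tz":0,"turn":0},
    {"tx":0,"ty":0,"tz":0,"turn":0},
    {"tx":0,"ty":0,"tz":-10,"turn":0},
    {"tx":0,"ty":0,"tz":-35,"turn":0},
    {"tx":0,"ty":0,"tz":-50,"turn":0},
    {"tx":0,"ty":0,"tz":-20,"turn":0},
    {"tx":0,"ty":0,"tz":0,"turn":0}
  ],
  "grip": 60
}}

```text
clock: 74.68
position: [0.6358, -0.1613, 0.4574]
tool_rot: [0.999, -0.04, 0.003, 0.001]
ft_force: [0.7, 0.4, -0.4]
width: 0.0546
```

```bash
python3 chk.py 43; python3 - <<'E'
from h import *
p=cams.get_image("wrist"); W=wcloud(p); v=w2v(W)*1000; z=W[...,2]*1000
C=p["color"].astype(int)
top=(abs(z-145.5)<4)&(v[...,0]>-20)&(v[...,0]<45)&(v[...,1]>-260)&(v[...,1]<50)
for y in range(-240,60,20):
    mm=top&(abs(v[...,1]-y)<5); q=v[mm]
    if len(q)>5: print(y,q[:,0].min().round(1),q[:,0].max().round(1),z[mm].mean().round(1))
p=cams.get_image("top"); save(p,"t43.png",(120,100,460,330),2.3)
for t in ("insert","offcut","crank_pin","elbow","wrench","tape","tin","spray"):
    for r in finder.spot_point(p,t)[:3]: print(t,np.array(r["point"]).round(4),round(r["score"],2))
E
```

```text
port 1 1138 mid [ 12.  -67.1] z [156.6 162.  163.5]
port 3 1135 mid [  13.  -143.5] z [160.  162.  163.5]
port 5 1093 mid [  12.9 -218.5] z [157.3 161.9 163.4]
side port 1 74 mid [ 11.3 -66.8] z [151.8 162.7 165.4]
side port 3 63 mid [  11.1 -143.1] z [152.9 162.  165.7]
side port 5 59 mid [  12.2 -218.3] z [153.1 162.3 165.4]
net [ 0.6415 -0.084   0.132 ] [  11.8 -141. ] 0.57
net [ 0.6462 -0.0124  0.134 ] [ 10.8 -69.3] 0.49
-240 -6.7 30.4 143.7
-220 -7.6 32.0 146.1
-200 -7.2 32.5 146.3
-180 -7.8 31.4 145.8
-160 -7.7 31.3 146.0
-140 -7.6 32.0 146.1
-120 -7.5 32.0 146.0
-100 -7.5 31.1 145.7
-80 -7.5 32.0 146.2
-60 -8.5 31.2 146.2
-40 -7.8 31.4 146.1
insert [ 0.6412 -0.0846  0.1303] 0.53
insert [ 0.6488 -0.0115  0.136 ] 0.47
offcut [ 0.6263 -0.3195  0.019 ] 0.56
crank_pin [ 0.642  -0.037   0.1116] 0.62
crank_pin [0.5023 0.0985 0.0502] 0.46
elbow [ 0.5319  0.271  -0.0069] 0.67
wrench [ 0.7395 -0.1731  0.0028] 0.6
tape [ 0.4574  0.4602 -0.002 ] 0.84
tin [ 0.4753 -0.4141  0.0005] 0.6
spray [ 0.6071  0.4954 -0.0027] 0.74
```

View pics/w43.png

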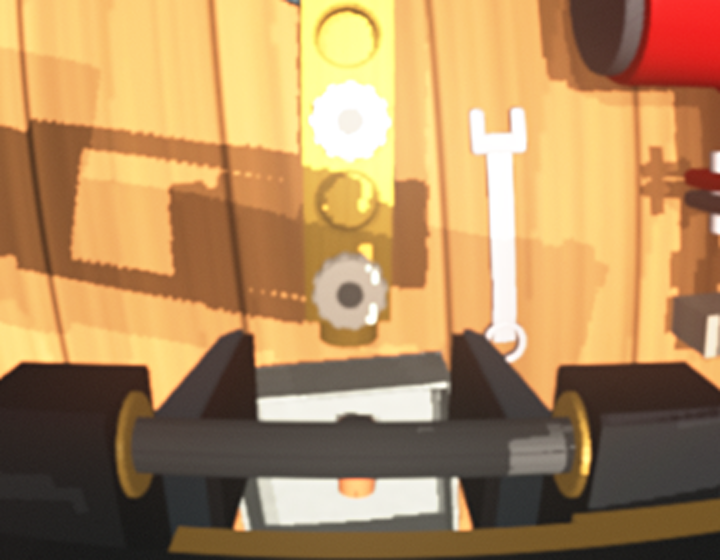

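View pics/s43.png

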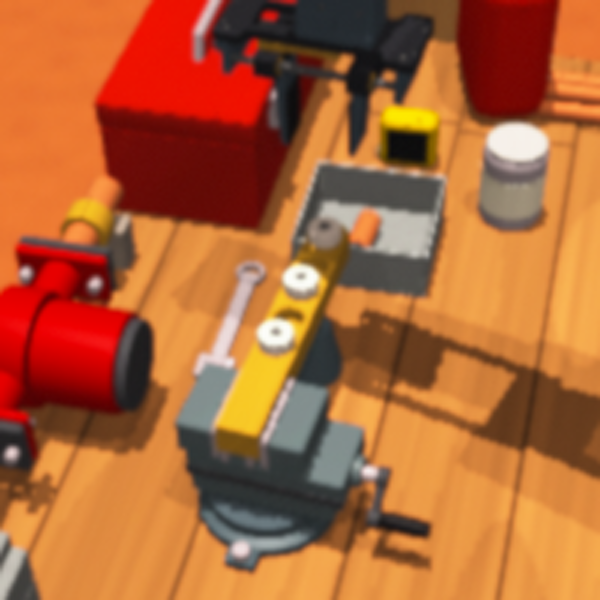

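View pics/t43.png

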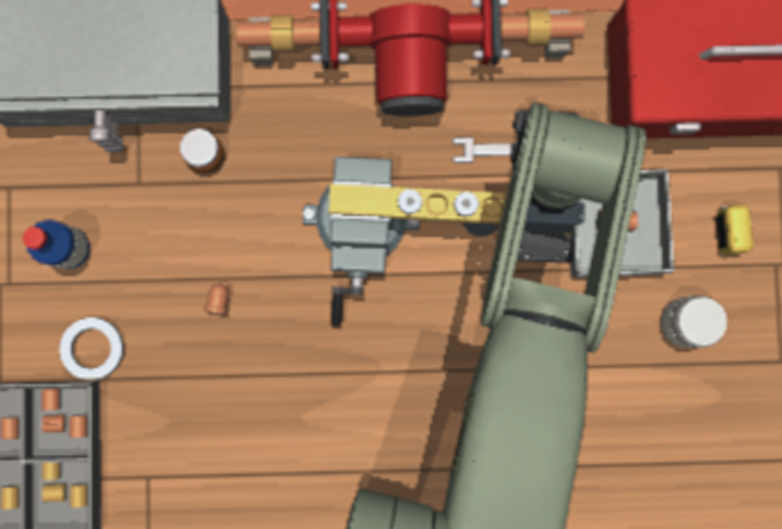

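>>> {"fn": "send_rows", "kwargs": {
  "deltas": [
    {"tx":0,"ty":0,"tz":-10,"turn":0.94},
    {"tx":0,"ty":0,"tz":0,"turn":0.94},
    {"tx":0,"ty":0,"tz":0,"turn":0.94},
    {"tx":0,"ty":0,"tz":0,"turn":0.94},
    {"tx":0,"ty":0,"tz":0,"turn":0.94},
    {"tx":0,"ty":0,"tz":0,"turn":0.94},
    {"tx":0,"ty":0,"tz":0,"turn":0.94},
    {"tx":0,"ty":0,"tz":0,"turn":0.94},
    {"tx":0,"ty":0,"tz":0,"turn":0.94},
    {"tx":0,"ty":0,"tz":0,"turn":0.94},
    {"tx":0,"ty":0,"tz":0,"turn":0.94},
    {"tx":0,"ty":0,"tz":0,"turn":0.91},
    {"tx":0,"ty":0,"tz":0,"turn":0}
  ]
}}

```text
clock: 76.95
position: [0.6359, -0.1613, 0.4647]
tool_rot: [-0.678, 0.735, -0.0, 0.0]
ft_force: [0.0, 0.3, -0.3]
width: 0.0546
```

```bash
python3 -c "
from h import *
o=v2w(-.146,.0287); plan(o[0],o[1],.12,-94.6)"
```

```text
clock 76.95 tips [ 0.6359 -0.1613  0.2739] yaw -94.55 w 0.0546 F [ 0.   0.3 -0.3] tilt 0.01
turn units 0.006 then t [-247.2  158.4  153.9]
```

>>> {"fn": "send_rows", "kwargs": {
  "deltas": [
    {"tx":-20,"ty":15,"tz":0,"turn":0},
    {"tx":-40,"ty":25,"tz":0,"turn":0},
    {"tx":-45,"ty":30,"tz":0,"turn":0},
    {"tx":-45,"ty":30,"tz":0,"turn":0},
    {"tx":-45,"ty":28,"tz":5,"turn":0},
    {"tx":-32,"ty":20,"tz":20,"turn":0},
    {"tx":-15,"ty":8,"tz":35,"turn":0},
    {"tx":-5,"ty":2,"tz":40,"turn":0},
    {"tx":0,"ty":0,"tz":35,"turn":0},
    {"tx":0,"ty":0,"tz":18,"turn":0},
    {"tx":0,"ty":0,"tz":0,"turn":0},
    {"tx":0,"ty":0,"tz":0,"turn":0}
  ],
  "grip": 50
}}

```text
clock: 78.45
position: [0.4988, 0.0977, 0.3126]
tool_rot: [-0.678, 0.735, -0.001, 0.001]
ft_force: [0.0, 0.6, 0.0]
width: 0.0458
```

```bash
cat > ang2.py <<'E'
from h import *
import sys
p=cams.get_image("wrist"); save(p,"w%s.png"%sys.argv[1],(150,60,420,340),2)
W=wcloud(p); v=w2v(W)*1000; z=W[...,2]*1000
C=p["color"].astype(int)
# pin: x from -165 to -128
m=(v[...,0]<-128)&(v[...,0]>-165)&(abs(v[...,1])<60)&(z>20)&(z<115)&(C.sum(-1)<140)
q=np.c_[v[m],z[m]]
print("pin y-range",np.percentile(q[:,1],[2,50,98]).round(1),"z",np.percentile(q[:,2],[50,90,97]).round(1),len(q))
m=(v[...,0]<-112)&(v[...,0]>-123)&(abs(v[...,1])<50)&(z>25)&(z<100)
q=np.c_[v[m],z[m]]
for y in range(-12,52,4):
    s=q[abs(q[:,1]-y)<2]
    if len(s)>3: print((y,len(s),np.percentile(s[:,2],[50,95]).round(1).tolist()),end=" ")
print(); crank()
E
python3 ang2.py 44
```

```text
pin y-range [20.5 28.1 35. ] z [57.6 59.1 59.6] 769
(-8, 20, [82.5, 83.9]) (-4, 28, [84.9, 86.0]) (0, 30, [86.0, 87.0]) (4, 33, [85.4, 86.8]) (8, 33, [82.9, 84.6]) (12, 26, [73.6, 79.8]) (16, 21, [69.0, 71.6]) (20, 42, [56.2, 67.0]) (24, 80, [57.8, 63.0]) (28, 73, [58.4, 59.9]) (32, 71, [57.3, 59.4]) (36, 45, [54.3, 56.2]) 
t 78.5 x -144.9 y 28.7 dz 65.8 r 71.8 ang 336.5 F [-0.8 -0.3  0. ] T [-0.01  0.06 -0.01] w 0.0456
```

View pics/w44.png

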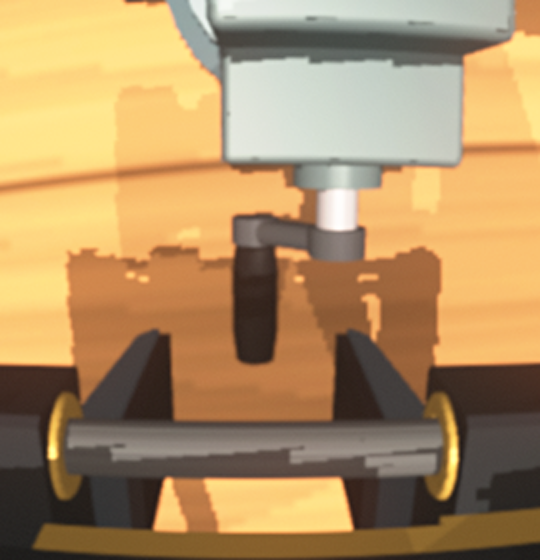

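>>> {"fn": "send_rows", "kwargs": {
  "deltas": [
    {"tx":0,"ty":0,"tz":-40,"turn":0},
    {"tx":0,"ty":0,"tz":-60,"turn":0},
    {"tx":0,"ty":0,"tz":-40,"turn":0},
    {"tx":0,"ty":0,"tz":-10,"turn":0},
    {"tx":0,"ty":0,"tz":0,"turn":0}
  ],
  "grip": 0
}}

```text
clock: 79.12
position: [0.4981, 0.0976, 0.4618]
tool_rot: [-0.678, 0.735, -0.0, 0.0]
ft_force: [-0.4, -0.1, -0.9]
width: 0.0008
```

```bash
python3 -c "
from h import *
o=v2w(.012,-.29); plan(o[0],o[1],.125,-94.6)"
```

```text
clock 79.12 tips [0.4981 0.0976 0.271 ] yaw -94.63 w 0.0008 F [-0.4 -0.1 -0.9] tilt 0.05
turn units -0.004 then t [ 318.5 -157.6  146. ]
```

>>> {"fn": "send_rows", "kwargs": {
  "deltas": [
    {"tx":20,"ty":-10,"tz":0,"turn":0},
    {"tx":40,"ty":-20,"tz":0,"turn":0},
    {"tx":50,"ty":-25,"tz":0,"turn":0},
    {"tx":50,"ty":-25,"tz":0,"turn":0},
    {"tx":50,"ty":-25,"tz":0,"turn":0},
    {"tx":50,"ty":-25,"tz":0,"turn":0},
    {"tx":35,"ty":-17,"tz":0,"turn":0},
    {"tx":18,"ty":-8,"tz":0,"turn":0},
    {"tx":5,"ty":-2,"tz":10,"turn":0},
    {"tx":0,"ty":0,"tz":35,"turn":0},
    {"tx":0,"ty":0,"tz":45,"turn":0},
    {"tx":0,"ty":0,"tz":35,"turn":0},
    {"tx":0,"ty":0,"tz":15,"turn":0},
    {"tx":0,"ty":0,"tz":5,"turn":0},
    {"tx":0,"ty":0,"tz":0,"turn":0}
  ]
}}

```text
clock: 81.0
position: [0.6294, -0.2318, 0.3177]
tool_rot: [-0.678, 0.735, -0.001, 0.0]
ft_force: [0.3, -1.2, -0.4]
width: 0.0004
```

```bash
python3 - <<'E'
from h import *
o=v2w(.012,-.29); plan(o[0],o[1],.125,-94.6)
p=cams.get_image("side"); save(p,"s45.png",(180,40,400,260),2.7)
W=cloud(p); v=w2v(W)*1000; z=W[...,2]*1000
C=p["color"].astype(int); br=(C[...,0]-C[...,2]>60)&(C[...,1]-C[...,2]>40)
m=br&(abs(z-140)<12)&(v[...,1]<-200)&(v[...,1]>-300)&(abs(v[...,0]-12)<20); print(v[m].min(0))
E
```

```text
clock 81.0 tips [ 0.6294 -0.2318  0.1269] yaw -94.61 w 0.0004 F [ 0.3 -1.2 -0.4] tilt 0.1
turn units -0.002 then t [ 0.7 -0.3  1.9]
[  -7.8867 -235.5839]
```

View pics/s45.png

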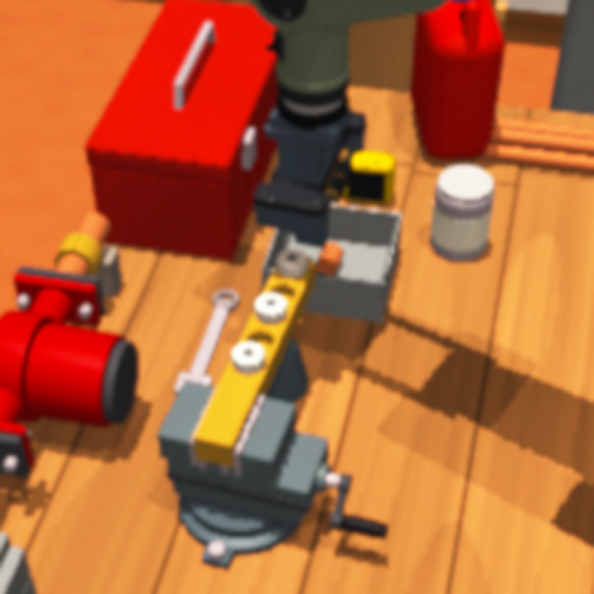

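>>> {"fn": "send_rows", "kwargs": {
  "deltas": [
    {"tx":-8,"ty":0,"tz":0,"turn":0},
    {"tx":-6,"ty":0,"tz":0,"turn":0},
    {"tx":-3,"ty":0,"tz":0,"turn":0},
    {"tx":0,"ty":0,"tz":0,"turn":0}
  ]
}}

```text
clock: 81.55
position: [0.6306, -0.2147, 0.3168]
tool_rot: [-0.678, 0.735, -0.0, -0.0]
ft_force: [0.3, -0.4, -0.0]
width: 0.0004
```

>>> {"fn": "send_rows", "kwargs": {
  "deltas": [
    {"tx":-2,"ty":0,"tz":0,"turn":0},
    {"tx":-1,"ty":0,"tz":0,"turn":0},
    {"tx":0,"ty":0,"tz":0,"turn":0}
  ]
}}

```text
clock: 81.92
position: [0.6308, -0.2121, 0.3166]
tool_rot: [-0.678, 0.735, -0.0, -0.0]
ft_force: [0.2, -0.9, 0.0]
width: 0.0004
```

>>> {"fn": "send_rows", "kwargs": {
  "deltas": [
    {"tx":-2,"ty":0,"tz":0,"turn":0},
    {"tx":0,"ty":0,"tz":0,"turn":0}
  ]
}}

```text
clock: 82.18
position: [0.6309, -0.21, 0.3167]
tool_rot: [-0.678, 0.735, -0.0, -0.0]
ft_force: [0.3, -0.5, -0.1]
width: 0.0004
```

>>> {"fn": "send_rows", "kwargs": {
  "deltas": [
    {"tx":-2,"ty":0,"tz":0,"turn":0},
    {"tx":0,"ty":0,"tz":0,"turn":0}
  ]
}}

```text
clock: 82.42
position: [0.6311, -0.208, 0.3167]
tool_rot: [-0.678, 0.735, -0.0, -0.0]
ft_force: [-0.1, -0.2, -0.1]
width: 0.0007
```

>>> {"fn": "send_rows", "kwargs": {
  "deltas": [
    {"tx":-1.5,"ty":0,"tz":0,"turn":0},
    {"tx":0,"ty":0,"tz":0,"turn":0}
  ]
}}

```text
clock: 82.68
position: [0.6312, -0.2065, 0.3167]
tool_rot: [-0.678, 0.735, -0.0, -0.0]
ft_force: [0.4, -0.0, 0.4]
width: 0.0002
```

>>> {"fn": "send_rows", "kwargs": {
  "deltas": [
    {"tx":-1,"ty":0,"tz":0,"turn":0},
    {"tx":0,"ty":0,"tz":0,"turn":0}
  ]
}}

```text
clock: 82.92
position: [0.6313, -0.2056, 0.3167]
tool_rot: [-0.678, 0.735, -0.0, -0.0]
ft_force: [-0.3, 0.7, 0.5]
width: 0.0002
```

>>> {"fn": "send_rows", "kwargs": {
  "deltas": [
    {"tx":-1,"ty":0,"tz":0,"turn":0},
    {"tx":0,"ty":0,"tz":0,"turn":0}
  ]
}}

```text
clock: 83.18
position: [0.6314, -0.2045, 0.3167]
tool_rot: [-0.678, 0.735, -0.0, -0.0]
ft_force: [-0.7, 0.2, -0.1]
width: 0.001
```

>>> {"fn": "send_rows", "kwargs": {
  "deltas": [
    {"tx":-1,"ty":0,"tz":0,"turn":0},
    {"tx":0,"ty":0,"tz":0,"turn":0}
  ]
}}

```text
clock: 83.42
position: [0.6315, -0.2036, 0.3167]
tool_rot: [-0.678, 0.735, -0.0, -0.0]
ft_force: [-0.3, 0.1, -0.2]
width: 0.0004
```

>>> {"fn": "send_rows", "kwargs": {
  "deltas": [
    {"tx":-1,"ty":0,"tz":0,"turn":0},
    {"tx":-1,"ty":0,"tz":0,"turn":0},
    {"tx":0,"ty":0,"tz":0,"turn":0}
  ]
}}

```text
clock: 83.8
position: [0.6315, -0.2027, 0.3167]
tool_rot: [-0.678, 0.735, -0.001, -0.001]
ft_force: [-0.5, -5.0, -1.1]
width: 0.0007
```

>>> {"fn": "send_rows", "kwargs": {
  "deltas": [
    {"tx":-1,"ty":0,"tz":0,"turn":0},
    {"tx":-1,"ty":0,"tz":0,"turn":0},
    {"tx":0,"ty":0,"tz":0,"turn":0}
  ]
}}

```text
clock: 84.18
position: [0.6315, -0.2019, 0.3167]
tool_rot: [-0.678, 0.735, -0.002, -0.002]
ft_force: [-1.0, -9.3, -1.7]
width: 0.0002
```

>>> {"fn": "send_rows", "kwargs": {
  "deltas": [
    {"tx":-1,"ty":0,"tz":0,"turn":0},
    {"tx":0,"ty":0,"tz":0,"turn":0}
  ]
}}

```text
clock: 84.42
position: [0.6315, -0.2016, 0.3167]
tool_rot: [-0.678, 0.735, -0.003, -0.003]
ft_force: [-1.2, -12.4, -0.8]
width: 0.0005
```

>>> {"fn": "send_rows", "kwargs": {
  "deltas": [
    {"tx":-1,"ty":0,"tz":0,"turn":0},
    {"tx":-1,"ty":0,"tz":0,"turn":0},
    {"tx":0,"ty":0,"tz":0,"turn":0}
  ]
}}

```text
clock: 84.8
position: [0.6316, -0.2009, 0.3168]
tool_rot: [-0.678, 0.735, -0.004, -0.004]
ft_force: [-1.4, -17.2, -1.7]
width: 0.0005
```

>>> {"fn": "send_rows", "kwargs": {
  "deltas": [
    {"tx":-1,"ty":0,"tz":0,"turn":0},
    {"tx":-1,"ty":0,"tz":0,"turn":0},
    {"tx":0,"ty":0,"tz":0,"turn":0}
  ]
}}

```text
clock: 85.18
position: [0.6315, -0.2002, 0.3168]
tool_rot: [-0.678, 0.735, -0.005, -0.005]
ft_force: [-2.5, -21.4, -2.7]
width: 0.0005
```

>>> {"fn": "send_rows", "kwargs": {
  "deltas": [
    {"tx":-1,"ty":0,"tz":0,"turn":0},
    {"tx":-1,"ty":0,"tz":0,"turn":0},
    {"tx":-1,"ty":0,"tz":0,"turn":0},
    {"tx":-1,"ty":0,"tz":0,"turn":0},
    {"tx":0,"ty":0,"tz":0,"turn":0}
  ]
}}

```text
clock: 85.8
position: [0.6316, -0.1989, 0.3169]
tool_rot: [-0.678, 0.735, -0.008, -0.007]
ft_force: [-3.7, -31.6, -3.4]
width: 0.0004
```

>>> {"fn": "send_rows", "kwargs": {
  "deltas": [
    {"tx":5,"ty":0,"tz":0,"turn":0},
    {"tx":6,"ty":0,"tz":0,"turn":0},
    {"tx":10,"ty":0,"tz":0,"turn":0},
    {"tx":20,"ty":0,"tz":0,"turn":0},
    {"tx":0,"ty":0,"tz":-30,"turn":0},
    {"tx":0,"ty":0,"tz":-50,"turn":0},
    {"tx":0,"ty":0,"tz":-40,"turn":0},
    {"tx":0,"ty":0,"tz":0,"turn":0}
  ]
}}

```text
clock: 86.8
position: [0.6294, -0.2321, 0.4411]
tool_rot: [-0.678, 0.735, -0.004, 0.002]
ft_force: [0.7, 1.1, -0.6]
width: 0.0003
```

```bash
python3 - <<'E'
from h import *
print(sense()["clock"],sense()["position"],sense()["ft_force"])
for n in ("side","top"):
    p=cams.get_image(n); save(p,n[0]+"46.png",(180,40,400,260) if n=="side" else (120,100,460,330),2.3)
    W=cloud(p); v=w2v(W)*1000; z=W[...,2]*1000
    for i,y in enumerate((-66.5,-104.6,-142.6,-180.6,-218.6)):
        m=(np.hypot(v[...,0]-12,v[...,1]-y)<20)&(z<190)&(z>153); q=v[m]
        if len(q)>10: print(n,"port",i+1,len(q),"mid",((q.min(0)+q.max(0))/2).round(1),"z",np.percentile(z[m],[50,95]).round(1))
    for t in ("insert","port","offcut","crank_pin"):
        for r in finder.spot_point(p,t)[:5]: print(n,t,np.array(r["point"]).round(4),(w2v(r["point"])*1000).round(1),round(r["score"],2))
E
```

```text
86.8 [ 0.6294 -0.2321  0.4411] [ 0.6991  1.1367 -0.5614]
side port 1 102 mid [  9.2 -66.5] z [161.9 165.2]
side port 3 92 mid [   8.8 -142.9] z [162.4 164.6]
side port 5 88 mid [   9.2 -217.8] z [162.1 165. ]
side insert [ 0.6472 -0.0123  0.1336] [ 11.8 -69.1] 0.69
side insert [ 0.6417 -0.0846  0.129 ] [  12.1 -141.6] 0.59
side insert [ 0.6391 -0.1635  0.1317] [  15.8 -220.4] 0.43
side port [ 0.6401 -0.0859  0.1315] [  10.6 -143. ] 0.88
side port [ 0.6402 -0.1218  0.1301] [  13.6 -178.8] 0.82
side port [ 0.6345 -0.16    0.1317] [  11.  -217.3] 0.75
side port [ 0.6438 -0.0466  0.1327] [  11.1 -103.5] 0.65
side port [ 0.648  -0.0108  0.1326] [ 12.5 -67.5] 0.56
side offcut [ 0.6331 -0.3196  0.0213] [  22.4 -376.5] 0.55
side crank_pin [ 0.6397 -0.1206  0.1142] [  13.  -177.6] 0.64
side crank_pin [0.5033 0.0965 0.0517] [-140.4   27.8] 0.48
top port 1 83 mid [ 10.3 -66.5] z [161.9 166.7]
top port 3 81 mid [  11.1 -144.8] z [162.5 168. ]
top port 5 64 mid [  10.2 -214.1] z [161.2 166. ]
top insert [ 0.6478 -0.0117  0.1316] [ 12.3 -68.4] 0.63
top insert [ 0.6459 -0.0823  0.1322] [  16.1 -139. ] 0.63
top insert [ 0.6335 -0.1639  0.1296] [  10.3 -221.3] 0.39
top port [ 0.6447 -0.0498  0.1298] [  12.3 -106.7] 0.93
top port [ 0.6476 -0.0079  0.1312] [ 11.8 -64.7] 0.91
top port [ 0.6363 -0.1659  0.1288] [  13.2 -223.1] 0.83
top port [ 0.6432 -0.0901  0.1277] [  14.  -146.9] 0.77
top port [ 0.636  -0.1253  0.1318] [   9.7 -182.6] 0.74
top offcut [ 0.6253 -0.3201  0.0175] [  14.6 -377.6] 0.39
top offcut [ 0.6516 -0.0136  0.1314] [ 16.3 -70. ] 0.36
top crank_pin [ 0.6466 -0.0449  0.1301] [  13.8 -101.6] 0.56
top crank_pin [0.4979 0.0973 0.0505] [-145.8   28.2] 0.43
```

View pics/t46.png

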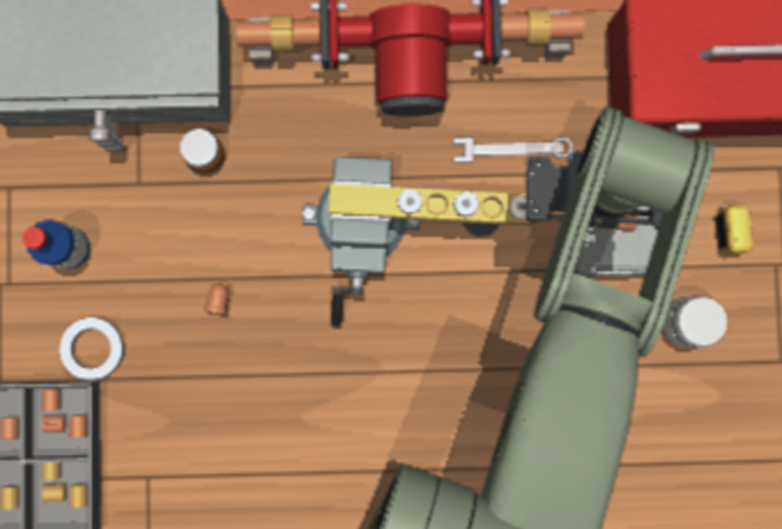

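```bash
python3 -c "
from plant import manip,sense
print(manip.close_job(), sense()['clock'])"
```

```text
the job is handed in; nothing more can be done
the job is handed in; nothing more can be done
```

I finished the task and handed it in at about 87 s of the 210 s allowed; no verdict was reported.

**What I did:** The copper offcut is in the scrap bin. The brass bar lies ports up on the parallels and the jack, clamped against the fixed jaw. Three inserts were laid out, and they are in ports 1, 3 and 5. One of them had been knocked about 25 mm aside early on; I found it again before picking it up.

**Last checks:**
- **Bar:** its top measured 145–146 mm all along (145 expected) and it was parallel to the jaws within about 0.2°.
- **Inserts:** all three cap tops read about 162 mm (161 expected), each centred on its port.
- **Offcut and the other things:** the offcut still showed in the bin. The elbow, wrench, tape, tin and spray were all within 1 cm of where they started. The gripper was clear of everything.
- **Clamp:** when I let go of the crank it sprang back and settled at about 228°, roughly 107° short of the furthest point I had turned it to, and it was still there 35 s later. To check the grip I pushed on the bar's spigot end with about 31 N along the jaws, and the bar did not slip.

**What did not fully agree:**
- **Jaw force:** I could not measure it directly; that it is above 12 N is inferred from the push test.
- **Bar centre line:** it read about 12 mm in my vise frame against the nominal 10 mm. I put most of that down to calibration; it is inside the 7–14 mm limits.

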